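# Reglaze the lamp heads in the clamping jig

### The job

Lift each lamp head that hangs on the drying rail (one or two) up and off, stand it upright in a nest of the clamping jig, and then tighten the jig's knob clockwise until its clutch slips, stopping there and not turning on past about a quarter turn of slip. Only then glaze every clamped head: a white spacer ring down in its top seat, a lens on the spacer with its dome up, and a steel retaining ring flat on the lens, each fully home. Spare parts may stay where they are; leave the filter canister, mug and bottle alone.

Things in the scene. Friction and masses are not known exactly. Their poses are not given: they have to be found in the camera images.
- head_a_mid (a point): Grey lamp head, mm: 60 high; neck dia 50 for the lowest 16 (foot chamfered 3), then body dia 58 up to the rim; in its top a round seat, dia 48.4, 5 deep, mouth chamfered 2. Steel belt clip on its +x side, reaching 41 from the axis. Hangs upright on the rail, left (+y) place; lean a few degrees. Absent in some starts. Point: on the axis, 30 above the foot; z up. 160 g.
- head_b_mid (a point): Second lamp head, same as the first, at the right place of the rail; absent in some starts. Its clip, 22 mm wide: the bridge's underside is 47 mm above the foot and rests on the rail's top edge; the tongue hangs behind the rail down to 21 mm above the foot. To unhook, raise 30 mm or more straight up, then carry away. Point: on the axis, 30 mm above the foot.
- rack: Drying rack, fixed: upright steel rail 230 mm long, 7 thick, 45 tall, top edge 135 above the table, on two posts. Origin on the table under the rail's middle; y along the rail. The heads hang on its -x side (the robot's side), axis about 34 mm from the rail's middle plane, their feet about 88 above the table, about 116 apart.
- jig: Clamping jig, fixed: plate 120 x 270 x 12 mm, origin under its centre; nests at y = +85 and -85 mm, the knob between them. Each nest has a V stop 13 high on its outer side and a flat jaw 13 high on the knob's side, spring loaded, leaving 3 to 4 mm of slack while open. Any head fits either nest, at any yaw that keeps its clip from pointing at the knob; lone heads use either nest.
- nest_left (a point): Left (+y) nest: the point on the nest floor, 12 mm above the table, where the centre of a clamped head's foot stands. Axes as the jig's. Set the head down here, or some 2 mm nearer the knob; tightening pushes it home against the V.
- nest_right (a point): Right (-y) nest: the point on the nest floor, 12 mm above the table, where the centre of a clamped head's foot stands. Otherwise as the left nest.
- knob_grip (a point): Black torque-limiting knob of the jig's cam clamp, vertical axis: clutch drum dia 42 mm, on it a grip bar 46 long, 14 thick, 24 tall, its top 75 above the table. Point: centre of the bar, on the axis, 63 mm above the table; x runs along the bar and turns with it. Turns clockwise seen from above to tighten.
- clamp_cam (a joint): Angle of the cam below the knob, rad, growing clockwise from above. Starts between 0 and 0.5 (jaws open), has its stop at 2.2, where both jaws are fully out and hold the heads. Takes about 0.1 N m and stays where it is left.
- clamp_clutch (a joint): Slip between knob and cam, rad, clockwise from above: 0 at the start and near 0 while the cam turns. With the cam at its stop the clutch slips at about 0.25 N m, steadily, with no spring back, and this grows as the knob is turned on: 0.15 to 0.6 is plenty, over 1.7 too much. The bar's angle is cam plus clutch.
- spacer_a_mid (a point): One of two like spacer rings, white plastic: 46 mm outside, 37 inside, 14 high, 30 g, flat on the parts mat. Point: its centre, 7 mm above its underside; z up. Seated it stands 5 mm deep in the head's seat, its point 32 mm above the head's point.
- lens_a_mid (a point): One of two like clear (milky-looking) lens blanks, 20 mm high: flange dia 50 from 7 to 13 above the underside; below it a cone, dia 35 tapering to a flat of 28; above it a dome 33 wide. Lies dome up on the mat; held by the flange. Point: its centre, 10 above the underside; z out of the dome. Seated, the cone is in the spacer's bore, the flange on its top, its point 42 above the head's point.
- ring_a_mid (a point): One of two like steel retaining rings: 54 mm outside, 35 inside, 10 high, 60 g, flat on the mat. Point: its centre, 5 mm above its underside; z up. Seated it lies round the dome, flat on the lens's flange, its point 50 mm above the head's point.
- spacer_b_mid (a point): The other of two like spacer rings, white plastic: 46 mm outside, 37 inside, 14 high, 30 g, flat on the parts mat. Point: its centre, 7 mm above its underside; z up. Seated it stands 5 mm deep in the head's seat, its point 32 mm above the head's point.
- lens_b_mid (a point): The other of two like clear (milky-looking) lens blanks, 20 mm high: flange dia 50 from 7 to 13 above the underside; below it a cone, dia 35 tapering to a flat of 28; above it a dome 33 wide. Lies dome up on the mat; held by the flange. Point: its centre, 10 above the underside; z out of the dome. Seated, the cone is in the spacer's bore, the flange on its top, its point 42 above the head's point.
- ring_b_mid (a point): The other of two like steel retaining rings: 54 mm outside, 35 inside, 10 high, 60 g, flat on the mat. Point: its centre, 5 mm above its underside; z up. Seated it lies round the dome, flat on the lens's flange, its point 50 mm above the head's point.
- mat: Grey parts mat, fixed, 310 x 195 x 2 mm, to the robot's right. Origin at the centre of its underside. The parts lie on it some 90 mm apart in any arrangement.
- canister: Bystander: round mask filter canister, 106 mm in diameter, 82 high. Origin at the centre of its underside.
- mug: Bystander: white mug, 80 mm in diameter, 95 high. Origin at the centre of its underside.
- cleaner: Bystander: clear bottle of lens cleaner, 56 mm in diameter, 150 high. Origin at the centre of its underside.
There are look-alikes about, which are no part of the job. Leave any purple or yellow look-alike of the part that bears lens_b_mid alone.

How it is judged:
On the way, in this order (a step that is already met when the one before it is completed fails the run):
1. every lamp head present is off the rail and stands upright in a nest of the jig (((horizontal distance between head_a_mid and nest_left below 0.009 m and z of head_a_mid in the frame of nest_left between 0.027 and 0.033 m and angle between head_a_mid's own z axis and vertical below 0.07 rad) or (horizontal distance between head_a_mid and nest_right below 0.009 m and z of head_a_mid in the frame of nest_right between 0.027 and 0.033 m and angle between head_a_mid's own z axis and vertical below 0.07 rad)) and ((horizontal distance between head_b_mid and nest_left below 0.009 m and z of head_b_mid in the frame of nest_left between 0.027 and 0.033 m and angle between head_b_mid's own z axis and vertical below 0.07 rad) or (horizontal distance between head_b_mid and nest_right below 0.009 m and z of head_b_mid in the frame of nest_right between 0.027 and 0.033 m and angle between head_b_mid's own z axis and vertical below 0.07 rad))), for 0.2 s.
2. the clamp is tightened: the cam is fully round and the knob's clutch has slipped (all of step 1 and value of joint clamp_cam above 2.1 rad and value of joint clamp_clutch above 0.12 rad), for 0.1 s.
At the end, for the whole second after the job is handed in: Each head present upright (0.07 rad) in a nest, axis within 5 mm of its centre; clamp cam past 2.1 rad; in each head a spacer, on it a lens dome up, on it a retaining ring, each within 1.8 mm of seated height, level within 0.1 rad, within 3, 4.5 and 6 mm of the head's axis (value of joint clamp_cam above 2.1 rad and ((horizontal distance between head_a_mid and nest_left below 0.005 m and z of head_a_mid in the frame of nest_left between 0.027 and 0.033 m and angle between head_a_mid's own z axis and vertical below 0.07 rad) or (horizontal distance between head_a_mid and nest_right below 0.005 m and z of head_a_mid in the frame of nest_right between 0.027 and 0.033 m and angle between head_a_mid's own z axis and vertical below 0.07 rad)) and ((horizontal distance between head_b_mid and nest_left below 0.005 m and z of head_b_mid in the frame of nest_left between 0.027 and 0.033 m and angle between head_b_mid's own z axis and vertical below 0.07 rad) or (horizontal distance between head_b_mid and nest_right below 0.005 m and z of head_b_mid in the frame of nest_right between 0.027 and 0.033 m and angle between head_b_mid's own z axis and vertical below 0.07 rad)) and ((z of spacer_a_mid in the frame of head_a_mid between 0.0302 and 0.0338 m and horizontal distance between spacer_a_mid and head_a_mid below 0.003 m and angle between spacer_a_mid's own z axis and vertical below 0.1 rad) or (z of spacer_b_mid in the frame of head_a_mid between 0.0302 and 0.0338 m and horizontal distance between spacer_b_mid and head_a_mid below 0.003 m and angle between spacer_b_mid's own z axis and vertical below 0.1 rad)) and ((z of lens_a_mid in the frame of head_a_mid between 0.0402 and 0.0438 m and horizontal distance between lens_a_mid and head_a_mid below 0.0045 m and angle between lens_a_mid's own z axis and vertical below 0.1 rad) or (z of lens_b_mid in the frame of head_a_mid between 0.0402 and 0.0438 m and horizontal distance between lens_b_mid and head_a_mid below 0.0045 m and angle between lens_b_mid's own z axis and vertical below 0.1 rad)) and ((z of ring_a_mid in the frame of head_a_mid between 0.0482 and 0.0518 m and horizontal distance between ring_a_mid and head_a_mid below 0.006 m and angle between ring_a_mid's own z axis and vertical below 0.1 rad) or (z of ring_b_mid in the frame of head_a_mid between 0.0482 and 0.0518 m and horizontal distance between ring_b_mid and head_a_mid below 0.006 m and angle between ring_b_mid's own z axis and vertical below 0.1 rad)) and ((z of spacer_a_mid in the frame of head_b_mid between 0.0302 and 0.0338 m and horizontal distance between spacer_a_mid and head_b_mid below 0.003 m and angle between spacer_a_mid's own z axis and vertical below 0.1 rad) or (z of spacer_b_mid in the frame of head_b_mid between 0.0302 and 0.0338 m and horizontal distance between spacer_b_mid and head_b_mid below 0.003 m and angle between spacer_b_mid's own z axis and vertical below 0.1 rad)) and ((z of lens_a_mid in the frame of head_b_mid between 0.0402 and 0.0438 m and horizontal distance between lens_a_mid and head_b_mid below 0.0045 m and angle between lens_a_mid's own z axis and vertical below 0.1 rad) or (z of lens_b_mid in the frame of head_b_mid between 0.0402 and 0.0438 m and horizontal distance between lens_b_mid and head_b_mid below 0.0045 m and angle between lens_b_mid's own z axis and vertical below 0.1 rad)) and ((z of ring_a_mid in the frame of head_b_mid between 0.0482 and 0.0518 m and horizontal distance between ring_a_mid and head_b_mid below 0.006 m and angle between ring_a_mid's own z axis and vertical below 0.1 rad) or (z of ring_b_mid in the frame of head_b_mid between 0.0482 and 0.0518 m and horizontal distance between ring_b_mid and head_b_mid below 0.006 m and angle between ring_b_mid's own z axis and vertical below 0.1 rad))); the robot touches nothing.
It fails at once if the knob was turned on for more than about a quarter turn (1.7 rad) after the clutch slipped (value of joint clamp_clutch above 1.7 rad).
It fails at once if a spacer, lens or ring was put on a lamp head before the clamp was tight (value of joint clamp_cam below 2 rad and (distance between any of spacer_a_mid, lens_a_mid, ring_a_mid, spacer_b_mid, lens_b_mid, ring_b_mid and head_a_mid below 0.045 m or distance between any of spacer_a_mid, lens_a_mid, ring_a_mid, spacer_b_mid, lens_b_mid, ring_b_mid and head_b_mid below 0.045 m)).
It fails at once if the filter canister, mug or bottle was moved by more than 30 mm (distance of any of canister, mug, cleaner from where it was at the start of the episode above 0.03 m).
Of head_a, head_b only 1 to 2 are there at a start; the rules pass over those that are not, and their reading is None.
At some moment in a run one of spacer_a, lens_a, ring_a, spacer_b, lens_b, ring_b may be knocked a few centimetres aside while the robot is not near it.
It also fails if it takes over 210 s, if anything falls off the work surface, if the arm or the gripper's body presses on something with over 40 N, if the wrist force passes 120 N, or if a joint passes its speed limit or range.

### The arm

A 7-joint arm with a two-finger parallel gripper is mounted at the origin on the work surface. World frame = base frame: x ahead of the robot, y to its left, z up, the work surface at z = 0. Lengths are in m, angles in rad, forces in N, time in s.
With the tool pointing down it reaches from about 0.425 to 0.825 m from the base axis. Payload 3.6 kg.
Tool frame: the origin (TCP) lies on the centre line of the jaws, within the pads' length; the fingertips stand 22 mm ahead of it and the grasp point (between the pads) lies 3 mm ahead of it; y points along the fingers, x is the direction in which the jaws open and shut, and the axes are right-handed (so a half turn about y gives the same grasp; the last joint's range is limited). The gripper opens to 85 mm and grips with 20 to 120 N. Pads are 22 mm wide; open, the fingers measure 114 mm over their backs; the gripper's body (76 mm by 85 mm) begins 54 mm behind the grasp point. The pads swing forward as they close: fully open they stand 13 mm farther back than shut.
Start: joints at [-1.214, 0.615, -0.013, 1.423, 0.008, 1.103, -0.04], TCP at [0.243, 0.603, 0.253] pointing down, gripper open.
Joint ranges: [-3.12, 3.12], [-0.3, 2.06], [-1.34, 1.32], [0.26, 2.42], [-1.36, 4.5], [0.01, 1.98], [-2.84, 2.84]. Speed limits (rad/s): [2.79, 2.79, 3.14, 3.14, 3.14, 3.14, 3.14].

### API

Orientations are given as a unit quaternion [x, y, z, w].
In Python, from workcell import telemetry, cams, finish_job, spotter gives the robot as it stands.
- The arm moves only by the tool arm_command, never from a script. Its arguments are lists of equal length, an entry for each row: "rotation": the turn, a rotation vector about the tool's x, y, z in degrees, a list of three; "linear": the shift along the tool's x, y, z in mm, a list of three; "hand": the closure, from -1 (fully open) to 1 (shut). In form: {"rotation": [[ax, ay, az], ...], "linear": [[tx, ty, tz], ...], "hand": [hand, ...]}. A call has 1 to 5 rows; each row is the pose to reach, as a shift and turn from the pose measured when the call began, along the tool's axes at that moment; what a row does not reach only later rows make up. A row lasts 1/8 s, in which the tool goes at most 62.5 mm and 10.7 degrees, less where a joint would pass 70% of its speed; a pose out of reach is approached as far as the arm can. A call with a gripper value outside its range is refused whole. The fingers move at their own pace and stop on an object; the grip force is fixed at half the most. Time passes only in rows, so rows that repeat a pose let the fingers close. It gives the time, the measured TCP pose, the force and the opening at its end, in the units of the state.
- telemetry.sense(): the state, without advancing time (a new reading comes with each control period).
- cams.read_camera(name): name is "side" or "top"; returns (picture, depth): 420x560x3 uint8, red, green, blue; 420x560 float32, m along the optical axis (not along the pixel's ray), 0 where there is no reading.
- cams.calibration(name): a dict with "mtx" (3x3 intrinsics, pixels), "view" (4x4, takes a point from world to camera coordinates). Camera axes: x right, y down, z forward; pixel columns grow to the right and rows downward; lengths in m; the calibration is good to about 2 mm. A picture is of the moment at which its call begins. calibration takes no time and is no camera call.
- finish_job(): hands the job in, once; it reports no verdict.
Trained networks look in the newest picture that a camera, given by its name, has taken for a name from the list of things; names that differ only in an ending like _2 or _b are one class to them, and where a whole thing is asked for, a point or a joint stands for the part that bears it (a point fixed in the world has none). Each returns a list of dicts, best first, with "score" (0 to 1); they miss things now and then, are a little off and sometimes report something else, mostly with a low value. They report only what shows in the picture. A call takes as long as a camera call. They do not tell look-alikes from the thing itself.
- spotter.recognise(thing, camera): "position" ([x, y, z] in m, in world coordinates, good to about 4 mm: the middle of the surface that is visible of it).
- spotter.trace(thing, camera): "mask" (420x560 bool, what is visible of it).
- spotter.pinpoint(thing, camera): "position" ([x, y, z] in m, in world coordinates, good to about 4 mm: a listed point, or the origin of a listed thing).
The state is a dict: "clock": time; "qpos": joint angles; "joint_vel": joint speeds; "tau": joint torques, N m; "ee_pos": TCP position; "orientation": TCP orientation; "contact_force": force on the tool from outside, world axes, zero at the start; "ft_torque": the same for the moment, N m; "grip_width": opening from 0.0 (shut) to 1.0 (fully open).
Only numpy, scipy, OpenCV 4.12 (cv2) and the standard library are available. Lean on these libraries where they do the work, as an engineer would, in place of code of your own. Each camera call takes 0.05 s, during which the arm holds its last target.

## Working session

There is one attempt and no reset: what is moved stays moved. The work goes in short steps, Python scripts to look and compute and a tool call to move; the robot and the scene stay as the last step left them, time stands still between calls to the robot, and variables do not carry over. Pictures are saved under pics/ and viewed, and the job is handed in when it is done.

Besides the shell and the picture viewer there is one more tool, called after "Request:" in YAML: its name, and indented under it one key for each argument. arm_command: Moves the arm, as the interface text tells. Its arguments: {"type":"object","properties":{"rotation":{"type":"array","items":{"type":"array","items":{"type":"number"}}},"linear":{"type":"array","items":{"type":"array","items":{"type":"number"}}},"hand":{"type":"array","items":{"type":"number"}}},"required":["rotation","linear","hand"]}

```bash
ls; mkdir -p pics; python3 - <<'E'
from workcell import telemetry, cams, spotter
import cv2, numpy as np
print(telemetry.sense())
for c in ("side","top"):
    im,d=cams.read_camera(c); cv2.imwrite(f"pics/{c}0.png",im[:,:,::-1]); k=cams.calibration(c); print(c,k["mtx"].round(1).tolist(),k["view"].round(4).tolist())
    print((-k["view"][:3,:3].T@k["view"][:3,3]).round(3))
E
```

```text
pics
{'clock': 0.0, 'qpos': array([-1.21446308,  0.61592992, -0.0126401 ,  1.42491442,  0.00807949,
        1.10339165, -0.04041439]), 'joint_vel': array([-1.29935605e-03, -1.02003650e-03,  2.38328703e-04, -1.40523343e-03,
       -8.74125356e-04, -9.19745453e-05, -5.20820836e-04]), 'tau': array([-1.25951942e-04, -4.69226217e+01,  2.59128269e-01, -1.71028161e+01,
        9.94988310e-03,  9.75045405e-03,  1.13406799e-05]), 'ee_pos': array([0.24251557, 0.60229559, 0.25212591]), 'orientation': array([ 0.58649498,  0.39500203, -0.39651972, -0.58546489]), 'contact_force': array([ 0.3875574 , -0.09310747,  0.07061674]), 'ft_torque': array([-0.04867801, -0.0285601 , -0.00696103]), 'grip_width': 1.0006193319414942}
side [[422.7, 0.0, 281.8], [0.0, 422.7, 207.8], [0.0, 0.0, 1.0]] [[0.6922, -0.7214, 0.0214, -0.4552], [-0.3472, -0.3588, -0.8665, 0.2518], [0.6327, 0.5924, -0.4988, 0.8044], [0.0, 0.0, 0.0, 1.0]]
[-0.106 -0.715  0.629]
top [[525.8, 0.0, 279.7], [0.0, 525.8, 206.7], [0.0, 0.0, 1.0]] [[-0.0058, -1.0, 0.0018, -0.0719], [-0.9813, 0.0054, -0.1927, 0.6032], [0.1927, -0.0029, -0.9813, 1.6559], [0.0, 0.0, 0.0, 1.0]]
[ 0.272 -0.07   1.741]
```

```bash
python3 - <<'E'
from workcell import telemetry, cams, spotter
import numpy as np
for c in ("side","top"):
    cams.read_camera(c)
    for t in ["head_a_mid","rack","jig","nest_left","nest_right","knob_grip","spacer_a_mid","lens_a_mid","ring_a_mid","mat","canister","mug","cleaner"]:
        print(c,t,[(np.round(r["position"],4).tolist(),round(r["score"],2)) for r in spotter.pinpoint(t,c)])
print(telemetry.sense()["clock"])
E
```

```text
side head_a_mid [([0.4895, 0.3833, 0.1173], 0.82), ([0.5065, -0.1045, 0.0111], 0.6)]
side rack [([0.5262, 0.3296, 0.0033], 0.77)]
side jig [([0.5198, -0.0222, 0.0001], 0.82), ([0.5285, -0.2826, 0.0042], 0.39), ([0.5262, 0.0656, 0.0147], 0.3)]
side nest_left [([0.5261, 0.0692, 0.0129], 0.55), ([0.516, -0.3311, 0.001], 0.25)]
side nest_right [([0.5091, -0.1025, 0.0105], 0.81)]
side knob_grip [([0.5186, -0.0204, 0.0595], 0.54)]
side spacer_a_mid [([0.4427, -0.2806, 0.01], 0.5)]
side lens_a_mid [([0.7601, -0.1193, 0.0036], 0.62), ([0.4227, -0.37, 0.0149], 0.56)]
side ring_a_mid [([0.6172, -0.2955, 0.0073], 0.49)]
side mat [([0.5216, -0.3287, -0.0029], 0.93)]
side canister [([0.7597, -0.1236, 0.0025], 0.59)]
side mug [([0.7634, 0.0725, 0.002], 0.95)]
side cleaner [([0.7393, 0.3031, 0.0019], 0.64)]
top head_a_mid [([0.4867, 0.378, 0.1166], 0.91)]
top rack [([0.521, 0.3393, -0.0021], 0.91)]
top jig [([0.5198, -0.023, 0.0026], 0.77)]
top nest_left [([0.5324, 0.0634, 0.0156], 0.65)]
top nest_right []
top knob_grip [([0.5177, -0.0221, 0.0682], 0.59)]
top spacer_a_mid [([0.4422, -0.2787, 0.0074], 0.39)]
top lens_a_mid []
top ring_a_mid []
top mat [([0.5234, -0.3346, 0.0037], 0.72)]
top canister [([0.5122, -0.1106, 0.0163], 0.54)]
top mug [([0.7615, 0.0757, 0.0021], 0.93)]
top cleaner [([0.7413, 0.3057, -0.0018], 0.92), ([0.5175, -0.0172, 0.0675], 0.59)]
1.5
```

```bash
cat > h.py <<'E'
from workcell import telemetry, cams, spotter, finish_job
import numpy as np, cv2
from scipy.spatial.transform import Rotation as R
def cloud(c,d):
    k=cams.calibration(c);M=k["mtx"];V=k["view"]
    v,u=np.mgrid[:d.shape[0],:d.shape[1]]
    P=np.stack([(u-M[0,2])/M[0,0]*d,(v-M[1,2])/M[1,1]*d,d],-1)
    W=(P-V[:3,3])@V[:3,:3]
    W[d<=0]=np.nan
    return W
def proj(c,p):
    k=cams.calibration(c);q=np.atleast_2d(p)@k["view"][:3,:3].T+k["view"][:3,3]
    q=q@k["mtx"].T
    return q[:,:2]/q[:,2:]
def crop(im,name,u0,v0,u1,v1,s):
    cv2.imwrite("pics/"+name,cv2.resize(im[v0:v1,u0:u1,::-1],None,fx=s,fy=s,interpolation=cv2.INTER_CUBIC))
E
python3 - <<'E'
from h import *
for c in ("side","top"):
    im,d=cams.read_camera(c); np.savez(f"{c}.npz",im=im,d=d)
    W=cloud(c,d)
    # table region
    m=(W[...,0]>0.3)&(W[...,0]<0.38)&(W[...,1]>-0.5)&(W[...,1]<0.0)
    print(c,m.sum(),np.nanmedian(W[m][:,2]),np.std(W[m][:,2]))
    if c=="side":
        crop(im,"s_mat.png",260,245,430,345,4.5); crop(im,"s_heads.png",130,135,310,270,4.2)
    else: crop(im,"t_mat.png",320,180,440,290,5); crop(im,"t_heads.png",100,200,320,265,3.5)
E
```

```text
side 7263 -0.0007159052713394902 0.0012036776250827453
top 3736 -0.0008678993596754665 0.004251672418055927
```

```bash
cat > fit.py <<'E'
from h import *
from scipy.optimize import minimize, least_squares
def hull_mask(c,polys,sh,off,S=4):
    m=np.zeros((sh[0]*S,sh[1]*S),np.uint8)
    for P in polys:
        uv=(proj(c,P)-off+0.5)*S-0.5
        h=cv2.convexHull(np.round(uv*16).astype(np.int32))
        cv2.fillConvexPoly(m,h,255,shift=4)
    return cv2.resize(m,(sh[1],sh[0]),interpolation=cv2.INTER_AREA)/255.
def circ(x,y,z,r,n=48):
    a=np.arange(n)*2*np.pi/n
    return np.c_[x+r*np.cos(a),y+r*np.sin(a),np.full(n,z)]
def fit(c,soft,off,model,x0,step):
    # soft: target soft mask (0..1) crop ; minimise squared diff
    f=lambda p: ((hull_mask(c,model(p),soft.shape,off)-soft)**2).sum()
    sim=np.vstack([x0]+[np.array(x0)+np.eye(len(x0))[i]*step[i] for i in range(len(x0))])
    r=minimize(f,x0,method="Nelder-Mead",options=dict(initial_simplex=sim,xatol=1e-5,fatol=1e-3,maxiter=400))
    return r.x,r.fun/soft.sum()
E
cat > parts.py <<'E'
from fit import *
def part_models():
    return dict(
     spacer=lambda p:[np.r_[circ(p[0],p[1],.002,.023),circ(p[0],p[1],.016,.023)]],
     ring=lambda p:[np.r_[circ(p[0],p[1],.002,.027),circ(p[0],p[1],.012,.027)]],
     lens=lambda p:[np.r_[circ(p[0],p[1],.009,.025),circ(p[0],p[1],.015,.025),circ(p[0],p[1],.0215,.010)],circ(p[0],p[1],.0025,.014)])
if __name__=="__main__":
    M=part_models()
    guess=[("ring",345.2,206.2),("ring",343.6,231.2),("spacer",373.8,207.8),("spacer",342.8,258.2),("lens",370,235.6),("lens",370.8,262.6)]
    k=cams.calibration("top")
    data={c:np.load(f"{c}.npz") for c in("side","top")}
    for n,u,v in guess:
        # ray to z=.012
        r=k["view"][:3,:3].T@np.linalg.inv(k["mtx"])@[u,v,1]; o=-k["view"][:3,:3].T@k["view"][:3,3]
        g=o+r*(.012-o[2])/r[2]
        out=[]
        for c in("top","side"):
            im=data[c]["im"].astype(float)
            uv=proj(c,[g[0],g[1],.01])[0]; h=14 if c=="top" else 20
            off=np.round(uv).astype(int)-h
            cr=im[off[1]:off[1]+2*h+1,off[0]:off[0]+2*h+1].copy()
            # mat colour: median of border
            g0=cv2.GaussianBlur(cr,(0,0),.01) if 0 else cr
            bd=np.r_[cr[0],cr[-1],cr[:,0],cr[:,-1]]; med=np.median(bd,0)
            dist=np.linalg.norm(cr-med,axis=2)
            hi=np.percentile(dist,90); th=max(18,0.3*hi)
            m=(dist>th).astype(np.uint8)
            # keep central comp, fill holes
            cs,_=cv2.findContours(m,cv2.RETR_EXTERNAL,cv2.CHAIN_APPROX_NONE)
            b=max(cs,key=cv2.contourArea); hull=cv2.convexHull(b)
            mm=np.zeros_like(m); cv2.fillConvexPoly(mm,hull,1)
            p,e=fit(c,mm.astype(float),off,M[n],g[:2],[.004,.004])
            out.append((p,e))
        print(n,g[:2].round(4),[(p.round(4).tolist(),round(e,3)) for p,e in out])
E
python3 parts.py
```

```text
ring [ 0.6124 -0.295 ] [([0.614, -0.2945], np.float64(0.047)), ([0.6465, -0.2484], np.float64(0.512))]
ring [ 0.5278 -0.2871] [([0.5306, -0.2862], np.float64(0.05)), ([0.5596, -0.2183], np.float64(0.266))]
spacer [ 0.6064 -0.3907] [([0.6069, -0.3903], np.float64(0.158)), ([0.6065, -0.3895], np.float64(0.05))]
spacer [ 0.4381 -0.2819] [([0.4394, -0.2799], np.float64(0.212)), ([0.439, -0.2811], np.float64(0.043))]
lens [ 0.5126 -0.3743] [([0.5132, -0.3731], np.float64(0.086)), ([0.5089, -0.3755], np.float64(0.124))]
lens [ 0.4232 -0.3734] [([0.4235, -0.3724], np.float64(0.057)), ([0.4206, -0.3755], np.float64(0.106))]
```

```bash
cat > jig.py <<'E'
from fit import *
def rect(p,lx,ly,z0,z1):
    c,s=np.cos(p[2]),np.sin(p[2])
    P=np.array([[a*lx/2,b*ly/2] for a in(-1,1) for b in(-1,1)])@np.array([[c,s],[-s,c]])+p[:2]
    return np.r_[np.c_[P,np.full(4,z0)],np.c_[P,np.full(4,z1)]]
if __name__=="__main__":
    for c in("top","side"):
        D=np.load(f"{c}.npz");im=D["im"]
        sat=im.max(2).astype(int)-im.min(2)
        grey=(im[...,0].astype(int)-im[...,2]<32).astype(np.uint8)
        for nm,g,lx,ly,z in(("jig",[.52,-.022,0.05],.12,.27,.012),("mat",[.522,-.332,0.05],.195,.31,.002),("mat2",[.522,-.332,0.05],.195,.31,.002)):
            if nm=="mat2": continue
            uv=proj(c,rect(g,lx+.03,ly+.03,0,z)); a=np.floor(uv.min(0)).astype(int);b=np.ceil(uv.max(0)).astype(int)
            m=grey[a[1]:b[1],a[0]:b[0]].copy()
            if nm=="jig": polyg=[rect(g,.12,.27,0,.012)]
            cs,_=cv2.findContours(m,cv2.RETR_EXTERNAL,cv2.CHAIN_APPROX_NONE)
            q=max(cs,key=cv2.contourArea); mm=np.zeros_like(m); cv2.drawContours(mm,[q],-1,1,-1)
            if nm=="jig":
                w=None
            model=(lambda p:[rect(p,lx,ly,0,z)]+([np.r_[circ(*p[:2],.012,.021),circ(*p[:2],.075,.021)]] if nm=="jig" else []))
            p,e=fit(c,mm.astype(float),a,model,g,[.01,.01,.05])
            print(c,nm,p.round(4),round(e,3))
            cv2.imwrite(f"pics/m_{c}_{nm}.png",cv2.resize(np.hstack([mm*255,(hull_mask(c,model(p),mm.shape,a)*255).astype(np.uint8)]),None,fx=3,fy=3))
            if nm=="jig":
                cc,s=np.cos(p[2]),np.sin(p[2])
                print("nestL",p[0]-s*.085,p[1]+cc*.085,"nestR",p[0]+s*.085,p[1]-cc*.085)
E
python3 jig.py
```

```text
top jig [ 0.5194 -0.0217 -0.1188] 0.033
nestL 0.529479372156801 0.06274960082836302 nestR 0.509335611101583 -0.10605273591657154
top mat [ 0.5389 -0.3318  1.476 ] 0.015
side jig [ 0.5188 -0.0223 -0.1357] 0.072
nestL 0.5302697683525759 0.061926113489543536 nestR 0.5072714495793631 -0.10651104789002168
side mat [ 0.4724 -0.2687 -0.1021] 0.568
```

```bash
cat > heads.py <<'E'
from fit import *
if __name__=="__main__":
    for c in("top","side"):
        D=np.load(f"{c}.npz"); W=cloud(c,D["d"])
        for g in([.487,.38],[.487+.005,.27]):
            m=(np.hypot(W[...,0]-g[0],W[...,1]-g[1])<.045)&(W[...,2]>.06)&(W[...,0]<g[0]+.022)
            P=W[m]; print(c,g,len(P),"zmax",np.percentile(P[:,2],[50,90,98]).round(4))
            T=P[P[:,2]>.14]; print(" top n",len(T), (T[:,:2].min(0)+T[:,:2].max(0))/2, T.mean(0))
            if c=="side":
                B=P[(P[:,2]>.107)&(P[:,2]<.142)]
                def f(p): return np.hypot(B[:,0]-p[0]-p[2]*(B[:,2]-.118),B[:,1]-p[1]-p[3]*(B[:,2]-.118))-.029
                r=least_squares(f,[*g,0,0],loss="soft_l1",f_scale=.001); print("  cyl",r.x.round(4),len(B),np.median(abs(r.fun)))
E
python3 heads.py
```

```text
top [0.487, 0.38] 331 zmax [0.1389 0.1464 0.1495]
 top n 147 [0.48261581 0.38117602] [0.48458797 0.38279367 0.14396426]
top [0.492, 0.27] 309 zmax [0.139  0.1462 0.1511]
 top n 129 [0.48937802 0.27830651] [0.49226055 0.27629465 0.14423456]
side [0.487, 0.38] 442 zmax [0.1265 0.1425 0.1452]
 top n 96 [0.48133771 0.38049504] [0.48515397 0.38186149 0.14250182]
  cyl [ 0.486   0.383  -0.1218 -0.1523] 283 0.0020302819052512577
side [0.492, 0.27] 471 zmax [0.1277 0.1422 0.1451]
 top n 96 [0.48742753 0.27574793] [0.49292407 0.27623333 0.14251363]
  cyl [ 0.493   0.2779 -0.1302 -0.149 ] 311 0.002231987862867966
```

```bash
cat > dots.py <<'E'
from h import *
def dots(c,im,z):
    k=cams.calibration(c)
    I=im.astype(int); y=np.clip(np.minimum(I[...,0],I[...,1])-I[...,2]-40,0,None)*(abs(I[...,0]-I[...,1])<70)
    y=y*(I[...,1]>I[...,0]*.72)
    n,l,s,ce=cv2.connectedComponentsWithStats((y>0).astype(np.uint8))
    o=-k["view"][:3,:3].T@k["view"][:3,3]; out=[]
    for i in range(1,n):
        if s[i,4]<3 or s[i,4]>60: continue
        vv,uu=np.where(l==i); w=y[vv,uu]; u=(uu*w).sum()/w.sum();v=(vv*w).sum()/w.sum()
        r=k["view"][:3,:3].T@np.linalg.inv(k["mtx"])@[u,v,1]
        p=o+r*(z-o[2])/r[2]
        if .3<p[0]<.7 and -.5<p[1]<.5: out.append((u.round(1),v.round(1),int(s[i,4]),p.round(4).tolist()))
    return out
if __name__=="__main__":
    import sys; z=float(sys.argv[1])
    for c in("top","side"):
        im,d=cams.read_camera(c)
        for o in dots(c,im,z): print(c,*o)
E
python3 dots.py 0.143
python3 - <<'E'
from h import *
s=telemetry.sense(); Rm=R.from_quat(s["orientation"]).as_matrix(); print(Rm.round(3))
E
```

```text
top 165.2 237.9 12 [0.4908, 0.2761, 0.143]
top 131.0 240.3 10 [0.484, 0.3804, 0.143]
side 151.3 151.0 9 [0.4753, 0.3641, 0.143]
side 173.2 160.7 8 [0.4821, 0.2604, 0.143]
[[ 0.373 -0.    -0.928]
 [ 0.928 -0.     0.373]
 [-0.    -1.     0.   ]]
```

```bash
cat > tri.py <<'E'
from h import *
def tri(uvt,uvs):
    A=[];b=[]
    for c,uv in(("top",uvt),("side",uvs)):
        k=cams.calibration(c);P=k["mtx"]@k["view"][:3]
        for i in(0,1):
            r=(uv[i]*P[2]-P[i])/k["mtx"][0,0]; A.append(r[:3]);b.append(-r[3])
    x,res,_,_=np.linalg.lstsq(np.array(A),np.array(b),rcond=None); return x,res
E
python3 - <<'E'
from tri import *
print(tri((165.2,237.9),(173.2,160.7)),tri((131,240.3),(151.3,151.0)))
D=np.load("top.npz");im=D["im"]
crop(im,"t_rail.png",105,210,200,255,8)
D=np.load("side.npz");im=D["im"]
crop(im,"s_rail.png",135,135,220,205,9)
E
```

```text
(array([0.4922279 , 0.27782724, 0.13423569]), array([1.99125818e-07])) (array([0.48519411, 0.38260703, 0.13471948]), array([5.98608535e-08]))
```

```bash
cat > ov.py <<'E'
from tri import *
def head_wire(foot,ax):
    ax=ax/np.linalg.norm(ax); e=np.cross(ax,[0,1,0.]);e/=np.linalg.norm(e); f=np.cross(ax,e)
    a=np.linspace(0,2*np.pi,60); L=[]
    for h,r in((0,.022),(.003,.025),(.016,.025),(.016,.029),(.06,.029),(.06,.0262)):
        L.append(foot+ax*h+r*(np.cos(a)[:,None]*e+np.sin(a)[:,None]*f))
    return L
if __name__=="__main__":
    tiles=[]
    for lean in(-.05,0,.05,.1):
      row=[]
      for c,(u0,v0,u1,v1),s in(("side",(138,135,210,190),5),("top",(112,212,190,258),5)):
        im=np.load(f"{c}.npz")["im"][v0:v1,u0:u1,::-1]
        I=cv2.resize(im,None,fx=s,fy=s,interpolation=cv2.INTER_CUBIC)
        for D in([.4922,.2778,.1343],[.4852,.3826,.1345]):
            ax=np.array([-np.sin(lean)*.998,-np.sin(lean)*.065,np.cos(lean)])
            foot=np.array(D)-ax*.0465
            for l in head_wire(foot,ax):
                uv=(proj(c,l)-[u0,v0]+.5)*s-.5
                cv2.polylines(I,[np.round(uv).astype(np.int32)],True,(0,255,0),1)
        row.append(cv2.resize(I,(390,280)))
      tiles.append(np.hstack(row))
    cv2.imwrite("pics/lean1.png",np.vstack(tiles[:2]));cv2.imwrite("pics/lean2.png",np.vstack(tiles[2:]))
E
python3 ov.py
cat > mv.py <<'E'
from h import *
import sys
# usage: mv.py x y z yawdeg(tool x in world)   -> shift/rot in tool axes
def rel(x,y,z,yaw):
    s=telemetry.sense(); R0=R.from_quat(s["orientation"]); p=s["ee_pos"]
    t=np.deg2rad(yaw); X=np.array([np.cos(t),np.sin(t),0]);Y=np.array([0,0,-1.]);Z=np.cross(X,Y)
    Rt=R.from_matrix(np.c_[X,Y,Z])
    d=R0.inv().apply(np.array([x,y,z])-p)*1000; rv=np.rad2deg((R0.inv()*Rt).as_rotvec())
    return d,rv
if __name__=="__main__":
    s=telemetry.sense(); X=R.from_quat(s["orientation"]).as_matrix()
    print("t",s["clock"].__round__(2),"tcp",s["ee_pos"].round(4),"yaw",np.rad2deg(np.arctan2(X[1,0],X[0,0])).round(2),"ydir",X[:,1].round(3),"q",s["qpos"].round(2).tolist(),"grip",round(s["grip_width"],3),"F",s["contact_force"].round(1),"T",s["ft_torque"].round(2))
    a=list(map(float,sys.argv[1:]))
    for i in range(0,len(a),4):
        d,rv=rel(*a[i:i+4]); print("lin",d.round(1).tolist(),"rot",rv.round(2).tolist())
E
python3 mv.py 0.491 0.277 0.27 93.7  0.491 0.277 0.131 93.7
```

```text
t 1.7 tcp [0.2427 0.6029 0.2533] yaw 68.07 ydir [-0. -0. -1.] q [-1.21, 0.61, -0.01, 1.42, 0.01, 1.1, -0.04] grip 1.003 F [-0.3 -0.3  0.2] T [ 0.01  0.01 -0.01]
lin [-209.6, -16.7, -352.0] rot [-0.0, -25.63, -0.0]
lin [-209.6, 122.3, -352.0] rot [-0.0, -25.63, -0.0]
```

Lamp-head candidates: the left head (top pixel 131,240), the right head (165,238) and the canister (293,160), which is a bystander. The two grey cylinders with yellow centres on the rail match the description. Lens candidates: milky (370,236) and (371,263) on the mat, plus yellow (419,204) and purple (413,228), which are look-alikes to leave alone. The close crops above confirm both choices. I'll start with the right head (B).

Request:
arm_command:
  rotation:
    - [0,-9,0]
    - [0,-18,0]
    - [0,-25.6,0]
    - [0,-25.6,0]
    - [0,-25.6,0]
  linear:
    - [-30,-17,-50]
    - [-60,-17,-100]
    - [-90,-17,-151]
    - [-120,-17,-201]
    - [-150,-17,-252]
  hand: [-1,-1,-1,-1,-1]

```text
clock: 2.33
ee_pos: [0.4216, 0.3682, 0.2706]
orientation: [0.484, 0.516, -0.515, -0.484]
contact_force: [0.5, -0.6, -0.4]
grip_width: 1.001
```

```bash
python3 mv.py 0.491 0.277 0.27 93.7  0.491 0.277 0.131 93.7
```

```text
t 2.33 tcp [0.4216 0.3682 0.2706] yaw 93.68 ydir [ 0.001  0.001 -1.   ] q [-0.68, 0.46, -0.11, 1.66, 0.06, 1.02, 0.82] grip 1.001 F [ 0.5 -0.6 -0.4] T [ 0.01 -0.06 -0.04]
lin [-95.4, 0.6, -63.4] rot [0.04, -0.02, 0.03]
lin [-95.5, 139.6, -63.3] rot [0.04, -0.02, 0.03]
```

Request:
arm_command:
  rotation:
    - [0,0,0]
    - [0,0,0]
    - [0,0,0]
    - [0,0,0]
    - [0,0,0]
  linear:
    - [-48,0,-32]
    - [-95.5,0,-63.4]
    - [-95.5,30,-63.4]
    - [-95.5,60,-63.4]
    - [-95.5,60,-63.4]
  hand: [-1,-1,-1,-1,-1]

```text
clock: 2.95
ee_pos: [0.4898, 0.2759, 0.2087]
orientation: [-0.483, -0.514, 0.517, 0.484]
contact_force: [0.9, -0.2, 1.7]
grip_width: 0.996
```

```bash
python3 mv.py  0.491 0.277 0.131 93.7; python3 dots.py .1345
```

```text
t 2.95 tcp [0.4898 0.2759 0.2087] yaw 93.66 ydir [-0.004 -0.002 -1.   ] q [-0.49, 0.53, -0.09, 1.74, 0.06, 0.88, 1.02] grip 0.996 F [ 0.9 -0.2  1.7] T [ 0.    0.01 -0.01]
lin [1.1, 77.7, -1.6] rot [-0.24, -0.04, -0.11]
top 164.9 238.1 10 [0.4914, 0.2787, 0.1345]
side 151.2 151.0 8 [0.4854, 0.383, 0.1345]
side 226.0 157.6 5 [0.616, 0.1909, 0.1345]
side 173.2 160.7 8 [0.4924, 0.2773, 0.1345]
```

Request:
arm_command:
  rotation:
    - [0,0,0]
    - [0,0,0]
    - [0,0,0]
    - [0,0,0]
    - [0,0,0]
  linear:
    - [2,25,-2]
    - [2,50,-2]
    - [2,77,-2]
    - [2,77,-2]
    - [2,77,-2]
  hand: [-1,-1,-1,-1,-1]

```text
clock: 3.68
ee_pos: [0.4945, 0.2805, 0.1362]
orientation: [0.484, 0.518, -0.514, -0.483]
contact_force: [-0.5, 1.1, 0.3]
grip_width: 0.996
```

Request:
arm_command:
  rotation:
    - [0,0,0]
    - [0,0,0]
    - [0,0,0]
    - [0,0,0]
    - [0,0,0]
  linear:
    - [0,0,0]
    - [0,0,0]
    - [0,0,0]
    - [0,0,0]
    - [0,0,0]
  hand: [1,1,1,1,1]

```text
clock: 4.3
ee_pos: [0.4953, 0.2802, 0.1381]
orientation: [0.485, 0.518, -0.513, -0.483]
contact_force: [-1.5, -2.0, 5.8]
grip_width: 0.662
```

```bash
python3 mv.py
```

```text
t 4.3 tcp [0.4953 0.2802 0.1381] yaw 93.68 ydir [ 0.007  0.003 -1.   ] q [-0.5, 0.63, -0.08, 1.8, 0.08, 0.71, 1.01] grip 0.662 F [-1.5 -2.   5.8] T [-0.39  0.21  0.07]
```

Request:
arm_command:
  rotation:
    - [0,0,0]
    - [0,0,0]
    - [0,0,0]
    - [0,0,0]
    - [0,0,0]
  linear:
    - [0,0,0]
    - [0,-10,0]
    - [0,-25,0]
    - [0,-40,0]
    - [0,-55,0]
  hand: [1,1,1,1,1]

```text
clock: 4.92
ee_pos: [0.4949, 0.2802, 0.1945]
orientation: [0.485, 0.519, -0.513, -0.483]
contact_force: [0.3, -0.1, -2.3]
grip_width: 0.66
```

```bash
python3 mv.py; python3 - <<'E'
from h import *
im,d=cams.read_camera("side"); crop(im,"s1.png",120,90,260,200,5)
print(telemetry.sense()["ee_pos"])
E
```

```text
t 4.92 tcp [0.4949 0.2802 0.1945] yaw 93.7 ydir [ 0.007  0.004 -1.   ] q [-0.49, 0.55, -0.09, 1.74, 0.07, 0.84, 1.02] grip 0.66 F [ 0.3 -0.1 -2.3] T [ 0.05 -0.01 -0.01]
[0.49600007 0.28079547 0.19658502]
```

```bash
python3 mv.py; python3 dots.py .193;python3 - <<'E'
from h import *
print(telemetry.sense()["ee_pos"])
E
```

```text
t 4.97 tcp [0.496  0.2808 0.1966] yaw 93.69 ydir [ 0.011  0.006 -1.   ] q [-0.49, 0.55, -0.09, 1.74, 0.07, 0.84, 1.02] grip 0.661 F [1.3 0.6 0.7] T [ 0.02 -0.02  0.02]
side 170.2 141.2 6 [0.4917, 0.2803, 0.193]
side 151.3 151.0 8 [0.4155, 0.2532, 0.193]
side 226.0 156.1 4 [0.5371, 0.0918, 0.193]
[0.49539621 0.28039978 0.19438782]
```

```bash
python3 mv.py .43 .16 .195 93.7 .43 .16 .053 93.7
```

```text
t 5.08 tcp [0.4954 0.2804 0.1944] yaw 93.69 ydir [ 0.009  0.005 -1.   ] q [-0.49, 0.55, -0.09, 1.74, 0.07, 0.84, 1.02] grip 0.661 F [-0.4  0.3 -1.7] T [ 0.   -0.01 -0.04]
lin [-115.9, -1.8, 73.0] rot [0.53, -0.01, 0.24]
lin [-116.5, 140.2, 74.3] rot [0.53, -0.01, 0.24]
```

Request:
arm_command:
  rotation:
    - [0.5,0,0.2]
    - [0.5,0,0.2]
    - [0.5,0,0.2]
    - [0.5,0,0.2]
    - [0.5,0,0.2]
  linear:
    - [-38,0,24]
    - [-77,0,48]
    - [-116,0,73]
    - [-116,35,73]
    - [-116,70,73]
  hand: [1,1,1,1,1]

```text
clock: 5.7
ee_pos: [0.4309, 0.1596, 0.1229]
orientation: [0.484, 0.516, -0.515, -0.484]
contact_force: [-0.1, 0.1, -2.6]
grip_width: 0.66
```

```bash
python3 mv.py .43 .16 .053 93.7
```

```text
t 5.7 tcp [0.4309 0.1596 0.1229] yaw 93.61 ydir [ 0.002  0.001 -1.   ] q [-0.34, 0.53, -0.08, 2.1, 0.09, 0.51, 1.14] grip 0.66 F [-0.1  0.1 -2.6] T [-0.05  0.01  0.03]
lin [0.3, 69.9, 1.0] rot [0.12, -0.09, 0.06]
```

Request:
arm_command:
  rotation:
    - [0,0,0]
    - [0,0,0]
    - [0,0,0]
    - [0,0,0]
    - [0,0,0]
  linear:
    - [0,25,0]
    - [0,50,0]
    - [0,64,0]
    - [0,67,0]
    - [0,67,0]
  hand: [1,1,1,1,1]

```text
clock: 6.32
ee_pos: [0.4313, 0.1599, 0.0562]
orientation: [0.484, 0.517, -0.514, -0.484]
contact_force: [0.1, -0.0, -1.2]
grip_width: 0.66
```

```bash
python3 mv.py
```

```text
t 6.33 tcp [0.4313 0.1599 0.0562] yaw 93.61 ydir [ 0.003  0.001 -1.   ] q [-0.36, 0.66, -0.06, 2.15, 0.11, 0.34, 1.12] grip 0.66 F [ 0.1 -0.  -1.2] T [-0.    0.03  0.05]
```

Request:
arm_command:
  rotation:
    - [0,0,0]
    - [0,0,0]
    - [0,0,0]
  linear:
    - [0,3,0]
    - [0,5,0]
    - [0,5,0]
  hand: [1,1,1]

```text
clock: 6.7
ee_pos: [0.4326, 0.1603, 0.053]
orientation: [0.485, 0.518, -0.513, -0.483]
contact_force: [-0.9, -1.1, 10.1]
grip_width: 0.663
```

```bash
python3 mv.py
```

```text
t 6.7 tcp [0.4326 0.1603 0.053 ] yaw 93.6 ydir [ 0.006  0.002 -1.   ] q [-0.36, 0.66, -0.06, 2.15, 0.11, 0.33, 1.12] grip 0.663 F [-0.9 -1.1 10.1] T [-0.15  0.33 -0.  ]
```

Request:
arm_command:
  rotation:
    - [0,0,0]
    - [0,0,0]
    - [0,0,0]
    - [0,-10,0]
    - [0,-20,0]
  linear:
    - [0,-2,0]
    - [0,-2,0]
    - [0,-2,2]
    - [0,-2,2]
    - [0,-2,2]
  hand: [-0.8,-0.8,-0.8,-0.8,-0.8]

```text
clock: 7.32
ee_pos: [0.4302, 0.1601, 0.0547]
orientation: [0.387, 0.595, -0.591, -0.384]
contact_force: [-0.4, -0.6, 0.1]
grip_width: 0.899
```

```bash
python3 mv.py .430 .16 .054 138.7; python3 dots.py .0465
```

```text
t 7.33 tcp [0.4302 0.1601 0.0547] yaw 113.94 ydir [ 0.005  0.002 -1.   ] q [-0.31, 0.66, -0.13, 2.15, 0.25, 0.34, 1.33] grip 0.899 F [-0.4 -0.6  0.1] T [-0.04  0.01  0.04]
lin [-0.0, 0.7, 0.2] rot [0.33, -24.76, -0.09]
top 131.0 240.3 11 [0.4968, 0.4076, 0.0465]
side 182.2 208.5 6 [0.4343, 0.1636, 0.0465]
```

Request:
arm_command:
  rotation:
    - [0,-10,0]
    - [0,-20,0]
    - [0,-24.8,0]
    - [0,-24.8,0]
    - [0,-24.8,0]
  linear:
    - [0,1,0]
    - [0,1,0]
    - [0,1,0]
    - [0,1,0]
    - [0,1,0]
  hand: [-0.8,-0.8,-0.8,1,1]

```text
clock: 8.05
ee_pos: [0.4304, 0.1597, 0.0541]
orientation: [0.254, 0.662, -0.659, -0.251]
contact_force: [0.6, -0.3, 4.4]
grip_width: 0.662
```

Request:
arm_command:
  rotation:
    - [0,0,0]
    - [0,0,0]
    - [0,0,0]
    - [0,10,0]
    - [0,20,0]
  linear:
    - [0,0,0]
    - [0,0,0]
    - [0,0,0]
    - [0,0,0]
    - [0,0,0]
  hand: [1,-0.8,-0.8,-0.8,-0.8]

```text
clock: 8.68
ee_pos: [0.4304, 0.1598, 0.054]
orientation: [0.366, 0.607, -0.604, -0.364]
contact_force: [-0.4, 0.0, -0.2]
grip_width: 0.898
```

```bash
python3 mv.py .430 .16 .054 48.7
```

```text
t 8.68 tcp [0.4304 0.1598 0.054 ] yaw 117.83 ydir [ 0.005  0.002 -1.   ] q [-0.3, 0.66, -0.15, 2.15, 0.28, 0.34, 1.37] grip 0.898 F [-0.4  0.  -0.2] T [-0.01 -0.01  0.01]
lin [0.4, -0.0, 0.2] rot [0.31, 69.13, 0.18]
```

Request:
arm_command:
  rotation:
    - [0.3,10,0.2]
    - [0.3,20,0.2]
    - [0.3,30,0.2]
    - [0.3,40,0.2]
    - [0.3,50,0.2]
  linear:
    - [0,0,0]
    - [0,0,0]
    - [0,0,0]
    - [0,0,0]
    - [0,0,0]
  hand: [-0.8,-0.8,-0.8,-0.8,-0.8]

```text
clock: 9.3
ee_pos: [0.4303, 0.1599, 0.0539]
orientation: [0.588, 0.393, -0.393, -0.588]
contact_force: [0.1, 0.7, 0.1]
grip_width: 0.898
```

```bash
python3 mv.py .430 .16 .054 48.7
```

```text
t 9.3 tcp [0.4303 0.1599 0.0539] yaw 67.48 ydir [ 0.    -0.001 -1.   ] q [-0.43, 0.66, 0.04, 2.15, -0.08, 0.33, 0.85] grip 0.898 F [0.1 0.7 0.1] T [-0.01 -0.   -0.  ]
lin [-0.0, -0.1, 0.3] rot [0.05, 18.78, -0.05]
```

Request:
arm_command:
  rotation:
    - [0,10,0]
    - [0,18.8,0]
    - [0,18.8,0]
    - [0,18.8,0]
    - [0,18.8,0]
  linear:
    - [0,0,0]
    - [0,0,0]
    - [0,0,0]
    - [0,0,0]
    - [0,0,0]
  hand: [-0.8,-0.8,-0.8,1,1]

```text
clock: 9.93
ee_pos: [0.4307, 0.1602, 0.0544]
orientation: [0.644, 0.292, -0.292, -0.644]
contact_force: [0.6, 0.2, 4.8]
grip_width: 0.659
```

Request:
arm_command:
  rotation:
    - [0,0,0]
    - [0,0,0]
    - [0,0,0]
    - [0,0,0]
    - [0,0,0]
  linear:
    - [0,0,0]
    - [0,0,0]
    - [0,-20,0]
    - [0,-50,0]
    - [0,-80,0]
  hand: [1,1,1,1,1]

```text
clock: 10.55
ee_pos: [0.4299, 0.1598, 0.1345]
orientation: [0.644, 0.292, -0.292, -0.644]
contact_force: [-0.7, 0.5, -1.6]
grip_width: 0.663
```

```bash
python3 mv.py .508 -.1045 .18 38.2 .508 -.1045 .066 38.2
```

```text
t 10.55 tcp [0.4299 0.1598 0.1345] yaw 48.79 ydir [-0.001 -0.001 -1.   ] q [-0.53, 0.51, 0.19, 2.1, -0.17, 0.55, 0.63] grip 0.663 F [-0.7  0.5 -1.6] T [-0.   -0.   -0.03]
lin [-147.4, -45.2, -232.9] rot [0.03, 10.59, -0.08]
lin [-147.3, 68.8, -232.9] rot [0.03, 10.59, -0.08]
```

```bash
python3 - <<'E'
from h import *
def bp(c,u,v,z):
    k=cams.calibration(c); r=k["view"][:3,:3].T@np.linalg.inv(k["mtx"])@[u,v,1]; o=-k["view"][:3,:3].T@k["view"][:3,3]
    return o+r*(z-o[2])/r[2]
# dark discs segmentation
for c in("top","side"):
    im=np.load(f"{c}.npz")["im"]; g=im.astype(int).sum(2)/3
    for n in([.5295,.0627,.012],[.509,-.1064,.012]):
        uv=proj(c,n)[0]; u,v=np.round(uv).astype(int); h=9 if c=="top" else 13
        G=g[v-h:v+h+1,u-h:u+h+1]; 
        m=(G<90).astype(np.uint8); k,l,s,ce=cv2.connectedComponentsWithStats(m,connectivity=4)
        i=l[h,h]; print(c,uv.round(1),"min",G.min(),i,s[i],ce[i]+[u-h,v-h],bp(c,*(ce[i]+[u-h,v-h]),.012).round(4) if i else None)
crop(np.load("top.npz")["im"],"t_jig.png",215,205,315,265,8)
crop(np.load("side.npz")["im"],"s_jig.png",200,200,305,270,7.5)
E
```

```text
top [238.3 231.3] min 85.66666666666667 0 [  0   0  19  19 326] [237.86196319 230.92944785] None
top [289.3 237.1] min 88.0 0 [  0   0  19  19 346] [288.90462428 236.98265896] None
side [233.5 220.4] min 26.333333333333332 0 [  0   0  27  27 658] [232.82218845 219.63069909] None
side [271.4 248.9] min 79.66666666666667 0 [  0   0  27  27 722] [271.07063712 249.07202216] None
```

Request:
arm_command:
  rotation:
    - [0,5,0]
    - [0,10.6,0]
    - [0,10.6,0]
    - [0,10.6,0]
    - [0,10.6,0]
  linear:
    - [-30,-25,-47]
    - [-60,-45,-94]
    - [-90,-45,-142]
    - [-118,-45,-187]
    - [-147,-45,-233]
  hand: [1,1,1,1,1]

```text
clock: 11.18
ee_pos: [0.508, -0.1056, 0.1792]
orientation: [0.668, 0.231, -0.232, -0.668]
contact_force: [0.4, 0.4, -2.0]
grip_width: 0.662
```

```bash
python3 mv.py .5092 -.1045 .11 38.2
```

```text
t 11.18 tcp [ 0.508  -0.1056  0.1792] yaw 38.22 ydir [-0.002 -0.001 -1.   ] q [-0.01, 0.52, 0.25, 1.9, -0.18, 0.75, 1.01] grip 0.662 F [ 0.4  0.4 -2. ] T [ 0.03 -0.07 -0.04]
lin [1.8, 69.2, 0.1] rot [-0.04, 0.02, -0.12]
```

Request:
arm_command:
  rotation:
    - [0,0,0]
    - [0,0,0]
    - [0,0,0]
    - [0,0,0]
    - [0,0,0]
  linear:
    - [1,25,0]
    - [1.8,50,0]
    - [1.8,69,0]
    - [1.8,84,0]
    - [1.8,84,0]
  hand: [1,1,1,1,1]

```text
clock: 11.8
ee_pos: [0.5082, -0.1043, 0.094]
orientation: [-0.668, -0.23, 0.233, 0.669]
contact_force: [0.3, 0.1, -1.1]
grip_width: 0.661
```

```bash
python3 mv.py .5092 -.1045 .0665 38.2;python3 - <<'E'
from h import *
im,d=cams.read_camera("side"); crop(im,"s2.png",200,150,340,270,5)
E
```

```text
t 11.8 tcp [ 0.5082 -0.1043  0.094 ] yaw 38.22 ydir [-0.005 -0.    -1.   ] q [0.03, 0.65, 0.2, 1.97, -0.23, 0.55, 1.05] grip 0.661 F [ 0.3  0.1 -1.1] T [-0.01 -0.01 -0.02]
lin [0.8, 27.4, -0.9] rot [-0.19, 0.02, -0.25]
```

Request:
arm_command:
  rotation:
    - [-0.2,0,-0.2]
    - [-0.2,0,-0.2]
    - [-0.2,0,-0.2]
    - [-0.2,0,-0.2]
    - [-0.2,0,-0.2]
  linear:
    - [0.8,5,-0.9]
    - [0.8,12,-0.9]
    - [0.8,18,-0.9]
    - [0.8,23,-0.9]
    - [0.8,25,-0.9]
  hand: [1,1,1,1,1]

```text
clock: 12.48
ee_pos: [0.5099, -0.1047, 0.0694]
orientation: [0.669, 0.232, -0.231, -0.668]
contact_force: [0.0, -0.3, -1.5]
grip_width: 0.661
```

```bash
python3 mv.py .5092 -.1045 .0665 38.2
```

```text
t 12.47 tcp [ 0.5099 -0.1047  0.0694] yaw 38.22 ydir [ 0.001 -0.001 -1.   ] q [0.04, 0.69, 0.18, 1.98, -0.24, 0.49, 1.06] grip 0.661 F [ 0.  -0.3 -1.5] T [0.03 0.   0.01]
lin [-0.4, 2.9, 0.5] rot [0.08, 0.02, 0.01]
```

Request:
arm_command:
  rotation:
    - [0,0,0]
    - [0,0,0]
    - [0,0,0]
    - [0,0,0]
    - [0,0,0]
  linear:
    - [0,2,0]
    - [0,3.5,0]
    - [0,3.5,0]
    - [0,2.5,0]
    - [0,2.5,0]
  hand: [1,1,1,-0.7,-0.7]

```text
clock: 13.1
ee_pos: [0.5102, -0.1048, 0.0671]
orientation: [0.669, 0.232, -0.231, -0.667]
contact_force: [0.0, 1.1, 0.5]
grip_width: 0.845
```

```bash
python3 mv.py
```

```text
t 13.1 tcp [ 0.5102 -0.1048  0.0671] yaw 38.22 ydir [ 0.002 -0.001 -1.   ] q [0.04, 0.69, 0.18, 1.98, -0.24, 0.49, 1.06] grip 0.845 F [0.  1.1 0.5] T [ 0.03 -0.   -0.03]
```

Released. Next I raise the gripper and go for head A.

Request:
arm_command:
  rotation:
    - [0,0,0]
    - [0,0,0]
    - [0,0,0]
    - [0,0,0]
    - [0,0,0]
  linear:
    - [0,0,0]
    - [0,-30,0]
    - [0,-70,0]
    - [0,-120,0]
    - [0,-160,0]
  hand: [-0.8,-0.8,-0.8,-1,-1]

```text
clock: 13.72
ee_pos: [0.5101, -0.1047, 0.229]
orientation: [0.669, 0.232, -0.231, -0.667]
contact_force: [0.5, -0.4, -0.0]
grip_width: 0.997
```

```bash
python3 dots.py 0.0585; python3 mv.py .486 .382 .25 93.7;python3 - <<'E'
from h import *
im,d=cams.read_camera("side"); crop(im,"s3.png",200,150,340,270,5)
E
```

```text
top 131.0 240.3 11 [0.4952, 0.4042, 0.0585]
side 271.7 232.1 13 [0.5131, -0.1026, 0.0585]
t 13.82 tcp [ 0.5126 -0.1054  0.2316] yaw 38.21 ydir [ 0.012 -0.003 -1.   ] q [-0.03, 0.45, 0.28, 1.83, -0.15, 0.87, 0.99] grip 1.004 F [ 0.4 -1.1  0.3] T [-0.02 -0.07 -0.01]
lin [280.7, -20.2, 399.3] rot [0.74, -55.49, 0.13]
```

Request:
arm_command:
  rotation:
    - [0,-10,0]
    - [0,-20,0]
    - [0,-30,0]
    - [0,-40,0]
    - [0,-50,0]
  linear:
    - [34,-10,48]
    - [68,-20,97]
    - [102,-20,146]
    - [137,-20,195]
    - [172,-20,244]
  hand: [-1,-1,-1,-1,-1]

```text
clock: 14.5
ee_pos: [0.4941, 0.1949, 0.247]
orientation: [0.508, 0.494, -0.493, -0.504]
contact_force: [0.4, -1.4, -0.0]
grip_width: 0.997
```

```bash
python3 mv.py .4855 .382 .25 93.7
```

```text
t 14.5 tcp [0.4941 0.1949 0.247 ] yaw 88.55 ydir [ 0.005 -0.003 -1.   ] q [-0.43, 0.44, 0.01, 1.78, 0.0, 0.92, 1.13] grip 0.997 F [ 0.4 -1.4 -0. ] T [-0.03 -0.07  0.02]
lin [186.8, -3.6, 13.3] rot [0.27, -5.15, -0.18]
```

Request:
arm_command:
  rotation:
    - [0.3,-5,-0.2]
    - [0.3,-5,-0.2]
    - [0.3,-5,-0.2]
    - [0.3,-5,-0.2]
    - [0.3,-5,-0.2]
  linear:
    - [50,0,4]
    - [100,0,8]
    - [150,-3,11]
    - [187,-3,13]
    - [187,20,13]
  hand: [-1,-1,-1,-1,-1]

```text
clock: 15.12
ee_pos: [0.4841, 0.3872, 0.2254]
orientation: [0.481, 0.518, -0.516, -0.484]
contact_force: [0.0, -0.5, -1.1]
grip_width: 1.001
```

```bash
python3 mv.py .485 .382 .135 93.7
```

```text
t 15.12 tcp [0.4841 0.3872 0.2254] yaw 93.94 ydir [-0.001  0.004 -1.   ] q [-0.69, 0.59, -0.03, 1.55, 0.02, 0.99, 0.91] grip 1.001 F [ 0.  -0.5 -1.1] T [-0.07  0.01  0.  ]
lin [-5.7, 90.4, -0.6] rot [-0.05, 0.24, 0.26]
```

Request:
arm_command:
  rotation:
    - [0,0,0]
    - [0,0,0]
    - [0,0,0.2]
    - [0,0,0.2]
    - [0,0,0.2]
  linear:
    - [-5,20,0]
    - [-5.7,45,0]
    - [-5.7,70,0]
    - [-5.7,90,-0.6]
    - [-5.7,90,-0.6]
  hand: [-1,-1,-1,-1,-1]

```text
clock: 15.75
ee_pos: [0.4832, 0.3805, 0.132]
orientation: [-0.482, -0.514, 0.519, 0.483]
contact_force: [0.4, -0.6, 0.0]
grip_width: 1.005
```

```bash
python3 mv.py .485 .382 .135 93.7
```

```text
t 15.75 tcp [0.4832 0.3805 0.132 ] yaw 93.95 ydir [-0.007 -0.004 -1.   ] q [-0.68, 0.7, -0.03, 1.66, 0.02, 0.8, 0.92] grip 1.005 F [ 0.4 -0.6  0. ] T [0.01 0.01 0.04]
lin [1.4, -3.0, -1.9] rot [-0.4, 0.25, -0.18]
```

Request:
arm_command:
  rotation:
    - [-0.4,0,-0.2]
    - [-0.4,0,-0.2]
    - [-0.4,0,-0.2]
    - [-0.4,0,-0.2]
    - [-0.4,0,-0.2]
  linear:
    - [1.4,-3,-1.5]
    - [1.4,-3,-1.5]
    - [1.4,-3,-1.5]
    - [1.4,-3,-1.5]
    - [1.4,-3,-1.5]
  hand: [1,1,1,1,1]

```text
clock: 16.38
ee_pos: [0.4848, 0.3823, 0.1359]
orientation: [0.482, 0.518, -0.516, -0.483]
contact_force: [-1.0, -1.5, 5.6]
grip_width: 0.663
```

Request:
arm_command:
  rotation:
    - [0,0,0]
    - [0,0,0]
    - [0,0,0]
    - [0,0,0]
    - [0,0,0]
  linear:
    - [0,0,0]
    - [0,-10,0]
    - [0,-25,0]
    - [0,-40,0]
    - [0,-55,0]
  hand: [1,1,1,1,1]

```text
clock: 17.0
ee_pos: [0.4848, 0.3823, 0.1923]
orientation: [0.482, 0.518, -0.516, -0.483]
contact_force: [0.5, 0.3, -1.9]
grip_width: 0.664
```

```bash
python3 mv.py .43 .17 .195 93.7 .43 .17 .055 93.7
```

```text
t 17.0 tcp [0.4848 0.3823 0.1923] yaw 93.95 ydir [ 0.001  0.002 -1.   ] q [-0.68, 0.62, -0.03, 1.6, 0.02, 0.92, 0.92] grip 0.664 F [ 0.5  0.3 -1.9] T [0.03 0.01 0.03]
lin [-208.1, -3.2, 69.3] rot [0.08, 0.25, 0.1]
lin [-208.3, 136.8, 69.5] rot [0.08, 0.25, 0.1]
```

Request:
arm_command:
  rotation:
    - [0,0,0]
    - [0,0,0]
    - [0,0,0]
    - [0,0,0]
    - [0,0,0]
  linear:
    - [-50,0,17]
    - [-100,0,34]
    - [-150,0,52]
    - [-208,20,69]
    - [-208,70,69]
  hand: [1,1,1,1,1]

```text
clock: 17.62
ee_pos: [0.432, 0.1654, 0.124]
orientation: [0.486, 0.517, -0.513, -0.483]
contact_force: [1.4, 0.7, -2.7]
grip_width: 0.661
```

```bash
python3 mv.py .43 .17 .057 93.7
```

```text
t 17.62 tcp [0.432  0.1654 0.124 ] yaw 93.47 ydir [ 0.008  0.001 -1.   ] q [-0.39, 0.53, -0.03, 2.1, 0.03, 0.51, 1.18] grip 0.661 F [ 1.4  0.7 -2.7] T [ 0.11 -0.03 -0.01]
lin [4.6, 67.0, 2.2] rot [0.44, -0.23, 0.04]
```

Request:
arm_command:
  rotation:
    - [0.4,0,0]
    - [0.4,0,0]
    - [0.4,0,0]
    - [0.4,0,0]
    - [0.4,0,0]
  linear:
    - [4,25,2]
    - [4,50,2]
    - [4,66,2]
    - [4,72,2]
    - [4,72,2]
  hand: [1,1,1,1,1]

```text
clock: 18.25
ee_pos: [0.4309, 0.1696, 0.0525]
orientation: [0.485, 0.516, -0.514, -0.485]
contact_force: [-0.1, 0.3, -1.4]
grip_width: 0.658
```

```bash
python3 mv.py .43 .17 .052 93.7
```

```text
t 18.25 tcp [0.4309 0.1696 0.0525] yaw 93.47 ydir [ 0.002  0.001 -1.   ] q [-0.41, 0.67, -0.02, 2.14, 0.04, 0.33, 1.17] grip 0.658 F [-0.1  0.3 -1.4] T [ 0.05  0.   -0.01]
lin [0.4, 0.5, 0.9] rot [0.09, -0.23, 0.06]
```

Now lower about 3 mm more, release, and turn to +45°.

Request:
arm_command:
  rotation:
    - [0,0,0]
    - [0,0,0]
    - [0,0,0]
    - [0,0,0]
    - [0,0,0]
  linear:
    - [0,1.5,0]
    - [0,3,0]
    - [0,4,0]
    - [0,4,0]
    - [0,2,2]
  hand: [1,1,1,-0.8,-0.8]

```text
clock: 18.88
ee_pos: [0.4292, 0.1697, 0.051]
orientation: [0.485, 0.516, -0.514, -0.484]
contact_force: [-0.4, -0.6, -0.4]
grip_width: 0.901
```

```bash
python3 mv.py .43 .17 .052 138.7
```

```text
t 18.88 tcp [0.4292 0.1697 0.051 ] yaw 93.47 ydir [ 0.003  0.002 -1.   ] q [-0.41, 0.67, -0.02, 2.15, 0.04, 0.32, 1.17] grip 0.901 F [-0.4 -0.6 -0.4] T [-0.02  0.    0.01]
lin [0.3, -1.0, -0.8] rot [0.18, -45.23, 0.02]
```

Request:
arm_command:
  rotation:
    - [0,-10,0]
    - [0,-20,0]
    - [0,-30,0]
    - [0,-40,0]
    - [0,-45.2,0]
  linear:
    - [0,-3,0]
    - [0,-3,0]
    - [0,-3,0]
    - [0,-3,0]
    - [0,-3,0]
  hand: [-0.8,-0.8,-0.8,-0.8,-0.8]

```text
clock: 19.5
ee_pos: [0.4291, 0.1696, 0.054]
orientation: [0.249, 0.663, -0.661, -0.248]
contact_force: [-0.8, 0.5, -0.4]
grip_width: 0.902
```

Request:
arm_command:
  rotation:
    - [0,0,0]
    - [0,0,0]
    - [0,0,0]
    - [0,0,0]
    - [0,10,0]
  linear:
    - [0,0,0]
    - [0,0,0]
    - [0,0,0]
    - [0,0,0]
    - [0,0,0]
  hand: [1,1,1,-0.8,-0.8]

```text
clock: 20.12
ee_pos: [0.4288, 0.1696, 0.0538]
orientation: [0.307, 0.638, -0.636, -0.307]
contact_force: [0.1, 1.3, 0.8]
grip_width: 0.898
```

```bash
python3 mv.py .43 .17 .0544 48.7
```

```text
t 20.12 tcp [0.4288 0.1696 0.0538] yaw 128.55 ydir [ 0.002  0.002 -1.   ] q [-0.31, 0.67, -0.16, 2.14, 0.29, 0.35, 1.53] grip 0.898 F [0.1 1.3 0.8] T [ 0.09 -0.03 -0.01]
lin [-0.5, -0.6, -1.1] rot [0.11, 79.85, 0.12]
```

Request:
arm_command:
  rotation:
    - [0,10,0]
    - [0,20,0]
    - [0,30,0]
    - [0,40,0]
    - [0,50,0]
  linear:
    - [0,0,0]
    - [0,0,0]
    - [0,0,0]
    - [0,0,0]
    - [0,0,0]
  hand: [-0.8,-0.8,-0.8,-0.8,-0.8]

```text
clock: 20.75
ee_pos: [0.4284, 0.1699, 0.0537]
orientation: [-0.548, -0.447, 0.445, 0.549]
contact_force: [0.1, 0.7, -0.3]
grip_width: 0.899
```

```bash
python3 mv.py .4288 .1696 .0544 48.7
```

```text
t 20.75 tcp [0.4284 0.1699 0.0537] yaw 78.2 ydir [ 0.001  0.002 -1.   ] q [-0.45, 0.66, 0.03, 2.15, -0.07, 0.33, 1.01] grip 0.899 F [ 0.1  0.7 -0.3] T [ 0.05  0.02 -0.01]
lin [-0.2, -0.7, -0.4] rot [0.01, 29.5, 0.14]
```

Request:
arm_command:
  rotation:
    - [0,10,0]
    - [0,20,0]
    - [0,29.5,0]
    - [0,29.5,0]
    - [0,29.5,0]
  linear:
    - [0,-0.7,0]
    - [0,-0.7,0]
    - [0,-0.7,0]
    - [0,-0.7,0]
    - [0,-0.7,0]
  hand: [-0.8,-0.8,-0.8,-0.8,1]

```text
clock: 21.38
ee_pos: [0.4292, 0.1707, 0.0545]
orientation: [-0.643, -0.294, 0.291, 0.644]
contact_force: [2.2, 1.2, 1.9]
grip_width: 0.706
```

Request:
arm_command:
  rotation:
    - [0,0,0]
    - [0,0,0]
    - [0,0,0]
    - [0,0,0]
    - [0,0,0]
  linear:
    - [0,0,0]
    - [0,0,0]
    - [0,0,0]
    - [0,-30,0]
    - [0,-80,0]
  hand: [1,1,1,1,1]

```text
clock: 22.0
ee_pos: [0.4273, 0.1697, 0.1339]
orientation: [-0.643, -0.292, 0.293, 0.644]
contact_force: [0.6, 0.5, -1.5]
grip_width: 0.661
```

```bash
python3 mv.py .5293 .061 .16 38.2
```

```text
t 22.0 tcp [0.4273 0.1697 0.1339] yaw 48.91 ydir [-0.002  0.001 -1.   ] q [-0.59, 0.52, 0.24, 2.1, -0.23, 0.55, 0.66] grip 0.661 F [ 0.6  0.5 -1.5] T [ 0.03 -0.02  0.04]
lin [-14.9, -26.4, -148.3] rot [-0.11, 10.71, -0.06]
```

Request:
arm_command:
  rotation:
    - [0,5,0]
    - [0,10.7,0]
    - [0,10.7,0]
    - [0,10.7,0]
    - [0,10.7,0]
  linear:
    - [-5,-15,-50]
    - [-10,-26,-100]
    - [-15,-26,-148.3]
    - [-15,-26,-148.3]
    - [-15,-16,-148.3]
  hand: [1,1,1,1,1]

```text
clock: 22.62
ee_pos: [0.5286, 0.0612, 0.149]
orientation: [-0.667, -0.231, 0.232, 0.669]
contact_force: [-1.2, -0.5, -2.8]
grip_width: 0.657
```

```bash
python3 mv.py .5293 .061 .08 38.2
```

```text
t 22.62 tcp [0.5286 0.0612 0.149 ] yaw 38.24 ydir [-0.003  0.001 -1.   ] q [-0.35, 0.58, 0.29, 1.89, -0.25, 0.71, 0.76] grip 0.657 F [-1.2 -0.5 -2.8] T [0.06 0.01 0.01]
lin [0.5, 69.0, -0.8] rot [-0.18, 0.04, -0.09]
```

Request:
arm_command:
  rotation:
    - [0,0,0]
    - [0,0,0]
    - [0,0,0]
    - [0,0,0]
    - [0,0,0]
  linear:
    - [0.5,25,-0.8]
    - [0.5,45,-0.8]
    - [0.5,60,-0.8]
    - [0.5,69,-0.8]
    - [0.5,76,-0.8]
  hand: [1,1,1,1,1]

```text
clock: 23.25
ee_pos: [0.5291, 0.0613, 0.0726]
orientation: [-0.667, -0.231, 0.233, 0.669]
contact_force: [-1.1, 0.0, -1.8]
grip_width: 0.659
```

```bash
python3 mv.py .5293 .061 .0663 38.2
```

```text
t 23.25 tcp [0.5291 0.0613 0.0726] yaw 38.28 ydir [-0.003  0.001 -1.   ] q [-0.31, 0.7, 0.23, 1.94, -0.3, 0.53, 0.8] grip 0.659 F [-1.1  0.  -1.8] T [-0.11  0.17  0.05]
lin [0.0, 6.3, -0.4] rot [-0.19, 0.07, -0.11]
```

Request:
arm_command:
  rotation:
    - [0,0,0]
    - [0,0,0]
    - [0,0,0]
    - [0,0,0]
    - [0,0,0]
  linear:
    - [0,3,0]
    - [0,6,0]
    - [0,6.5,0]
    - [0,6,0]
    - [0,6,0]
  hand: [1,1,1,-0.7,-0.7]

```text
clock: 23.88
ee_pos: [0.5297, 0.0614, 0.067]
orientation: [-0.667, -0.231, 0.232, 0.669]
contact_force: [0.0, -0.1, 0.4]
grip_width: 0.851
```

Request:
arm_command:
  rotation:
    - [0,0,0]
    - [0,0,0]
    - [0,0,0]
    - [0,0,0]
    - [0,0,0]
  linear:
    - [0,0,0]
    - [0,-30,0]
    - [0,-70,0]
    - [0,-110,0]
    - [0,-110,0]
  hand: [-0.8,-0.8,-0.8,-0.8,-0.8]

```text
clock: 24.5
ee_pos: [0.5322, 0.0612, 0.1801]
orientation: [-0.668, -0.234, 0.23, 0.668]
contact_force: [-0.0, 0.2, -1.2]
grip_width: 0.903
```

```bash
python3 mv.py; python3 - <<'E'
from h import *
for c in("side","top"):
    im,d=cams.read_camera(c); np.savez(f"{c}2.npz",im=im,d=d)
    crop(im,f"{c}4.png",*((200,160,310,270) if c=="side" else (215,195,315,265)),7)
E
python3 dots.py .0585
```

```text
t 24.5 tcp [0.5322 0.0612 0.1801] yaw 38.28 ydir [ 0.006  0.003 -1.   ] q [-0.36, 0.54, 0.31, 1.86, -0.23, 0.77, 0.74] grip 0.903 F [-0.   0.2 -1.2] T [-0.04  0.04 -0.01]
top 288.9 234.5 11 [0.5112, -0.1043, 0.0585]
side 223.0 168.3 3 [0.6648, 0.2701, 0.0585]
side 233.6 205.4 11 [0.5326, 0.0632, 0.0585]
side 271.7 232.1 13 [0.5131, -0.1026, 0.0585]
```

```bash
cat >> h.py <<'E'
def bp(c,u,v,z):
    k=cams.calibration(c); r=k["view"][:3,:3].T@np.linalg.inv(k["mtx"])@[u,v,1]; o=-k["view"][:3,:3].T@k["view"][:3,3]
    return o+r*(z-o[2])/r[2]
E
cat > bar.py <<'E'
from fit import *
from jig import rect
import sys
def run(f):
    z=np.load(f); 
    return z["im"]
for f,c in((sys.argv[1],"side"),):
    im=run(f).astype(int); g=im.sum(2)/3
    c0=proj(c,[.519,-.022,.064])[0]; h=np.array([16,16]); a=np.round(c0).astype(int)-h
    G=g[a[1]:a[1]+33,a[0]:a[0]+33]; soft=np.clip((75-G)/50,0,1)
    # bar only: z .052-.075 ; ignore below rows of drum
    best=[]
    for yaw in np.deg2rad(np.arange(-90,90,4)):
        for dx in(-.004,-.002,0,.002,.004):
            for dy in(-.004,-.002,0,.002,.004):
                p=[.519+dx,-.022+dy,yaw]
                m=hull_mask(c,[rect(p,.046,.014,.051,.075)],soft.shape,a,2)
                w=np.ones_like(soft); vv=proj(c,[.519,-.022,.055])[0][1]-a[1]; w[int(vv):]=0.15
                best.append((((m-soft)**2*w).sum(),*p[:2],np.rad2deg(yaw)))
    best.sort(); 
    for b in best[:6]: print(np.round(b,4))
    cv2.imwrite("pics/bar.png",cv2.resize((soft*255).astype(np.uint8),None,fx=8,fy=8))
E
python3 bar.py side.npz; python3 - <<'E'
from h import *
print(bp("side",244,215.8,.075),bp("side",259.2,211.9,.075))
E
python3 mv.py
```

```text
[ 4.17874e+01  5.15000e-01 -2.60000e-02  1.00000e+01]
[ 4.26577e+01  5.17000e-01 -2.60000e-02  1.40000e+01]
[ 4.40712e+01  5.15000e-01 -2.60000e-02  1.80000e+01]
[ 4.42255e+01  5.15000e-01 -2.60000e-02  1.40000e+01]
[ 4.55444e+01  5.17000e-01 -2.60000e-02  2.20000e+01]
[ 4.56061e+01  5.17000e-01 -2.60000e-02  1.00000e+01]
[ 0.49811364 -0.01807227  0.075     ] [ 0.53915459 -0.03073298  0.075     ]
t 24.7 tcp [0.529  0.0613 0.1758] yaw 38.28 ydir [-0.004  0.001 -1.   ] q [-0.36, 0.55, 0.31, 1.86, -0.23, 0.77, 0.74] grip 0.899 F [-0.  -0.6 -0.2] T [-0.03  0.01  0.01]
```

```bash
python3 - <<'E'
from h import *
from jig import rect
im=np.load("side.npz")["im"]
for nm,c,(u0,v0,u1,v1),s in(("a","side",(232,202,272,242),10),("b","top",(248,216,280,248),12)):
    im=np.load(f"{c}.npz")["im"][v0:v1,u0:u1,::-1]
    out=[]
    for yaw in(None,-5,-12,-19,-26)[: ]:
        I=cv2.resize(im,None,fx=s,fy=s,interpolation=cv2.INTER_CUBIC)
        if yaw is not None:
            P=rect([.5188,-.022,np.deg2rad(yaw)],.046,.014,.051,.075)
            uv=(proj(c,P)-[u0,v0]+.5)*s-.5
            for i,j in((4,5),(5,7),(7,6),(6,4),(0,4),(1,5),(2,6),(3,7)):
                cv2.line(I,tuple(map(int,uv[i])),tuple(map(int,uv[j])),(0,255,0),1)
        out.append(cv2.resize(I,(260,260)))
    out.append(np.zeros_like(out[0]))
    cv2.imwrite(f"pics/bar_{nm}.png",np.vstack([np.hstack(out[:3]),np.hstack(out[3:])]))
E
python3 mv.py .5183 -.0223 .15 79
```

```text
t 24.7 tcp [0.529  0.0613 0.1758] yaw 38.28 ydir [-0.004  0.001 -1.   ] q [-0.36, 0.55, 0.31, 1.86, -0.23, 0.77, 0.74] grip 0.899 F [-0.  -0.6 -0.2] T [-0.03  0.01  0.01]
lin [-60.1, 25.8, -59.1] rot [-0.26, -40.72, -0.06]
```

Request:
arm_command:
  rotation:
    - [0,-10,0]
    - [0,-20,0]
    - [0,-30,0]
    - [0,-40.7,0]
    - [0,-40.7,0]
  linear:
    - [-20,0,-20]
    - [-40,5,-40]
    - [-60,15,-59]
    - [-60,26,-59]
    - [-60,26,-59]
  hand: [0.06,0.06,0.06,0.06,0.06]

```text
clock: 25.32
ee_pos: [0.517, -0.0226, 0.148]
orientation: [-0.544, -0.447, 0.451, 0.549]
contact_force: [0.2, -0.1, 0.8]
grip_width: 0.47
```

```bash
python3 mv.py .5183 -.0223 .088 79
```

```text
t 25.32 tcp [ 0.517  -0.0226  0.148 ] yaw 78.81 ydir [-0.009  0.002 -1.   ] q [-0.06, 0.55, 0.09, 1.92, -0.08, 0.68, 1.46] grip 0.47 F [ 0.2 -0.1  0.8] T [ 0.   -0.01 -0.01]
lin [0.5, 59.9, -1.8] rot [-0.52, -0.19, 0.03]
```

Request:
arm_command:
  rotation:
    - [-0.5,0,0]
    - [-0.5,0,0]
    - [-0.5,0,0]
    - [-0.5,0,0]
    - [-0.5,0,0]
  linear:
    - [0.5,20,-1.8]
    - [0.5,40,-1.8]
    - [0.5,55,-1.8]
    - [0.5,60,-1.8]
    - [0.5,60,-1.8]
  hand: [0.06,0.06,0.06,0.06,0.06]

```text
clock: 25.95
ee_pos: [0.5184, -0.0221, 0.0878]
orientation: [-0.546, -0.449, 0.449, 0.547]
contact_force: [-0.1, 0.6, 1.0]
grip_width: 0.467
```

```bash
python3 mv.py .5183 -.0223 .088 79;  python3 - <<'E'
from h import *
im,d=cams.read_camera("side"); np.savez("s5.npz",im=im,d=d); crop(im,"side5.png",215,180,285,250,8)
E
```

```text
t 25.95 tcp [ 0.5184 -0.0221  0.0878] yaw 78.79 ydir [-0.001  0.001 -1.   ] q [-0.05, 0.65, 0.08, 1.97, -0.09, 0.52, 1.47] grip 0.467 F [-0.1  0.6  1. ] T [-0.02 -0.03 -0.03]
lin [-0.2, -0.2, 0.0] rot [-0.04, -0.21, 0.02]
```

```bash
python3 - <<'E'
from h import *
for z in(.04,.05,.06,.07,.08):print(z,proj("side",[.5145,-.043,z])[0].round(1),proj("side",[.5145+.011,-.045,z])[0].round(1))
E
```

```text
0.04 [255.6 228.8] [259.2 227.5]
0.05 [255.6 225.5] [259.2 224.2]
0.06 [255.5 222.2] [259.2 220.9]
0.07 [255.5 218.8] [259.2 217.5]
0.08 [255.4 215.4] [259.2 214.2]
```

Request:
arm_command:
  rotation:
    - [0,0,0]
    - [0,0,0]
    - [0,0,0]
    - [0,0,0]
    - [0,0,0]
  linear:
    - [0,0,0]
    - [0,0,0]
    - [0,0,0]
    - [0,0,0]
    - [0,0,0]
  hand: [1,1,1,1,1]

```text
clock: 26.62
ee_pos: [0.5191, -0.0224, 0.0891]
orientation: [0.547, 0.449, -0.448, -0.546]
contact_force: [-0.8, 0.0, 6.0]
grip_width: 0.142
```

```bash
python3 mv.py
```

```text
t 26.62 tcp [ 0.5191 -0.0224  0.0891] yaw 78.77 ydir [ 0.002  0.    -1.   ] q [-0.05, 0.65, 0.08, 1.97, -0.09, 0.53, 1.47] grip 0.142 F [-0.8  0.   6. ] T [-0.08  0.2  -0.01]
```

Request:
arm_command:
  rotation:
    - [0,8,0]
    - [0,16,0]
    - [0,24,0]
    - [0,32,0]
    - [0,40,0]
  linear:
    - [0,0,0]
    - [0,0,0]
    - [0,0,0]
    - [0,0,0]
    - [0,0,0]
  hand: [1,1,1,1,1]

```text
clock: 27.25
ee_pos: [0.5191, -0.0225, 0.0892]
orientation: [0.668, 0.234, -0.233, -0.667]
contact_force: [0.5, -0.7, 1.6]
grip_width: 0.139
```

```bash
python3 mv.py .5185 -.0223 .0885 0;  python3 - <<'E'
from h import *
im,d=cams.read_camera("side"); np.savez("s6.npz",im=im,d=d); crop(im,"side6.png",215,180,285,250,8)
E
```

```text
t 27.25 tcp [ 0.5191 -0.0225  0.0892] yaw 38.53 ydir [ 0.002  0.    -1.   ] q [-0.18, 0.66, 0.27, 1.97, -0.32, 0.54, 0.99] grip 0.139 F [ 0.5 -0.7  1.6] T [-0.13  0.11  0.09]
lin [-0.4, 0.7, 0.5] rot [0.02, 38.53, 0.11]
```

Request:
arm_command:
  rotation:
    - [0,8,0]
    - [0,16,0]
    - [0,24,0]
    - [0,32,0]
    - [0,40,0]
  linear:
    - [0,0,0]
    - [0,0,0]
    - [0,0,0]
    - [0,0,0]
    - [0,0,0]
  hand: [1,1,1,1,1]

```text
clock: 27.92
ee_pos: [0.519, -0.0225, 0.0892]
orientation: [0.707, -0.01, 0.011, -0.707]
contact_force: [-0.1, -0.8, 1.2]
grip_width: 0.136
```

```bash
python3 mv.py .5185 -.0223 .0885 0
```

```text
t 27.93 tcp [ 0.519  -0.0225  0.0892] yaw -1.75 ydir [ 0.002 -0.    -1.   ] q [-0.3, 0.69, 0.47, 1.98, -0.54, 0.59, 0.5] grip 0.136 F [-0.1 -0.8  1.2] T [-0.13  0.19  0.11]
lin [-0.5, 0.7, 0.2] rot [0.01, -1.75, 0.1]
```

Request:
arm_command:
  rotation:
    - [0,7,0]
    - [0,14,0]
    - [0,21,0]
    - [0,25,0]
  linear:
    - [0,0,0]
    - [0,0,0]
    - [0,0,0]
    - [0,0,0]
  hand: [1,1,1,1]

```text
clock: 28.42
ee_pos: [0.5189, -0.0225, 0.0892]
orientation: [0.688, -0.163, 0.164, -0.688]
contact_force: [-0.5, -0.3, 2.1]
grip_width: 0.134
```

```bash
python3 mv.py
```

```text
t 28.43 tcp [ 0.5189 -0.0225  0.0892] yaw -26.75 ydir [ 0.001 -0.    -1.   ] q [-0.37, 0.72, 0.59, 1.98, -0.67, 0.64, 0.19] grip 0.134 F [-0.5 -0.3  2.1] T [-0.11  0.13  0.08]
```

Request:
arm_command:
  rotation:
    - [0,5,0]
    - [0,9,0]
  linear:
    - [0,0,0]
    - [0,0,0]
  hand: [1,1]

```text
clock: 28.68
ee_pos: [0.5189, -0.0225, 0.0892]
orientation: [0.673, -0.216, 0.217, -0.673]
contact_force: [-1.2, 0.2, 2.0]
grip_width: 0.14
```

```bash
python3 mv.py
```

```text
t 28.68 tcp [ 0.5189 -0.0225  0.0892] yaw -35.74 ydir [ 0.001 -0.001 -1.   ] q [-0.4, 0.73, 0.63, 1.98, -0.71, 0.66, 0.07] grip 0.14 F [-1.2  0.2  2. ] T [-0.08  0.06  0.04]
```

Request:
arm_command:
  rotation:
    - [0,4,0]
    - [0,8,0]
  linear:
    - [0,0,0]
    - [0,0,0]
  hand: [1,1]

```text
clock: 28.92
ee_pos: [0.5188, -0.0225, 0.0892]
orientation: [0.656, -0.263, 0.264, -0.656]
contact_force: [-0.0, -0.4, 2.5]
grip_width: 0.14
```

```bash
python3 mv.py
```

```text
t 28.93 tcp [ 0.5188 -0.0225  0.0892] yaw -43.71 ydir [ 0.001 -0.001 -1.   ] q [-0.42, 0.75, 0.67, 1.98, -0.74, 0.67, -0.03] grip 0.14 F [-0.  -0.4  2.5] T [-0.06  0.08  0.25]
```

Request:
arm_command:
  rotation:
    - [0,3,0]
    - [0,6,0]
  linear:
    - [0,0,0]
    - [0,0,0]
  hand: [1,1]

```text
clock: 29.18
ee_pos: [0.5188, -0.0225, 0.0892]
orientation: [0.642, -0.296, 0.297, -0.642]
contact_force: [-0.2, -1.4, 2.4]
grip_width: 0.137
```

```bash
python3 mv.py
```

```text
t 29.18 tcp [ 0.5188 -0.0225  0.0892] yaw -49.6 ydir [ 0.001 -0.001 -1.   ] q [-0.44, 0.76, 0.7, 1.98, -0.77, 0.69, -0.11] grip 0.137 F [-0.2 -1.4  2.4] T [-0.08  0.02  0.32]
```

Request:
arm_command:
  rotation:
    - [0,4,0]
    - [0,8,0]
    - [0,13,0]
    - [0,13,0]
  linear:
    - [0,0,0]
    - [0,0,0]
    - [0,0,0]
    - [0,0,0]
  hand: [1,1,1,1]

```text
clock: 29.68
ee_pos: [0.5188, -0.0224, 0.0892]
orientation: [0.605, -0.366, 0.367, -0.604]
contact_force: [-0.5, 0.1, 2.8]
grip_width: 0.137
```

```bash
python3 mv.py
```

```text
t 29.68 tcp [ 0.5188 -0.0224  0.0892] yaw -62.44 ydir [ 0.001 -0.001 -1.   ] q [-0.47, 0.78, 0.76, 1.98, -0.82, 0.72, -0.28] grip 0.137 F [-0.5  0.1  2.8] T [-0.03  0.12  0.05]
```

Request:
arm_command:
  rotation:
    - [0,0,0]
    - [0,0,0]
    - [0,0,0]
    - [0,0,0]
    - [0,0,0]
  linear:
    - [0,0,0]
    - [0,0,0]
    - [0,-30,0]
    - [0,-80,0]
    - [0,-130,0]
  hand: [0.1,0.1,0.1,0.1,0.1]

```text
clock: 30.3
ee_pos: [0.5184, -0.0222, 0.2203]
orientation: [0.605, -0.366, 0.367, -0.604]
contact_force: [1.1, 0.4, -0.7]
grip_width: 0.449
```

```bash
python3 mv.py; python3 - <<'E'
from h import *
for c in("side","top"):
    im,d=cams.read_camera(c); np.savez(f"{c}3.npz",im=im,d=d)
    crop(im,f"{c}7.png",*((200,160,310,270) if c=="side" else (215,195,315,265)),7)
E
python3 dots.py .0585
```

```text
t 30.3 tcp [ 0.5184 -0.0222  0.2203] yaw -62.43 ydir [-0.    -0.001 -1.   ] q [-0.6, 0.61, 0.96, 1.86, -0.6, 0.99, -0.47] grip 0.449 F [ 1.1  0.4 -0.7] T [ 0.04 -0.05  0.01]
top 289.4 234.5 12 [0.5111, -0.1059, 0.0585]
side 233.6 205.4 9 [0.5325, 0.0632, 0.0585]
side 272.0 232.3 12 [0.513, -0.1037, 0.0585]
```

```bash
python3 - <<'E'
from h import *
for z in(.185,.19,.195,.2,.205):print(z,proj("side",[.5276,-.0408,z])[0].round(1),proj("side",[.5090,-.0040,z])[0].round(1))
im=np.load("side3.npz")["im"]; crop(im,"side8.png",225,130,275,180,12)
E
```

```text
0.185 [258.4 175.9] [242.4 173.4]
0.19 [258.3 174. ] [242.4 171.6]
0.195 [258.3 172.1] [242.3 169.7]
0.2 [258.3 170.2] [242.3 167.8]
0.205 [258.3 168.3] [242.2 165.9]
```

```bash
python3 mv.py .4385 -.281 .14 -45 ; python3 - <<'E'
from h import *
im,d=cams.read_camera("top"); np.savez("top.npz",im=im,d=d)
im,d=cams.read_camera("side"); np.savez("side.npz",im=im,d=d)
E
python3 parts.py
```

```text
t 30.5 tcp [ 0.5189 -0.0221  0.2197] yaw -62.41 ydir [ 0.002 -0.    -1.   ] q [-0.6, 0.61, 0.96, 1.86, -0.6, 0.98, -0.46] grip 0.447 F [0.1 0.6 0.4] T [ 0.03 -0.02  0.03]
lin [192.1, 79.6, -191.3] rot [-0.09, -17.41, 0.09]
ring [ 0.6124 -0.295 ] [([0.6144, -0.294], np.float64(0.068)), ([0.6465, -0.2484], np.float64(0.512))]
ring [ 0.5278 -0.2871] [([0.53, -0.286], np.float64(0.048)), ([0.5279, -0.2869], np.float64(0.127))]
spacer [ 0.6064 -0.3907] [([0.6071, -0.3902], np.float64(0.163)), ([0.6063, -0.3893], np.float64(0.048))]
spacer [ 0.4381 -0.2819] [([0.4394, -0.2799], np.float64(0.19)), ([0.439, -0.2811], np.float64(0.043))]
lens [ 0.5126 -0.3743] [([0.5132, -0.3731], np.float64(0.086)), ([0.5089, -0.3755], np.float64(0.126))]
lens [ 0.4232 -0.3734] [([0.4235, -0.3724], np.float64(0.057)), ([0.4206, -0.3755], np.float64(0.108))]
```

Request:
arm_command:
  rotation:
    - [0,-8,0]
    - [0,-17,0]
    - [0,-25,0]
    - [0,-25,0]
    - [0,-25,0]
  linear:
    - [40,0,-40]
    - [80,10,-80]
    - [120,30,-119]
    - [160,55,-159]
    - [192,80,-191]
  hand: [-0.46,-0.46,-0.46,-0.46,-0.46]

```text
clock: 31.22
ee_pos: [0.4356, -0.282, 0.1362]
orientation: [0.67, -0.229, 0.226, -0.669]
contact_force: [0.9, 0.0, -0.3]
grip_width: 0.728
```

```bash
python3 mv.py .4388 -.2807 .033 -37.4
```

```text
t 31.23 tcp [ 0.4356 -0.282   0.1362] yaw -37.51 ydir [-0.004  0.001 -1.   ] q [0.1, 0.66, 0.68, 1.94, -0.6, 0.75, 0.48] grip 0.728 F [ 0.9  0.  -0.3] T [ 0.01 -0.12  0.03]
lin [2.1, 103.1, 3.1] rot [0.1, -0.11, -0.2]
```

Request:
arm_command:
  rotation:
    - [0,0,0]
    - [0,0,0]
    - [0,0,0]
    - [0,0,0]
    - [0,0,0]
  linear:
    - [1,30,1.5]
    - [2,60,3]
    - [2,90,3]
    - [2,101,3]
    - [2,101,3]
  hand: [-0.46,-0.46,-0.46,-0.46,-0.46]

```text
clock: 31.85
ee_pos: [0.4379, -0.2804, 0.0342]
orientation: [0.67, -0.23, 0.225, -0.67]
contact_force: [-0.2, -0.5, -0.0]
grip_width: 0.735
```

```bash
python3 mv.py .4388 -.2807 .033 -37.4; python3 - <<'E'
from h import *
im,d=cams.read_camera("side"); crop(im,"side9.png",280,240,360,330,7)
E
```

```text
t 31.85 tcp [ 0.4379 -0.2804  0.0342] yaw -37.53 ydir [-0.006  0.002 -1.   ] q [0.2, 0.81, 0.51, 2.0, -0.76, 0.54, 0.6] grip 0.735 F [-0.2 -0.5 -0. ] T [-0.02 -0.03 -0.02]
lin [0.9, 1.2, 0.3] rot [0.12, -0.13, -0.34]
```

Request:
arm_command:
  rotation:
    - [0,0,-0.3]
    - [0,0,-0.3]
    - [0,0,-0.3]
    - [0,0,-0.3]
    - [0,0,-0.3]
  linear:
    - [0.5,1,0]
    - [0.5,1,0]
    - [0.5,1,0]
    - [0.5,1,0]
    - [0.5,1,0]
  hand: [1,1,1,-0.46,-0.46]

```text
clock: 32.52
ee_pos: [0.4389, -0.2811, 0.0341]
orientation: [0.67, -0.227, 0.228, -0.669]
contact_force: [-0.7, -0.2, -0.2]
grip_width: 0.513
```

```bash
python3 mv.py .4388 -.2807 .033 52.5;
```

```text
t 32.52 tcp [ 0.4389 -0.2811  0.0341] yaw -37.52 ydir [-0.    -0.003 -1.   ] q [0.2, 0.81, 0.51, 2.0, -0.77, 0.53, 0.61] grip 0.513 F [-0.7 -0.2 -0.2] T [0.01 0.   0.01]
lin [-0.3, 1.1, 0.3] rot [0.16, -90.02, -0.04]
```

Request:
arm_command:
  rotation:
    - [0,0,0]
    - [0,-10,0]
    - [0,-20,0]
    - [0,-30,0]
    - [0,-40,0]
  linear:
    - [0,0,0]
    - [0,0,0]
    - [0,0,0]
    - [0,0,0]
    - [0,0,0]
  hand: [-0.46,-0.46,-0.46,-0.46,-0.46]

```text
clock: 33.15
ee_pos: [0.4388, -0.2812, 0.034]
orientation: [0.708, 0.017, -0.018, -0.706]
contact_force: [-0.0, 0.4, 0.7]
grip_width: 0.73
```

Request:
arm_command:
  rotation:
    - [0,-10,0]
    - [0,-20,0]
    - [0,-30,0]
    - [0,-40,0]
    - [0,-50,0]
  linear:
    - [0,0,0]
    - [0,0,0]
    - [0,0,0]
    - [0,0,0]
    - [0,0,0]
  hand: [-0.46,-0.46,-0.46,-0.46,-0.46]

```text
clock: 33.78
ee_pos: [0.4386, -0.2814, 0.0339]
orientation: [0.633, 0.315, -0.317, -0.632]
contact_force: [0.6, 0.5, -0.8]
grip_width: 0.729
```

```bash
python3 mv.py .4389 -.2809 .033 52.5;
```

```text
t 33.77 tcp [ 0.4386 -0.2814  0.0339] yaw 53.11 ydir [-0.001 -0.003 -1.   ] q [0.45, 0.75, 0.12, 1.99, -0.2, 0.41, 1.65] grip 0.729 F [ 0.6  0.5 -0.8] T [-0.02  0.    0.02]
lin [0.6, 0.8, 0.0] rot [0.06, 0.61, -0.15]
```

Request:
arm_command:
  rotation:
    - [0,0,0]
    - [0,0,0]
    - [0,0,0]
    - [0,0,0]
    - [0,-5,0]
  linear:
    - [0,0.5,0]
    - [0,0.5,0]
    - [0,0.5,0]
    - [0,0.5,0]
    - [0,-20,0]
  hand: [1,1,1,1,1]

```text
clock: 34.4
ee_pos: [0.4376, -0.2807, 0.0531]
orientation: [-0.618, -0.342, 0.345, 0.618]
contact_force: [-0.3, 0.4, -0.4]
grip_width: 0.366
```

```bash
python3 mv.py .5101 -.1062 .15 57;python3 - <<'E'
from h import *
im,d=cams.read_camera("side"); crop(im,"side10.png",280,240,360,330,7)
E
```

```text
t 34.4 tcp [ 0.4376 -0.2807  0.0531] yaw 58.1 ydir [-0.004 -0.001 -1.   ] q [0.45, 0.71, 0.11, 1.99, -0.16, 0.45, 1.7] grip 0.366 F [-0.3  0.4 -0.4] T [-0.03 -0.02 -0.06]
lin [186.1, -97.5, 30.9] rot [-0.15, 1.1, -0.19]
```

Request:
arm_command:
  rotation:
    - [0,0,0]
    - [0,0,0]
    - [0,0,0]
    - [0,0,0]
    - [0,0,0]
  linear:
    - [0,10,0]
    - [0,19,0]
    - [0,19,0]
    - [0,19,0]
    - [0,19,0]
  hand: [1,1,1,-0.8,-0.8]

```text
clock: 35.08
ee_pos: [0.4391, -0.2819, 0.0368]
orientation: [0.619, 0.343, -0.344, -0.616]
contact_force: [-0.4, -0.2, 0.3]
grip_width: 0.776
```

Request:
arm_command:
  rotation:
    - [0,0,0]
    - [0,0,0]
    - [0,0,0]
    - [0,0,0]
    - [0,0,0]
  linear:
    - [0,0,0]
    - [0,-30,0]
    - [0,-70,0]
    - [0,-120,0]
    - [0,-160,0]
  hand: [-0.8,-0.8,-0.8,-0.8,-0.8]

```text
clock: 35.7
ee_pos: [0.4391, -0.2813, 0.1989]
orientation: [0.62, 0.344, -0.344, -0.616]
contact_force: [0.6, 0.4, 0.2]
grip_width: 0.903
```

```bash
python3 mv.py;python3 - <<'E'
from h import *
im,d=cams.read_camera("top"); np.savez("top.npz",im=im,d=d);crop(im,"top11.png",310,180,420,290,6)
im,d=cams.read_camera("side"); np.savez("side.npz",im=im,d=d);crop(im,"side11.png",260,240,430,345,4.5)
E
```

```text
t 35.7 tcp [ 0.4391 -0.2813  0.1989] yaw 58.19 ydir [ 0.002 -0.005 -1.   ] q [0.41, 0.48, 0.17, 1.87, -0.11, 0.79, 1.65] grip 0.903 F [0.6 0.4 0.2] T [ 0.02 -0.08 -0.03]
```

```bash
python3 - <<'E'
from h import *
p=np.array([.4379,-.2804]);x=np.array([.793,-.609])
for z in(.005,.010,.015,.02):print(z,proj("side",[*(p+x*.034),z])[0].round(1),proj("side",[*(p-x*.034),z])[0].round(1))
print(proj("side",[.439,-.281,.016])[0],proj("side",[.439,-.281,.002])[0])
E
python3 parts.py 2>/dev/null | head -0
python3 - <<'E'
from h import *
# new spacer position from side image crop: use brightness mask
from parts import *
im=np.load("side.npz")["im"].astype(float)
uv=np.array([260+248/4.5,240+254/4.5]); h=18
off=np.round(uv).astype(int)-h
cr=im[off[1]:off[1]+2*h+1,off[0]:off[0]+2*h+1]
m=((cr[...,0]>150)).astype(np.uint8)
cs,_=cv2.findContours(m,cv2.RETR_EXTERNAL,cv2.CHAIN_APPROX_NONE); b=max(cs,key=cv2.contourArea)
mm=np.zeros_like(m);cv2.fillConvexPoly(mm,cv2.convexHull(b),1)
print(fit("side",mm.astype(float),off,part_models()["spacer"],[.445,-.29],[.004,.004]))
E
```

```text
0.005 [320.4 297.2] [289.5 299.9]
0.01 [320.6 295.4] [289.6 298.1]
0.015 [320.7 293.7] [289.7 296.4]
0.02 [320.9 291.9] [289.8 294.6]
[305.86214735 294.53679045] [305.54025673 299.47985841]
(array([ 0.4290865 , -0.30112875]), np.float64(0.6426403447768959))
```

```bash
python3 - <<'E'
from parts import *
im=np.load("side.npz")["im"].astype(float)
print(bp("side",315.1,296.4,.009))
h=18; off=np.array([315,296])-h
cr=im[off[1]:off[1]+2*h+1,off[0]:off[0]+2*h+1]
m=((cr[...,0]>140)&(cr[...,0]-cr[...,2]>8)).astype(np.uint8)
n,l,s,ce=cv2.connectedComponentsWithStats(m); print(s[:,4])
i=1+np.argmax(s[1:,4]); vv,uu=np.where(l==i)
mm=np.zeros_like(m);cv2.fillConvexPoly(mm,cv2.convexHull(np.c_[uu,vv].astype(np.int32)),1)
g=bp("side",315.1,296.4,.009)[:2]
print(fit("side",mm.astype(float),off,part_models()["spacer"],g,[.004,.004]))
E
python3 mv.py .4391 -.2813 .05 53
```

```text
[ 0.45492508 -0.29406326  0.009     ]
[1010   36  309   14]
(array([ 0.45394404, -0.29259458]), np.float64(0.031530883489807475))
t 35.8 tcp [ 0.4412 -0.2829  0.2014] yaw 58.19 ydir [ 0.01  -0.009 -1.   ] q [0.41, 0.48, 0.18, 1.87, -0.11, 0.79, 1.65] grip 0.897 F [ 0.6 -0.1  0.3] T [ 0.04 -0.05  0.02]
lin [0.7, 151.3, 4.7] rot [0.76, 5.19, -0.13]
```

Request:
arm_command:
  rotation:
    - [0.7,0,0]
    - [0.7,0,0]
    - [0.7,0,0]
    - [0.7,0,0]
    - [0.7,0,0]
  linear:
    - [25,40,4]
    - [48,80,12]
    - [48,120,12]
    - [48,158,12]
    - [48,158,12]
  hand: [-0.15,-0.15,-0.15,-0.15,-0.15]

```text
clock: 36.42
ee_pos: [0.4555, -0.236, 0.0404]
orientation: [-0.616, -0.342, 0.346, 0.619]
contact_force: [0.0, 0.0, 0.9]
grip_width: 0.576
```

```bash
python3 mv.py;python3 - <<'E'
from h import *
im,d=cams.read_camera("side"); np.savez("s12.npz",im=im,d=d);crop(im,"side12.png",260,220,360,320,7)
E
```

```text
t 36.42 tcp [ 0.4555 -0.236   0.0404] yaw 58.19 ydir [-0.008  0.    -1.   ] q [0.36, 0.73, 0.11, 2.01, -0.17, 0.42, 1.62] grip 0.576 F [0.  0.  0.9] T [-0.02  0.03  0.02]
```

Request:
arm_command:
  rotation:
    - [0,0,0]
    - [0,0,0]
    - [0,0,0]
  linear:
    - [0,4,0]
    - [0,8,0]
    - [0,8,0]
  hand: [-0.15,-0.15,-0.15]

```text
clock: 36.85
ee_pos: [0.457, -0.237, 0.0347]
orientation: [0.618, 0.343, -0.345, -0.618]
contact_force: [-0.7, -0.7, 0.3]
grip_width: 0.571
```

Request:
arm_command:
  rotation:
    - [0,0,0]
    - [0,0,0]
    - [0,0,0]
  linear:
    - [0,2,0]
    - [0,4,0]
    - [0,4,0]
  hand: [-0.15,-0.15,-0.15]

```text
clock: 37.22
ee_pos: [0.457, -0.2369, 0.0306]
orientation: [0.618, 0.343, -0.345, -0.618]
contact_force: [-0.6, 0.5, 0.2]
grip_width: 0.575
```

Request:
arm_command:
  rotation:
    - [0,0,0]
    - [0,0,0]
    - [0,0,0]
  linear:
    - [0,2,0]
    - [0,3,0]
    - [0,3,0]
  hand: [-0.15,-0.15,-0.15]

```text
clock: 37.6
ee_pos: [0.4568, -0.2369, 0.0274]
orientation: [-0.618, -0.342, 0.345, 0.618]
contact_force: [-0.7, -0.4, -0.4]
grip_width: 0.575
```

Request:
arm_command:
  rotation:
    - [0,0,0]
    - [0,0,0]
    - [0,0,0]
  linear:
    - [0,1.5,0]
    - [0,3,0]
    - [0,3,0]
  hand: [-0.15,-0.15,-0.15]

```text
clock: 37.98
ee_pos: [0.4568, -0.2368, 0.0243]
orientation: [-0.618, -0.342, 0.345, 0.618]
contact_force: [-0.2, -0.5, 0.4]
grip_width: 0.572
```

Request:
arm_command:
  rotation:
    - [0,0,0]
    - [0,0,0]
    - [0,0,0]
  linear:
    - [0,1.5,0]
    - [0,3,0]
    - [0,3,0]
  hand: [-0.15,-0.15,-0.15]

```text
clock: 38.35
ee_pos: [0.4568, -0.2369, 0.0213]
orientation: [-0.618, -0.342, 0.345, 0.618]
contact_force: [-1.1, -0.1, -0.1]
grip_width: 0.575
```

Request:
arm_command:
  rotation:
    - [0,0,0]
    - [0,0,0]
    - [0,0,0]
  linear:
    - [0,1,0]
    - [0,2,0]
    - [0,2,0]
  hand: [-0.15,-0.15,-0.15]

```text
clock: 38.72
ee_pos: [0.4567, -0.2369, 0.021]
orientation: [-0.618, -0.342, 0.345, 0.618]
contact_force: [-2.7, 1.9, 15.1]
grip_width: 0.577
```

```bash
python3 mv.py .4538 -.2926 .06 58.2 .4538 -.2926 .028 58.2
```

```text
t 38.73 tcp [ 0.4567 -0.2369  0.021 ] yaw 58.15 ydir [-0.003 -0.001 -1.   ] q [0.37, 0.77, 0.1, 2.01, -0.18, 0.37, 1.62] grip 0.577 F [-2.7  1.9 15.1] T [ 0.07  0.75 -0.05]
lin [-48.9, -38.9, -26.8] rot [-0.1, -0.05, -0.16]
lin [-48.8, -6.9, -26.9] rot [-0.1, -0.05, -0.16]
```

Request:
arm_command:
  rotation:
    - [0,0,0]
    - [0,0,0]
    - [0,0,0]
    - [0,0,0]
    - [0,0,0]
  linear:
    - [0,-38,0]
    - [-25,-39,-13]
    - [-48.8,-39,-26.8]
    - [-48.8,-22,-26.8]
    - [-48.8,-7,-26.8]
  hand: [-0.46,-0.46,-0.46,-0.46,-0.46]

```text
clock: 39.35
ee_pos: [0.4534, -0.291, 0.0267]
orientation: [-0.617, -0.343, 0.345, 0.619]
contact_force: [-1.4, 0.3, -0.2]
grip_width: 0.731
```

```bash
python3 mv.py .4538 -.2926 .028 58.2;python3 - <<'E'
from h import *
im,d=cams.read_camera("side"); np.savez("s12.npz",im=im,d=d);crop(im,"side13.png",270,240,360,330,7)
E
```

```text
t 39.35 tcp [ 0.4534 -0.291   0.0267] yaw 58.19 ydir [-0.004  0.001 -1.   ] q [0.47, 0.78, 0.1, 1.94, -0.15, 0.44, 1.69] grip 0.731 F [-1.4  0.3 -0.2] T [0.03 0.01 0.04]
lin [-1.1, -1.3, -1.2] rot [-0.22, -0.01, -0.1]
```

Request:
arm_command:
  rotation:
    - [0,0,0]
    - [0,0,0]
    - [0,0,0]
    - [0,0,0]
    - [0,0,0]
  linear:
    - [-0.5,-1,-1]
    - [-0.5,-1,-1]
    - [-0.5,-1,-1]
    - [-0.5,-1,-1]
    - [-0.5,-1,-1]
  hand: [1,1,1,1,1]

```text
clock: 40.02
ee_pos: [0.4531, -0.2908, 0.0258]
orientation: [-0.616, -0.342, 0.346, 0.62]
contact_force: [-0.2, -0.3, 0.6]
grip_width: 0.506
```

```bash
python3 mv.py .4538 -.2926 .028 -31.8
```

```text
t 40.02 tcp [ 0.4531 -0.2908  0.0258] yaw 58.25 ydir [-0.007  0.003 -1.   ] q [0.47, 0.78, 0.1, 1.94, -0.15, 0.44, 1.69] grip 0.506 F [-0.2 -0.3  0.6] T [-0.03 -0.01 -0.06]
lin [-1.2, -2.2, -1.6] rot [-0.28, 90.05, -0.42]
```

Request:
arm_command:
  rotation:
    - [0,0,0]
    - [0,0,0]
    - [0,10,0]
    - [0,20,0]
    - [0,30,0]
  linear:
    - [0,-1,0]
    - [0,-2,-1]
    - [0,-2,-1]
    - [0,-2,-1]
    - [0,-2,-1]
  hand: [-0.46,-0.46,-0.46,-0.46,-0.46]

```text
clock: 40.65
ee_pos: [0.4541, -0.2914, 0.028]
orientation: [-0.685, -0.168, 0.173, 0.688]
contact_force: [-0.4, 0.2, -0.7]
grip_width: 0.732
```

Request:
arm_command:
  rotation:
    - [0,10,0]
    - [0,20,0]
    - [0,30,0]
    - [0,40,0]
    - [0,50,0]
  linear:
    - [0,0,0]
    - [0,0,0]
    - [0,0,0]
    - [0,0,0]
    - [0,0,0]
  hand: [-0.46,-0.46,-0.46,-0.46,-0.46]

```text
clock: 41.28
ee_pos: [0.4544, -0.2913, 0.0281]
orientation: [-0.693, 0.14, -0.135, 0.694]
contact_force: [-0.5, 0.6, 0.8]
grip_width: 0.726
```

```bash
python3 mv.py .4534 -.2913 .028 -31.8
```

```text
t 41.27 tcp [ 0.4544 -0.2913  0.0281] yaw -22.4 ydir [-0.006  0.003 -1.   ] q [0.25, 0.82, 0.45, 1.94, -0.67, 0.54, 0.77] grip 0.726 F [-0.5  0.6  0.8] T [-0.03  0.    0.04]
lin [-0.9, 0.1, -0.4] rot [0.02, 9.4, -0.4]
```

Request:
arm_command:
  rotation:
    - [0,9.4,-0.3]
    - [0,9.4,-0.3]
    - [0,9.4,-0.3]
    - [0,9.4,-0.3]
    - [0,9.4,-0.3]
  linear:
    - [-0.5,0,0]
    - [-0.5,0,0]
    - [-0.5,0,0]
    - [-0.5,0,0]
    - [-0.5,0,0]
  hand: [-0.46,1,1,1,1]

```text
clock: 41.9
ee_pos: [0.4542, -0.2909, 0.0288]
orientation: [-0.68, 0.193, -0.192, 0.681]
contact_force: [-1.4, 2.0, 4.9]
grip_width: 0.496
```

```bash
python3 mv.py
```

```text
t 41.9 tcp [ 0.4542 -0.2909  0.0288] yaw -31.63 ydir [-0.001  0.001 -1.   ] q [0.23, 0.83, 0.49, 1.95, -0.72, 0.55, 0.66] grip 0.496 F [-1.4  2.   4.9] T [0.28 0.15 0.06]
```

Request:
arm_command:
  rotation:
    - [0,0,0]
    - [0,0,0]
    - [0,0,0]
    - [0,0,0]
  linear:
    - [0,0,0]
    - [0,-30,0]
    - [0,-70,0]
    - [0,-110,0]
  hand: [1,1,1,1]

```text
clock: 42.4
ee_pos: [0.454, -0.291, 0.1396]
orientation: [-0.68, 0.193, -0.191, 0.681]
contact_force: [0.9, -0.6, -1.4]
grip_width: 0.503
```

```bash
python3 mv.py .5101 -.1062 .14 -31.8 .5101 -.1062 .1 -31.8;python3 - <<'E'
from h import *
im,d=cams.read_camera("side"); np.savez("s12.npz",im=im,d=d);crop(im,"side14.png",260,190,360,290,7)
E
```

```text
t 42.4 tcp [ 0.454  -0.291   0.1396] yaw -31.55 ydir [-0.002  0.002 -1.   ] q [0.12, 0.67, 0.65, 1.89, -0.57, 0.78, 0.54] grip 0.503 F [ 0.9 -0.6 -1.4] T [ 0.02  0.02 -0.02]
lin [-48.9, -0.3, 186.8] rot [-0.02, 0.25, -0.13]
lin [-48.8, 39.7, 186.8] rot [-0.02, 0.25, -0.13]
```

Request:
arm_command:
  rotation:
    - [0,0,0]
    - [0,0,0]
    - [0,0,0]
    - [0,0,0]
    - [0,0,0]
  linear:
    - [-15,0,55]
    - [-30,0,110]
    - [-45,0,165]
    - [-48.8,0,186.8]
    - [-48.8,10,186.8]
  hand: [1,1,1,1,1]

```text
clock: 43.08
ee_pos: [0.5135, -0.1067, 0.1338]
orientation: [0.681, -0.187, 0.193, -0.681]
contact_force: [0.2, -0.2, -0.6]
grip_width: 0.499
```

```bash
python3 mv.py .5101 -.1062 .106 -31.8
```

```text
t 43.08 tcp [ 0.5135 -0.1067  0.1338] yaw -31.22 ydir [ 0.008 -0.003 -1.   ] q [-0.27, 0.67, 0.68, 1.94, -0.61, 0.74, 0.23] grip 0.499 F [ 0.2 -0.2 -0.6] T [-0.04  0.02 -0.03]
lin [-3.4, 27.7, -1.4] rot [-0.06, 0.58, 0.47]
```

Request:
arm_command:
  rotation:
    - [0,0.5,0.4]
    - [0,0.5,0.4]
    - [0,0.5,0.4]
    - [0,0.5,0.4]
    - [0,0.5,0.4]
  linear:
    - [-3,10,-1.4]
    - [-3,20,-1.4]
    - [-3,27,-1.4]
    - [-3,27,-1.4]
    - [-3,27,-1.4]
  hand: [1,1,1,1,1]

```text
clock: 43.7
ee_pos: [0.5106, -0.1069, 0.1069]
orientation: [-0.68, 0.193, -0.194, 0.68]
contact_force: [0.5, -0.9, -0.1]
grip_width: 0.503
```

```bash
python3 mv.py .5101 -.1062 .106 -31.8;python3 - <<'E'
from h import *
im,d=cams.read_camera("side"); np.savez("s12.npz",im=im,d=d);crop(im,"side15.png",235,180,315,260,8)
E
```

```text
t 43.7 tcp [ 0.5106 -0.1069  0.1069] yaw -31.75 ydir [ 0.002  0.    -1.   ] q [-0.24, 0.7, 0.64, 1.96, -0.65, 0.69, 0.26] grip 0.503 F [ 0.5 -0.9 -0.1] T [-0.01 -0.   -0.01]
lin [-0.8, 0.9, 0.3] rot [-0.06, 0.05, 0.1]
```

```bash
python3 - <<'E'
from h import *
print(proj("side",[.5106,-.1069,.08])[0],proj("side",[.5101,-.1062,.07])[0])
im=np.load("s12.npz")["im"].astype(int)
# spacer bright pixel columns ; head edges
sub=im[225:233,255:295]; 
for v in range(224,232): print(v,[int(x) for x in im[v,258:290].sum(1)//3])
for v in range(238,246,2): print(v,[int(x) for x in im[v,255:292].sum(1)//3])
E
```

```text
[272.31287481 225.74566746] [271.92255073 229.18308358]
224 [76, 47, 48, 64, 117, 136, 121, 194, 196, 156, 123, 100, 92, 91, 92, 94, 93, 92, 100, 115, 153, 217, 233, 208, 128, 104, 103, 85, 69, 68, 68, 69]
225 [52, 42, 64, 82, 120, 134, 117, 195, 228, 228, 204, 161, 130, 115, 109, 117, 118, 122, 151, 167, 208, 220, 206, 163, 110, 87, 80, 76, 73, 72, 70, 69]
226 [41, 44, 74, 87, 116, 126, 111, 171, 210, 225, 226, 226, 220, 212, 201, 217, 218, 216, 219, 212, 199, 183, 157, 136, 107, 96, 86, 79, 74, 75, 73, 69]
227 [29, 42, 63, 81, 93, 103, 124, 169, 188, 201, 201, 213, 211, 205, 201, 208, 207, 209, 204, 192, 173, 155, 142, 131, 105, 95, 98, 91, 81, 76, 74, 72]
228 [35, 50, 69, 77, 78, 86, 130, 169, 189, 190, 192, 197, 197, 196, 193, 191, 189, 185, 180, 173, 165, 151, 138, 118, 95, 84, 97, 105, 96, 87, 78, 75]
229 [51, 59, 76, 74, 74, 82, 106, 153, 178, 189, 193, 196, 198, 197, 195, 192, 188, 184, 176, 174, 164, 147, 126, 98, 82, 84, 98, 106, 104, 104, 88, 78]
230 [61, 82, 85, 82, 79, 79, 86, 118, 141, 164, 182, 188, 190, 192, 191, 188, 185, 179, 175, 173, 152, 130, 104, 87, 82, 107, 11
[... 155 characters left out ...]
09, 115, 117, 113, 94, 76]
238 [81, 98, 79, 62, 62, 73, 88, 96, 101, 104, 106, 106, 107, 107, 107, 107, 105, 107, 104, 101, 102, 97, 94, 91, 89, 89, 80, 74, 74, 83, 91, 102, 116, 95, 72, 62, 66]
240 [73, 77, 78, 68, 61, 82, 89, 98, 102, 104, 105, 105, 106, 105, 107, 105, 104, 107, 102, 99, 98, 98, 96, 93, 90, 86, 80, 78, 84, 82, 84, 82, 81, 74, 71, 69, 68]
242 [135, 115, 85, 71, 81, 94, 91, 102, 99, 93, 104, 106, 106, 106, 105, 105, 102, 104, 104, 101, 99, 96, 95, 92, 90, 86, 95, 86, 78, 85, 79, 81, 81, 84, 80, 76, 76]
244 [146, 143, 142, 137, 156, 132, 106, 115, 106, 99, 115, 118, 117, 126, 131, 107, 96, 122, 112, 96, 114, 114, 111, 97, 95, 91, 98, 94, 86, 97, 112, 154, 125, 89, 80, 82, 83]
```

Request:
arm_command:
  rotation:
    - [0,0,0]
    - [0,0,0]
    - [0,0,0]
    - [0,0,0]
    - [0,0,0]
  linear:
    - [-0.8,3,0]
    - [-0.8,6,0]
    - [-0.8,9,0]
    - [-0.8,11,0]
    - [-0.8,11,0]
  hand: [1,1,1,1,1]

```text
clock: 44.38
ee_pos: [0.5099, -0.1063, 0.0958]
orientation: [-0.68, 0.193, -0.194, 0.68]
contact_force: [0.1, -0.3, -0.8]
grip_width: 0.498
```

```bash
python3 mv.py .5101 -.1062 .0938 -31.8
```

```text
t 44.38 tcp [ 0.5099 -0.1063  0.0958] yaw -31.74 ydir [ 0.002  0.    -1.   ] q [-0.23, 0.72, 0.62, 1.97, -0.67, 0.66, 0.27] grip 0.498 F [ 0.1 -0.3 -0.8] T [-0.02  0.03 -0.02]
lin [0.1, 2.0, 0.2] rot [-0.06, 0.06, 0.09]
```

Request:
arm_command:
  rotation:
    - [0,0,0]
    - [0,0,0]
    - [0,0,0]
  linear:
    - [0,1.5,0]
    - [0,2.5,0]
    - [0,2.5,0]
  hand: [1,1,1]

```text
clock: 44.75
ee_pos: [0.51, -0.1063, 0.0938]
orientation: [-0.68, 0.193, -0.194, 0.681]
contact_force: [-1.3, 0.6, 3.5]
grip_width: 0.498
```

Request:
arm_command:
  rotation:
    - [0,0,0]
    - [0,0,0]
    - [0,0,0]
    - [0,0,0]
    - [0,0,0]
  linear:
    - [0,0,0]
    - [0,0,0]
    - [0,-10,0]
    - [0,-50,0]
    - [0,-100,0]
  hand: [-0.4,-0.4,-0.4,-0.4,-0.4]

```text
clock: 45.38
ee_pos: [0.5092, -0.1062, 0.1947]
orientation: [-0.68, 0.193, -0.193, 0.68]
contact_force: [0.7, 0.9, -0.1]
grip_width: 0.701
```

```bash
python3 mv.py;python3 - <<'E'
from h import *
im,d=cams.read_camera("side"); np.savez("s12.npz",im=im,d=d);crop(im,"side16.png",235,190,315,270,8)
E
```

```text
t 45.38 tcp [ 0.5092 -0.1062  0.1947] yaw -31.76 ydir [ 0.     0.001 -1.   ] q [-0.32, 0.59, 0.76, 1.89, -0.52, 0.88, 0.14] grip 0.701 F [ 0.7  0.9 -0.1] T [-0.03 -0.1   0.02]
```

```bash
python3 - <<'E'
from h import *
for c in("top","side"):
    im,d=cams.read_camera(c); np.savez(f"{c}.npz",im=im,d=d)
im=np.load("top.npz")["im"];crop(im,"top17.png",310,180,420,290,6)
E
python3 parts.py; python3 mv.py .4225 -.374 .14 -32
```

```text
ring [ 0.6124 -0.295 ] [([0.6139, -0.2936], np.float64(0.084)), ([0.6465, -0.2484], np.float64(0.512))]
ring [ 0.5278 -0.2871] [([0.5306, -0.2862], np.float64(0.05)), ([0.528, -0.2867], np.float64(0.129))]
spacer [ 0.6064 -0.3907] [([0.6068, -0.3919], np.float64(0.166)), ([0.6062, -0.3893], np.float64(0.054))]
spacer [ 0.4381 -0.2819] [([0.4424, -0.2797], np.float64(158.958)), ([0.4642, -0.2117], np.float64(0.229))]
lens [ 0.5126 -0.3743] [([0.5132, -0.3731], np.float64(0.086)), ([0.5083, -0.3753], np.float64(0.123))]
lens [ 0.4232 -0.3734] [([0.4235, -0.3724], np.float64(0.057)), ([0.4206, -0.3755], np.float64(0.11))]
t 45.52 tcp [ 0.5113 -0.1073  0.1967] yaw -31.75 ydir [ 0.009 -0.001 -1.   ] q [-0.32, 0.59, 0.76, 1.88, -0.52, 0.87, 0.15] grip 0.697 F [ 0.1  0.1 -0.2] T [0.06 0.02 0.02]
lin [64.4, 56.1, -273.8] rot [-0.23, 0.25, 0.44]
```

Request:
arm_command:
  rotation:
    - [0,0,0.4]
    - [0,0,0.4]
    - [0,0,0.4]
    - [0,0,0.4]
    - [0,0,0.4]
  linear:
    - [13,0,-55]
    - [26,10,-110]
    - [38,25,-164]
    - [51,40,-219]
    - [64,56,-273.8]
  hand: [-0.56,-0.56,-0.56,-0.56,-0.56]

```text
clock: 46.15
ee_pos: [0.4212, -0.3747, 0.1386]
orientation: [-0.678, 0.193, -0.193, 0.682]
contact_force: [0.9, 0.0, 0.2]
grip_width: 0.783
```

```bash
python3 mv.py .4228 -.3732 .0265 -32
```

```text
t 46.15 tcp [ 0.4212 -0.3747  0.1386] yaw -31.73 ydir [ 0.002  0.005 -1.   ] q [0.29, 0.7, 0.65, 1.82, -0.57, 0.82, 0.68] grip 0.783 F [0.9 0.  0.2] T [-0.05 -0.05 -0.  ]
lin [0.7, 112.1, 1.5] rot [-0.28, 0.27, -0.06]
```

Request:
arm_command:
  rotation:
    - [-0.3,0,0]
    - [-0.3,0,0]
    - [-0.3,0,0]
    - [-0.3,0,0]
    - [-0.3,0,0]
  linear:
    - [0.7,35,-1]
    - [0.7,70,-1.5]
    - [0.7,100,-2]
    - [0.7,112,-2]
    - [0.7,112,-2]
  hand: [-0.56,-0.56,-0.56,-0.56,-0.56]

```text
clock: 46.78
ee_pos: [0.4205, -0.3758, 0.0259]
orientation: [-0.68, 0.194, -0.192, 0.68]
contact_force: [0.1, -0.2, -0.2]
grip_width: 0.778
```

```bash
python3 mv.py .4228 -.3732 .0265 -32
```

```text
t 46.77 tcp [ 0.4205 -0.3758  0.0259] yaw -31.74 ydir [-0.003  0.002 -1.   ] q [0.38, 0.86, 0.51, 1.88, -0.71, 0.6, 0.8] grip 0.778 F [ 0.1 -0.2 -0.2] T [ 0.    0.03 -0.02]
lin [0.6, -0.6, 3.4] rot [-0.0, 0.26, -0.17]
```

Request:
arm_command:
  rotation:
    - [0,0,0]
    - [0,0,0]
    - [0,0,0]
    - [0,0,0]
    - [0,0,0]
  linear:
    - [0.6,0,2]
    - [0.6,0,3.2]
    - [0.6,0,3.2]
    - [0.6,0,3.2]
    - [0.6,0,3.2]
  hand: [-0.56,-0.56,1,1,1]

```text
clock: 47.4
ee_pos: [0.4232, -0.3734, 0.0272]
orientation: [-0.68, 0.194, -0.193, 0.681]
contact_force: [-0.6, 2.4, 6.8]
grip_width: 0.55
```

Request:
arm_command:
  rotation:
    - [0,0,0]
    - [0,0,0]
    - [0,0,0]
    - [0,-10,0]
    - [0,-20,0]
  linear:
    - [0,0,0]
    - [0,0,0]
    - [0,0,0]
    - [0,0,0]
    - [0,0,0]
  hand: [1,-0.56,-0.56,-0.56,-0.56]

```text
clock: 48.02
ee_pos: [0.4231, -0.3733, 0.027]
orientation: [-0.703, 0.071, -0.07, 0.704]
contact_force: [0.0, -0.9, -0.0]
grip_width: 0.783
```

```bash
python3 mv.py .4228 -.3732 .0265 58
```

```text
t 48.02 tcp [ 0.4231 -0.3733  0.027 ] yaw -11.38 ydir [-0.001  0.001 -1.   ] q [0.43, 0.84, 0.42, 1.88, -0.6, 0.56, 1.05] grip 0.783 F [ 0.  -0.9 -0. ] T [ 0.02 -0.    0.06]
lin [-0.3, 0.5, 0.1] rot [-0.12, -69.38, -0.04]
```

Request:
arm_command:
  rotation:
    - [0,-10,0]
    - [0,-20,0]
    - [0,-30,0]
    - [0,-40,0]
    - [0,-50,0]
  linear:
    - [0,0,0]
    - [0,0,0]
    - [0,0,0]
    - [0,0,0]
    - [0,0,0]
  hand: [-0.56,-0.56,-0.56,-0.56,-0.56]

```text
clock: 48.65
ee_pos: [0.4229, -0.3735, 0.0268]
orientation: [-0.666, -0.235, 0.236, 0.667]
contact_force: [1.2, -0.0, -0.0]
grip_width: 0.782
```

Request:
arm_command:
  rotation:
    - [0,-10,0]
    - [0,-19,0]
    - [0,-19,0]
    - [0,-19,0]
    - [0,-19,0]
  linear:
    - [0,0,0]
    - [0,0,0]
    - [0,0,0]
    - [0,0,0]
    - [0,0,0]
  hand: [-0.56,-0.56,1,1,1]

```text
clock: 49.28
ee_pos: [0.4227, -0.3737, 0.0274]
orientation: [-0.618, -0.341, 0.342, 0.62]
contact_force: [-1.6, 1.8, 5.6]
grip_width: 0.549
```

```bash
python3 mv.py
```

```text
t 49.27 tcp [ 0.4227 -0.3737  0.0274] yaw 57.78 ydir [-0.002  0.001 -1.   ] q [0.61, 0.8, 0.11, 1.87, -0.17, 0.49, 1.86] grip 0.549 F [-1.6  1.8  5.6] T [0.18 0.26 0.01]
```

Request:
arm_command:
  rotation:
    - [0,0,0]
    - [0,0,0]
    - [0,0,0]
    - [0,0,0]
    - [0,0,0]
  linear:
    - [0,0,0]
    - [0,0,0]
    - [0,-30,0]
    - [0,-70,0]
    - [0,-120,0]
  hand: [1,1,1,1,1]

```text
clock: 49.9
ee_pos: [0.4224, -0.3731, 0.1473]
orientation: [-0.618, -0.341, 0.342, 0.621]
contact_force: [0.4, -0.8, -0.9]
grip_width: 0.545
```

```bash
python3 mv.py .51 -.1063 .145 58;python3 - <<'E'
from h import *
im,d=cams.read_camera("side"); np.savez("s12.npz",im=im,d=d);crop(im,"side18.png",270,200,370,300,7)
E
```

```text
t 49.9 tcp [ 0.4224 -0.3731  0.1473] yaw 57.75 ydir [-0.004  0.003 -1.   ] q [0.58, 0.61, 0.17, 1.8, -0.14, 0.74, 1.83] grip 0.545 F [ 0.4 -0.8 -0.9] T [-0.09 -0.07 -0.01]
lin [272.4, 2.7, 68.3] rot [-0.29, -0.25, 0.02]
```

```bash
python3 - <<'E'
from h import *
im=np.load("s12.npz")["im"]
u0,v0,s=310,245,16
I=cv2.resize(im[v0:v0+45,u0:u0+50,::-1],None,fx=s,fy=s,interpolation=cv2.INTER_CUBIC)
from fit import circ
z=.1473-.0274
for r,zz in((.025,.009),(.025,.015),(.0165,.015),(.014,.002)):
    uv=(proj("side",circ(.4224,-.3731,z+zz,r))-[u0,v0]+.5)*s-.5
    cv2.polylines(I,[np.round(uv).astype(np.int32)],True,(0,255,0),1)
cv2.imwrite("pics/lens1.png",I[:600,:800])
E
```

Request:
arm_command:
  rotation:
    - [-0.3,0,0]
    - [-0.3,0,0]
    - [-0.3,0,0]
    - [-0.3,0,0]
    - [-0.3,0,0]
  linear:
    - [55,0,14]
    - [110,0,28]
    - [164,0,41]
    - [219,2,55]
    - [272,3,68.3]
  hand: [1,1,1,1,1]

```text
clock: 50.58
ee_pos: [0.5134, -0.1078, 0.15]
orientation: [0.624, 0.343, -0.339, -0.615]
contact_force: [1.0, 0.8, -0.6]
grip_width: 0.551
```

```bash
python3 mv.py .51 -.1063 .112 58
```

```text
t 50.58 tcp [ 0.5134 -0.1078  0.15  ] yaw 57.72 ydir [ 0.011 -0.009 -1.   ] q [0.03, 0.56, 0.2, 1.92, -0.16, 0.67, 1.33] grip 0.551 F [ 1.   0.8 -0.6] T [-0.03 -0.02 -0.  ]
lin [-0.5, 38.0, 4.2] rot [0.8, -0.28, -0.09]
```

Request:
arm_command:
  rotation:
    - [0.6,0,0]
    - [0.6,0,0]
    - [0.6,0,0]
    - [0.6,0,0]
    - [0.6,0,0]
  linear:
    - [-0.5,12,2]
    - [-0.5,25,4]
    - [-0.5,38,4]
    - [-0.5,38,4]
    - [-0.5,38,4]
  hand: [1,1,1,1,1]

```text
clock: 51.2
ee_pos: [0.5102, -0.1075, 0.112]
orientation: [0.621, 0.341, -0.341, -0.618]
contact_force: [0.1, 0.2, -0.5]
grip_width: 0.548
```

```bash
python3 mv.py .51 -.1063 .1 58
```

```text
t 51.2 tcp [ 0.5102 -0.1075  0.112 ] yaw 57.61 ydir [ 0.002 -0.004 -1.   ] q [0.05, 0.62, 0.18, 1.95, -0.18, 0.59, 1.35] grip 0.548 F [ 0.1  0.2 -0.5] T [-0.01  0.05 -0.04]
lin [1.0, 12.0, 0.8] rot [0.23, -0.39, -0.1]
```

Request:
arm_command:
  rotation:
    - [0.2,0,0]
    - [0.2,0,0]
    - [0.2,0,0]
    - [0.2,0,0]
    - [0.2,0,0]
  linear:
    - [1,4,0.8]
    - [1,8,0.8]
    - [1,11,0.8]
    - [1,12.5,0.8]
    - [1,12.5,0.8]
  hand: [1,1,1,1,1]

```text
clock: 51.82
ee_pos: [0.5101, -0.1063, 0.0995]
orientation: [0.62, 0.34, -0.341, -0.619]
contact_force: [0.2, -0.3, -0.2]
grip_width: 0.55
```

```bash
python3 mv.py .51 -.1063 .0994 58
```

```text
t 51.83 tcp [ 0.5101 -0.1063  0.0995] yaw 57.61 ydir [-0.    -0.002 -1.   ] q [0.05, 0.64, 0.17, 1.96, -0.19, 0.56, 1.35] grip 0.55 F [ 0.2 -0.3 -0.2] T [-0.05 -0.02  0.  ]
lin [-0.1, 0.1, 0.1] rot [0.03, -0.39, -0.1]
```

Nearly in contact. I'll go 1 mm further, release and retreat.

Request:
arm_command:
  rotation:
    - [0,0,0]
    - [0,0,0]
    - [0,0,0]
    - [0,0,0]
    - [0,0,0]
  linear:
    - [0,1,0]
    - [0,1,0]
    - [0,0.5,0]
    - [0,0.5,0]
    - [0,0.5,0]
  hand: [1,1,-0.5,-0.5,-0.5]

```text
clock: 52.45
ee_pos: [0.5101, -0.1062, 0.0989]
orientation: [0.62, 0.34, -0.341, -0.619]
contact_force: [0.5, 0.2, 0.7]
grip_width: 0.748
```

Request:
arm_command:
  rotation:
    - [0,0,0]
    - [0,0,0]
    - [0,0,0]
    - [0,0,0]
  linear:
    - [0,-10,0]
    - [0,-40,0]
    - [0,-90,0]
    - [-30,-100,0]
  hand: [-0.5,-0.5,-0.5,-0.5]

```text
clock: 52.95
ee_pos: [0.4973, -0.13, 0.2027]
orientation: [0.621, 0.344, -0.34, -0.617]
contact_force: [-0.4, -0.6, 0.0]
grip_width: 0.749
```

```bash
python3 - <<'E'
from h import *
for c in("top","side"):
    im,d=cams.read_camera(c); np.savez(f"{c}.npz",im=im,d=d)
im=np.load("side.npz")["im"];crop(im,"side19.png",235,190,315,270,8)
im=np.load("top.npz")["im"];crop(im,"top19.png",215,180,395,290,4.4)
E
python3 mv.py .5298 -.286 .14 -32
```

```text
t 53.05 tcp [ 0.4932 -0.1351  0.2014] yaw 57.3 ydir [ 0.002 -0.005 -1.   ] q [0.07, 0.47, 0.23, 1.89, -0.14, 0.79, 1.37] grip 0.746 F [ 0.5 -0.9 -0.1] T [-0.05 -0.01 -0.05]
lin [-107.1, 62.2, -112.0] rot [0.34, 89.3, 0.09]
```

```bash
python3 mv.py .5298 -.2865 .1 57.3
```

```text
t 53.05 tcp [ 0.4932 -0.1351  0.2014] yaw 57.3 ydir [ 0.002 -0.005 -1.   ] q [0.07, 0.47, 0.23, 1.89, -0.14, 0.79, 1.37] grip 0.746 F [ 0.5 -0.9 -0.1] T [-0.05 -0.01 -0.05]
lin [-107.4, 102.2, -112.1] rot [0.27, -0.0, -0.16]
```

Request:
arm_command:
  rotation:
    - [0.2,0,-0.1]
    - [0.2,0,-0.1]
    - [0.2,0,-0.1]
    - [0.2,0,-0.1]
    - [0.2,0,-0.1]
  linear:
    - [-36,10,-37]
    - [-72,30,-75]
    - [-107.4,60,-112]
    - [-107.4,102,-112]
    - [-107.4,130,-112]
  hand: [-0.6,-0.6,-0.6,-0.6,-0.6]

```text
clock: 53.68
ee_pos: [0.529, -0.2863, 0.0697]
orientation: [-0.62, -0.338, 0.339, 0.621]
contact_force: [0.2, -0.0, 0.2]
grip_width: 0.8
```

```bash
python3 mv.py .5298 -.2865 .024 57.3;python3 - <<'E'
from h import *
im,d=cams.read_camera("side"); crop(im,"side20.png",290,220,390,320,7)
E
```

```text
t 53.67 tcp [ 0.529  -0.2863  0.0697] yaw 57.22 ydir [-0.002  0.    -1.   ] q [0.36, 0.77, 0.17, 1.75, -0.2, 0.64, 1.64] grip 0.8 F [ 0.2 -0.   0.2] T [0.03 0.01 0.03]
lin [0.3, 45.7, -0.9] rot [-0.12, -0.08, -0.04]
```

Request:
arm_command:
  rotation:
    - [0,0,0]
    - [0,0,0]
    - [0,0,0]
    - [0,0,0]
    - [0,0,0]
  linear:
    - [0,20,-0.5]
    - [0,38,-0.5]
    - [0,45.5,-0.5]
    - [0,45.5,-0.5]
    - [0,45.5,-0.5]
  hand: [-0.6,-0.6,-0.6,-0.6,-0.6]

```text
clock: 54.35
ee_pos: [0.5279, -0.2851, 0.0218]
orientation: [-0.619, -0.337, 0.34, 0.622]
contact_force: [-0.3, -0.5, -0.2]
grip_width: 0.8
```

Request:
arm_command:
  rotation:
    - [0,0,0]
    - [0,0,0]
    - [0,0,0]
    - [0,0,0]
    - [0,0,0]
  linear:
    - [0,0,0]
    - [0,0,0]
    - [0,0,0]
    - [0,0,0]
    - [0,0,0]
  hand: [1,1,1,1,-0.6]

```text
clock: 54.98
ee_pos: [0.5281, -0.2852, 0.0222]
orientation: [-0.619, -0.338, 0.34, 0.622]
contact_force: [-0.8, -0.6, 0.1]
grip_width: 0.788
```

```bash
python3 mv.py .5298 -.2865 .024 -33
```

```text
t 54.98 tcp [ 0.5281 -0.2852  0.0222] yaw 57.27 ydir [-0.005  0.002 -1.   ] q [0.37, 0.84, 0.15, 1.76, -0.21, 0.56, 1.65] grip 0.788 F [-0.8 -0.6  0.1] T [ 0.    0.02 -0.04]
lin [-0.2, -1.8, -2.2] rot [-0.22, 90.27, -0.31]
```

Request:
arm_command:
  rotation:
    - [0,0,0]
    - [0,10,0]
    - [0,20,0]
    - [0,30,0]
    - [0,40,0]
  linear:
    - [0,-1.5,-1]
    - [0,-1.5,-1]
    - [0,-1.5,-1]
    - [0,-1.5,-1]
    - [0,-1.5,-1]
  hand: [-0.6,-0.6,-0.6,-0.6,-0.6]

```text
clock: 55.6
ee_pos: [0.529, -0.2855, 0.0235]
orientation: [-0.698, -0.102, 0.106, 0.701]
contact_force: [0.9, -1.1, -0.3]
grip_width: 0.801
```

Request:
arm_command:
  rotation:
    - [0,10,0]
    - [0,20,0]
    - [0,30,0]
    - [0,40,0]
    - [0,50,0]
  linear:
    - [0,0,0]
    - [0,0,0]
    - [0,0,0]
    - [0,0,0]
    - [0,0,0]
  hand: [-0.6,-0.6,-0.6,-0.6,-0.6]

```text
clock: 56.22
ee_pos: [0.5291, -0.2853, 0.0233]
orientation: [-0.677, 0.205, -0.201, 0.678]
contact_force: [0.4, 0.1, 0.3]
grip_width: 0.797
```

```bash
python3 mv.py .529 -.2858 .0238 -33;python3 - <<'E'
from h import *
im,d=cams.read_camera("side"); crop(im,"side21.png",290,220,390,320,7)
E
```

```text
t 56.23 tcp [ 0.5291 -0.2853  0.0233] yaw -33.36 ydir [-0.006  0.003 -1.   ] q [0.13, 0.91, 0.56, 1.77, -0.73, 0.69, 0.52] grip 0.797 F [0.4 0.1 0.3] T [-0.04 -0.01 -0.02]
lin [0.2, -0.5, -0.5] rot [0.03, -0.36, -0.37]
```

Well centred. Close and lift.

Request:
arm_command:
  rotation:
    - [0,0,-0.3]
    - [0,0,-0.3]
    - [0,0,-0.3]
    - [0,0,-0.3]
    - [0,0,-0.3]
  linear:
    - [0,-0.5,0]
    - [0,-0.5,0]
    - [0,-0.5,0]
    - [0,-0.5,0]
    - [0,-0.5,0]
  hand: [1,1,1,1,1]

```text
clock: 56.9
ee_pos: [0.5294, -0.2851, 0.0238]
orientation: [0.677, -0.204, 0.203, -0.677]
contact_force: [0.4, -0.1, 4.3]
grip_width: 0.591
```

```bash
python3 mv.py
```

```text
t 56.9 tcp [ 0.5294 -0.2851  0.0238] yaw -33.5 ydir [-0.001 -0.    -1.   ] q [0.13, 0.91, 0.56, 1.77, -0.73, 0.68, 0.52] grip 0.591 F [ 0.4 -0.1  4.3] T [0.12 0.06 0.02]
```

Request:
arm_command:
  rotation:
    - [0,0,0]
    - [0,0,0]
    - [0,0,0]
    - [0,0,0]
  linear:
    - [0,0,0]
    - [0,-30,0]
    - [0,-75,0]
    - [0,-130,0]
  hand: [1,1,1,1]

```text
clock: 57.4
ee_pos: [0.5287, -0.2841, 0.1534]
orientation: [-0.677, 0.206, -0.202, 0.677]
contact_force: [0.8, 0.4, -0.2]
grip_width: 0.594
```

```bash
python3 mv.py .51 -.1063 .15 -33;python3 - <<'E'
from h import *
im,d=cams.read_camera("side"); crop(im,"side22.png",290,170,390,270,7)
E
```

```text
t 57.4 tcp [ 0.5287 -0.2841  0.1534] yaw -33.5 ydir [-0.005  0.002 -1.   ] q [0.05, 0.75, 0.71, 1.7, -0.58, 0.92, 0.4] grip 0.594 F [ 0.8  0.4 -0.2] T [-0.05 -0.06 -0.  ]
lin [-113.7, 3.8, 138.0] rot [0.06, -0.5, -0.28]
```

Request:
arm_command:
  rotation:
    - [0,0,-0.2]
    - [0,0,-0.2]
    - [0,0,-0.2]
    - [0,0,-0.2]
    - [0,0,-0.2]
  linear:
    - [-38,0,46]
    - [-76,0,92]
    - [-113.7,3,138]
    - [-113.7,15,138]
    - [-113.7,25,138]
  hand: [1,1,1,1,1]

```text
clock: 58.08
ee_pos: [0.5133, -0.1103, 0.1347]
orientation: [0.679, -0.199, 0.208, -0.675]
contact_force: [0.5, -0.7, -0.3]
grip_width: 0.591
```

```bash
python3 mv.py .51 -.1063 .116 -33
```

```text
t 58.08 tcp [ 0.5133 -0.1103  0.1347] yaw -33.49 ydir [ 0.01  -0.009 -1.   ] q [-0.28, 0.68, 0.71, 1.94, -0.64, 0.75, 0.22] grip 0.591 F [ 0.5 -0.7 -0.3] T [0.01 0.02 0.05]
lin [-5.2, 18.6, 1.6] rot [0.11, -0.49, 0.79]
```

Request:
arm_command:
  rotation:
    - [0,0,0.6]
    - [0,0,0.6]
    - [0,0,0.6]
    - [0,0,0.6]
    - [0,0,0.6]
  linear:
    - [-4,6,1.4]
    - [-5,12,1.4]
    - [-5,18,1.4]
    - [-5,18,1.4]
    - [-5,18,1.4]
  hand: [1,1,1,1,1]

```text
clock: 58.7
ee_pos: [0.5103, -0.1069, 0.1168]
orientation: [0.678, -0.203, 0.205, -0.676]
contact_force: [0.8, -0.6, -0.0]
grip_width: 0.592
```

```bash
python3 mv.py .51 -.1063 .1088 -33
```

```text
t 58.7 tcp [ 0.5103 -0.1069  0.1168] yaw -33.51 ydir [ 0.002 -0.004 -1.   ] q [-0.27, 0.7, 0.69, 1.96, -0.66, 0.72, 0.24] grip 0.592 F [ 0.8 -0.6 -0. ] T [ 0.04 -0.02  0.01]
lin [-0.6, 8.0, 0.3] rot [0.1, -0.51, 0.22]
```

Request:
arm_command:
  rotation:
    - [0,0,0.2]
    - [0,0,0.2]
    - [0,0,0.2]
    - [0,0,0.2]
    - [0,0,0.2]
  linear:
    - [-0.6,3,0.3]
    - [-0.6,5.5,0.3]
    - [-0.6,7.5,0.3]
    - [-0.6,8.5,0.3]
    - [-0.6,8.5,0.3]
  hand: [1,1,1,1,1]

```text
clock: 59.32
ee_pos: [0.5099, -0.1062, 0.1088]
orientation: [0.677, -0.204, 0.204, -0.677]
contact_force: [-2.1, 0.8, 4.5]
grip_width: 0.594
```

```bash
python3 mv.py .51 -.1063 .1088 -33
```

```text
t 59.33 tcp [ 0.5099 -0.1062  0.1088] yaw -33.51 ydir [-0.    -0.001 -1.   ] q [-0.26, 0.71, 0.67, 1.96, -0.68, 0.7, 0.25] grip 0.594 F [-2.1  0.8  4.5] T [ 0.22  0.32 -0.03]
lin [0.1, 0.0, -0.0] rot [0.06, -0.51, 0.01]
```

Request:
arm_command:
  rotation:
    - [0,0,0]
    - [0,0,0]
    - [0,0,0]
    - [0,0,0]
    - [0,0,0]
  linear:
    - [0,0,0]
    - [0,0,0]
    - [0,-5,0]
    - [0,-40,0]
    - [0,-90,0]
  hand: [-0.6,-0.6,-0.6,-0.6,-0.6]

```text
clock: 59.95
ee_pos: [0.5092, -0.1058, 0.199]
orientation: [0.678, -0.205, 0.203, -0.676]
contact_force: [1.1, 0.4, 0.3]
grip_width: 0.8
```

```bash
python3 - <<'E'
from h import *
for c in("top","side"):
    im,d=cams.read_camera(c); np.savez(f"{c}.npz",im=im,d=d)
im=np.load("side.npz")["im"];crop(im,"side23.png",235,190,315,270,8)
im=np.load("top.npz")["im"];crop(im,"top23.png",215,180,395,290,4.4)
E
python3 mv.py
```

```text
t 60.05 tcp [ 0.5128 -0.1082  0.2037] yaw -33.54 ydir [ 0.01  -0.004 -1.   ] q [-0.35, 0.59, 0.8, 1.87, -0.54, 0.9, 0.13] grip 0.799 F [-0.1 -0.3 -0.8] T [ 0.01 -0.01 -0.06]
```

```bash
sed -i 's/("spacer",373.8,207.8)/("spacer",368.5,213.3)/' parts.py; python3 parts.py | grep -v 0.43; python3 - <<'E'
from dots import *
for f in("top","side"):
    im=np.load(f"{f}.npz")["im"]; print(f,dots(f,im,.0585))
im=np.load("top.npz")["im"].astype(int)
u,v=np.round(proj("top",[.530,.0622,.0585])[0]).astype(int); print(u,v)
S=im[v-4:v+5,u-4:u+5]; w=np.clip(np.minimum(S[...,0],S[...,1])-S[...,2]-25,0,None)
vv,uu=np.mgrid[v-4:v+5,u-4:u+5]; cu,cv_=(uu*w).sum()/w.sum(),(vv*w).sum()/w.sum(); print(cu,cv_,bp("top",cu,cv_,.0585))
E
```

```text
ring [ 0.6124 -0.295 ] [([0.6139, -0.2936], np.float64(0.084)), ([0.6465, -0.2484], np.float64(0.512))]
top [(np.float64(237.6), np.float64(228.7), 5, [0.5311, 0.0614, 0.0585])]
side [(np.float64(233.6), np.float64(205.5), 6, [0.5322, 0.063, 0.0585])]
237 229
237.72727272727272 228.7807486631016 [0.53071073 0.06098643 0.0585    ]Traceback (most recent call last):
  File "parts.py", line 30, in <module>
    b=max(cs,key=cv2.contourArea); hull=cv2.convexHull(b)
ValueError: max() iterable argument is empty
```

```bash
sed -i 's/^    guess=.*/    guess=[("ring",345.2,206.2),("spacer",368.5,213.3),("lens",370,235.6)]/' parts.py; python3 parts.py; python3 mv.py .5886 -.374 .12 -33.5; python3 - <<'E'
from h import *
im=np.load("side.npz")["im"];crop(im,"side24.png",310,230,420,330,7)
E
```

```text
ring [ 0.6124 -0.295 ] [([0.6139, -0.2936], np.float64(0.084)), ([0.6465, -0.2484], np.float64(0.512))]
spacer [ 0.5878 -0.3722] [([0.5866, -0.3711], np.float64(0.171)), ([0.5856, -0.372], np.float64(0.057))]
lens [ 0.5126 -0.3743] [([0.5132, -0.3731], np.float64(0.086)), ([0.5089, -0.3755], np.float64(0.131))]
t 60.05 tcp [ 0.5128 -0.1082  0.2037] yaw -33.54 ydir [ 0.01  -0.004 -1.   ] q [-0.35, 0.59, 0.8, 1.87, -0.54, 0.9, 0.13] grip 0.799 F [-0.1 -0.3 -0.8] T [ 0.01 -0.01 -0.06]
lin [209.2, 85.5, -179.9] rot [-0.12, -0.04, 0.59]
```

```bash
python3 mv.py .5858 -.3717 .1 -60
```

```text
t 60.05 tcp [ 0.5128 -0.1082  0.2037] yaw -33.54 ydir [ 0.01  -0.004 -1.   ] q [-0.35, 0.59, 0.8, 1.87, -0.54, 0.9, 0.13] grip 0.799 F [-0.1 -0.3 -0.8] T [ 0.01 -0.01 -0.06]
lin [205.4, 105.4, -179.5] rot [-0.25, 26.46, 0.55]
```

Request:
arm_command:
  rotation:
    - [0,8,0.5]
    - [0,16,0.5]
    - [0,26,0.5]
    - [0,26.4,0.5]
    - [0,26.4,0.5]
  linear:
    - [42,10,-37]
    - [84,25,-74]
    - [126,50,-111]
    - [166,75,-145]
    - [205,105,-179.5]
  hand: [-0.42,-0.42,-0.42,-0.42,-0.42]

```text
clock: 60.68
ee_pos: [0.5861, -0.373, 0.099]
orientation: [-0.611, 0.352, -0.354, 0.614]
contact_force: [0.6, -0.4, 0.8]
grip_width: 0.708
```

```bash
python3 mv.py .5858 -.3717 .028 -60
```

```text
t 60.67 tcp [ 0.5861 -0.373   0.099 ] yaw -59.92 ydir [ 0.004  0.002 -1.   ] q [0.16, 0.96, 0.77, 1.45, -0.74, 1.03, 0.06] grip 0.708 F [ 0.6 -0.4  0.8] T [ 0.03 -0.1   0.  ]
lin [-1.2, 71.0, 0.0] rot [-0.28, 0.08, -0.0]
```

Request:
arm_command:
  rotation:
    - [-0.2,0,0]
    - [-0.2,0,0]
    - [-0.2,0,0]
    - [-0.2,0,0]
    - [-0.2,0,0]
  linear:
    - [-1,30,0]
    - [-1.2,55,0]
    - [-1.2,71,0]
    - [-1.2,71,0]
    - [-1.2,71,0]
  hand: [-0.42,-0.42,-0.42,-0.42,-0.42]

```text
clock: 61.3
ee_pos: [0.5864, -0.3722, 0.0293]
orientation: [-0.612, 0.352, -0.354, 0.613]
contact_force: [-0.5, -0.7, -0.8]
grip_width: 0.713
```

```bash
python3 mv.py .5858 -.3717 .028 -60;python3 - <<'E'
from h import *
im,d=cams.read_camera("side"); crop(im,"side25.png",310,230,420,330,7)
E
```

```text
t 61.3 tcp [ 0.5864 -0.3722  0.0293] yaw -59.9 ydir [ 0.003 -0.001 -1.   ] q [0.18, 1.05, 0.72, 1.48, -0.8, 0.92, 0.1] grip 0.713 F [-0.5 -0.7 -0.8] T [ 0.   -0.04  0.02]
lin [-0.7, 1.3, -0.2] rot [-0.11, 0.1, 0.11]
```

Request:
arm_command:
  rotation:
    - [0,0,0]
    - [0,0,0]
    - [0,0,0]
    - [0,0,0]
    - [0,0,0]
  linear:
    - [-0.5,1,0]
    - [-0.5,1,0]
    - [-0.5,1,0]
    - [-0.5,1,0]
    - [-0.5,1,0]
  hand: [1,1,1,1,1]

```text
clock: 61.98
ee_pos: [0.5868, -0.3725, 0.0306]
orientation: [-0.613, 0.351, -0.355, 0.613]
contact_force: [-1.6, 0.3, 6.6]
grip_width: 0.497
```

Request:
arm_command:
  rotation:
    - [0,0,0]
    - [0,0,0]
    - [0,-10,0]
    - [0,-20,0]
    - [0,-30,0]
  linear:
    - [0,0,0]
    - [0,0,0]
    - [0,0,0]
    - [0,0,0]
    - [0,0,0]
  hand: [-0.42,-0.42,-0.42,-0.42,-0.42]

```text
clock: 62.6
ee_pos: [0.5867, -0.3723, 0.0302]
orientation: [0.684, -0.179, 0.182, -0.683]
contact_force: [-0.6, 1.0, -0.5]
grip_width: 0.706
```

Request:
arm_command:
  rotation:
    - [0,-10,0]
    - [0,-20,0]
    - [0,-30,0]
    - [0,-40,0]
    - [0,-50,0]
  linear:
    - [0,0,0]
    - [0,0,0]
    - [0,0,0]
    - [0,0,0]
    - [0,0,0]
  hand: [-0.42,-0.42,-0.42,-0.42,-0.42]

```text
clock: 63.22
ee_pos: [0.5864, -0.3723, 0.0298]
orientation: [0.696, 0.129, -0.126, -0.695]
contact_force: [0.3, -0.4, -0.4]
grip_width: 0.713
```

```bash
python3 mv.py .5858 -.3717 .028 30
```

```text
t 63.23 tcp [ 0.5864 -0.3723  0.0298] yaw 20.76 ydir [ 0.004 -0.002 -1.   ] q [0.33, 0.96, 0.38, 1.48, -0.44, 0.79, 1.24] grip 0.713 F [ 0.3 -0.4 -0.4] T [-0.02  0.04  0.06]
lin [-0.3, 1.8, 0.8] rot [0.2, -9.24, 0.16]
```

Request:
arm_command:
  rotation:
    - [0.2,-9.2,0.1]
    - [0.2,-9.2,0.1]
    - [0.2,-9.2,0.1]
    - [0.2,-9.2,0.1]
    - [0.2,-9.2,0.1]
  linear:
    - [0,2,0]
    - [0,2.5,0]
    - [0,2.5,0]
    - [0,2.5,0]
    - [0,2.5,0]
  hand: [-0.42,1,1,1,1]

```text
clock: 63.85
ee_pos: [0.5864, -0.3728, 0.0277]
orientation: [0.684, 0.183, -0.182, -0.683]
contact_force: [0.2, -0.1, 3.9]
grip_width: 0.503
```

Request:
arm_command:
  rotation:
    - [0,0,0]
    - [0,0,0]
  linear:
    - [0,0,0]
    - [0,0,0]
  hand: [1,1]

```text
clock: 64.1
ee_pos: [0.5864, -0.3728, 0.0277]
orientation: [0.684, 0.183, -0.182, -0.683]
contact_force: [-0.1, 0.2, 2.9]
grip_width: 0.505
```

```bash
python3 mv.py
```

```text
t 64.1 tcp [ 0.5864 -0.3728  0.0277] yaw 29.89 ydir [ 0.001 -0.001 -1.   ] q [0.36, 0.96, 0.34, 1.47, -0.4, 0.78, 1.37] grip 0.505 F [-0.1  0.2  2.9] T [-0.05  0.1  -0.06]
```

Request:
arm_command:
  rotation:
    - [0,0,0]
    - [0,0,0]
    - [0,0,0]
    - [0,0,0]
  linear:
    - [0,-20,0]
    - [0,-50,0]
    - [0,-90,0]
    - [0,-120,0]
  hand: [1,1,1,1]

```text
clock: 64.6
ee_pos: [0.5869, -0.3728, 0.1505]
orientation: [0.684, 0.183, -0.182, -0.682]
contact_force: [0.1, -0.9, -0.4]
grip_width: 0.502
```

```bash
python3 mv.py .5299 .0616 .16 30;python3 - <<'E'
from h import *
im,d=cams.read_camera("side"); crop(im,"side26.png",320,170,420,270,7)
E
```

```text
t 64.6 tcp [ 0.5869 -0.3728  0.1505] yaw 29.91 ydir [ 0.003 -0.002 -1.   ] q [0.33, 0.81, 0.4, 1.4, -0.34, 0.99, 1.32] grip 0.502 F [ 0.1 -0.9 -0.4] T [ 0.01 -0.06 -0.02]
lin [167.2, -10.4, 404.9] rot [0.18, -0.09, 0.11]
```

Request:
arm_command:
  rotation:
    - [0,0,0]
    - [0,0,0]
    - [0,0,0]
    - [0,0,0]
    - [0,0,0]
  linear:
    - [20,-10,50]
    - [41,-20,100]
    - [62,-30,150]
    - [83,-30,201]
    - [104,-30,252]
  hand: [1,1,1,1,1]

```text
clock: 65.28
ee_pos: [0.5527, -0.1017, 0.1839]
orientation: [0.686, 0.186, -0.179, -0.68]
contact_force: [0.3, 0.2, -0.0]
grip_width: 0.499
```

```bash
python3 mv.py .5299 .0616 .16 30
```

```text
t 65.28 tcp [ 0.5527 -0.1017  0.1839] yaw 29.94 ydir [ 0.011 -0.006 -1.   ] q [-0.14, 0.59, 0.45, 1.79, -0.33, 0.83, 0.98] grip 0.499 F [ 0.3  0.2 -0. ] T [ 0.03  0.01 -0.01]
lin [61.6, 22.8, 153.1] rot [0.59, -0.06, 0.39]
```

Request:
arm_command:
  rotation:
    - [0.4,0,0.3]
    - [0.4,0,0.3]
    - [0.4,0,0.3]
    - [0.4,0,0.3]
    - [0.4,0,0.3]
  linear:
    - [21,0,51]
    - [42,0,102]
    - [61.6,10,153]
    - [61.6,30,153]
    - [61.6,45,153]
  hand: [1,1,1,1,1]

```text
clock: 65.9
ee_pos: [0.53, 0.0622, 0.1375]
orientation: [0.684, 0.184, -0.182, -0.682]
contact_force: [1.3, -1.2, -0.8]
grip_width: 0.506
```

```bash
python3 mv.py .5299 .0616 .108 30
```

```text
t 65.9 tcp [0.53   0.0622 0.1375] yaw 30.04 ydir [ 0.003 -0.002 -1.   ] q [-0.43, 0.62, 0.42, 1.9, -0.38, 0.7, 0.74] grip 0.506 F [ 1.3 -1.2 -0.8] T [-0.02 -0.03  0.01]
lin [-0.4, 29.5, -0.4] rot [0.18, 0.04, 0.11]
```

Request:
arm_command:
  rotation:
    - [0,0,0]
    - [0,0,0]
    - [0,0,0]
    - [0,0,0]
    - [0,0,0]
  linear:
    - [0,10,0]
    - [0,20,0]
    - [0,30,0]
    - [0,30,0]
    - [0,30,0]
  hand: [1,1,1,1,1]

```text
clock: 66.53
ee_pos: [0.5303, 0.062, 0.1077]
orientation: [0.684, 0.184, -0.182, -0.682]
contact_force: [0.7, -0.4, -0.4]
grip_width: 0.504
```

```bash
python3 mv.py .5299 .0616 .098 30;python3 - <<'E'
from h import *
im,d=cams.read_camera("side"); np.savez("s12.npz",im=im,d=d);crop(im,"side27.png",195,150,275,230,8)
E
```

```text
t 66.53 tcp [0.5303 0.062  0.1077] yaw 30.02 ydir [ 0.004 -0.002 -1.   ] q [-0.41, 0.66, 0.39, 1.93, -0.41, 0.63, 0.76] grip 0.504 F [ 0.7 -0.4 -0.4] T [ 0.    0.04 -0.01]
lin [-0.6, 9.7, -0.1] rot [0.2, 0.02, 0.14]
```

```bash
python3 - <<'E'
from h import *
print(proj("side",[.5303,.062,.085])[0],proj("side",[.5299,.0616,.06])[0],proj("side",[.510,-.1063,.06])[0])
im=np.load("s12.npz")["im"].astype(int)
for v in range(195,201): print(v,[int(x) for x in im[v,222:246].sum(1)//3])
for v in range(206,214,2): print(v,[int(x) for x in im[v,220:252].sum(1)//3])
E
```

```text
[232.94995287 197.25646581] [233.26790692 205.45841323] [271.88291163 232.65254945]
195 [125, 126, 148, 158, 110, 51, 39, 40, 45, 54, 99, 106, 120, 145, 153, 149, 145, 137, 135, 137, 133, 129, 129, 130]
196 [126, 127, 137, 147, 102, 49, 40, 41, 43, 54, 101, 109, 113, 132, 142, 144, 143, 135, 138, 133, 133, 128, 126, 127]
197 [129, 130, 133, 143, 101, 55, 41, 39, 40, 51, 105, 112, 98, 113, 135, 158, 153, 146, 138, 129, 130, 129, 127, 130]
198 [128, 129, 135, 147, 102, 52, 37, 39, 40, 50, 102, 110, 104, 129, 145, 162, 158, 145, 137, 126, 128, 132, 130, 131]
199 [130, 131, 132, 147, 106, 55, 34, 39, 37, 52, 100, 110, 115, 139, 152, 158, 154, 144, 133, 122, 113, 123, 129, 129]
200 [125, 130, 134, 137, 109, 74, 63, 54, 50, 58, 105, 112, 127, 146, 153, 152, 153, 142, 132, 110, 94, 106, 118, 123]
206 [75, 71, 75, 87, 102, 119, 133, 131, 112, 95, 99, 88, 88, 92, 96, 90, 86, 84, 86, 89, 103, 102, 92, 80, 78, 98, 106, 104, 102, 82, 72, 67]
208 [76, 73, 75, 81, 92, 96, 101, 98, 87, 84, 83, 86, 88, 89, 91, 89, 86, 86, 82, 85, 82, 78, 74, 73, 74, 98, 105, 102, 100, 82, 70, 71]
210 [78, 79, 75, 83, 94, 97, 99, 100, 93, 85, 83, 86, 84, 87, 87, 88, 87, 84, 83, 81, 82, 78, 78, 73, 71, 88, 101, 102, 101, 82, 68, 65]
212 [77, 75, 80, 95, 96, 97, 101, 102, 104, 96, 93, 97, 91, 89, 85, 86, 83, 84, 83, 81, 80, 80, 76, 75, 73, 75, 82, 84, 82, 72, 64, 48]
```

```bash
python3 mv.py .530 .0611 .097 30
```

```text
t 66.58 tcp [0.5304 0.0621 0.1078] yaw 30.03 ydir [ 0.004 -0.002 -1.   ] q [-0.41, 0.66, 0.39, 1.93, -0.41, 0.63, 0.76] grip 0.503 F [-0.1  0.4 -0.1] T [0.02 0.03 0.03]
lin [-0.9, 10.8, -0.6] rot [0.2, 0.03, 0.15]
```

Request:
arm_command:
  rotation:
    - [0.1,0,0.1]
    - [0.1,0,0.1]
    - [0.1,0,0.1]
    - [0.1,0,0.1]
    - [0.1,0,0.1]
  linear:
    - [-0.9,3,-0.6]
    - [-0.9,6,-0.6]
    - [-0.9,9,-0.6]
    - [-0.9,12,-0.6]
    - [-0.9,12,-0.6]
  hand: [1,1,1,1,1]

```text
clock: 67.2
ee_pos: [0.5298, 0.0611, 0.0955]
orientation: [0.683, 0.183, -0.183, -0.682]
contact_force: [-0.0, 0.1, 0.8]
grip_width: 0.501
```

```bash
python3 mv.py .530 .0611 .0927 30
```

```text
t 67.2 tcp [0.5298 0.0611 0.0955] yaw 30.04 ydir [ 0.001 -0.001 -1.   ] q [-0.4, 0.68, 0.38, 1.93, -0.42, 0.6, 0.77] grip 0.501 F [-0.   0.1  0.8] T [-0.03 -0.05  0.02]
lin [0.2, 2.8, -0.1] rot [0.09, 0.04, 0.01]
```

Request:
arm_command:
  rotation:
    - [0,0,0]
    - [0,0,0]
    - [0,0,0]
  linear:
    - [0,1.5,0]
    - [0,3,0]
    - [0,3,0]
  hand: [1,1,1]

```text
clock: 67.58
ee_pos: [0.5298, 0.0611, 0.0926]
orientation: [0.683, 0.184, -0.183, -0.682]
contact_force: [0.3, -0.2, 0.9]
grip_width: 0.5
```

```bash
python3 mv.py
```

```text
t 67.58 tcp [0.5298 0.0611 0.0926] yaw 30.03 ydir [ 0.001 -0.001 -1.   ] q [-0.4, 0.68, 0.37, 1.93, -0.42, 0.6, 0.78] grip 0.5 F [ 0.3 -0.2  0.9] T [0.01 0.05 0.01]
```

Home height, and no jam on the rim. Release and retreat.

Request:
arm_command:
  rotation:
    - [0,0,0]
    - [0,0,0]
    - [0,0,0]
    - [0,0,0]
    - [0,0,0]
  linear:
    - [0,0,0]
    - [0,0,0]
    - [0,-8,0]
    - [0,-45,0]
    - [0,-95,0]
  hand: [-0.4,-0.4,-0.4,-0.4,-0.4]

```text
clock: 68.2
ee_pos: [0.529, 0.0612, 0.1882]
orientation: [0.683, 0.182, -0.184, -0.683]
contact_force: [1.1, 0.6, 0.4]
grip_width: 0.699
```

```bash
python3 - <<'E'
from h import *
for c in("top","side"):
    im,d=cams.read_camera(c); np.savez(f"{c}.npz",im=im,d=d)
im=np.load("side.npz")["im"];crop(im,"side28.png",195,155,315,265,6)
im=np.load("top.npz")["im"];crop(im,"top28.png",215,180,395,290,4.4)
E
python3 parts.py
python3 mv.py .5125 -.3735 .15 30
```

```text
ring [ 0.6124 -0.295 ] [([0.6142, -0.2936], np.float64(0.083)), ([0.6465, -0.2484], np.float64(0.512))]
spacer [ 0.5878 -0.3722] [([0.5895, -0.3644], np.float64(32.163)), ([0.6041, -0.2761], np.float64(1.0))]
lens [ 0.5126 -0.3743] [([0.5132, -0.3731], np.float64(0.086)), ([0.5085, -0.3751], np.float64(0.117))]
t 68.3 tcp [0.5333 0.0608 0.1931] yaw 30.01 ydir [ 0.013  0.    -1.   ] q [-0.47, 0.54, 0.47, 1.85, -0.33, 0.81, 0.7] grip 0.702 F [ 1.6 -1.5 -0.3] T [-0.04  0.02 -0.01]
lin [-235.7, 42.8, -365.4] rot [0.37, 0.01, 0.65]
```

Request:
arm_command:
  rotation:
    - [0.3,0,0.5]
    - [0.3,0,0.5]
    - [0.3,0,0.5]
    - [0.3,0,0.5]
    - [0.3,0,0.5]
  linear:
    - [-33,0,-51]
    - [-66,0,-103]
    - [-99,0,-154]
    - [-132,5,-205]
    - [-165,15,-257]
  hand: [-0.5,-0.5,-0.5,-0.5,-0.5]

```text
clock: 68.92
ee_pos: [0.5191, -0.246, 0.178]
orientation: [0.683, 0.185, -0.182, -0.683]
contact_force: [0.1, -0.5, 0.1]
grip_width: 0.752
```

```bash
python3 mv.py .5125 -.3742 .08 30
```

```text
t 68.92 tcp [ 0.5191 -0.246   0.178 ] yaw 30.04 ydir [ 0.004  0.    -1.   ] q [0.13, 0.61, 0.44, 1.75, -0.33, 0.85, 1.24] grip 0.752 F [ 0.1 -0.5  0.1] T [-0.05 -0.09 -0.02]
lin [-70.2, 97.9, -107.5] rot [0.1, 0.04, 0.21]
```

Request:
arm_command:
  rotation:
    - [0.1,0,0.2]
    - [0.1,0,0.2]
    - [0.1,0,0.2]
    - [0.1,0,0.2]
    - [0.1,0,0.2]
  linear:
    - [-30,25,-46]
    - [-60,55,-92]
    - [-70,90,-107.5]
    - [-70,125,-107.5]
    - [-70,151,-107.5]
  hand: [-0.56,-0.56,-0.56,-0.56,-0.56]

```text
clock: 69.55
ee_pos: [0.5119, -0.3738, 0.0247]
orientation: [-0.682, -0.182, 0.183, 0.684]
contact_force: [0.4, 0.9, 0.1]
grip_width: 0.78
```

```bash
python3 mv.py .5125 -.3742 .0265 30;python3 - <<'E'
from h import *
im,d=cams.read_camera("side"); crop(im,"side29.png",310,230,410,330,7)
E
```

```text
t 69.55 tcp [ 0.5119 -0.3738  0.0247] yaw 29.98 ydir [-0.002  0.002 -1.   ] q [0.41, 0.89, 0.33, 1.67, -0.42, 0.66, 1.48] grip 0.78 F [0.4 0.9 0.1] T [-0.   -0.02  0.03]
lin [0.3, -1.8, -0.6] rot [-0.14, -0.02, -0.04]
```

Lens symmetric about the finger. Grip, open, turn by 90° and grip again.

Request:
arm_command:
  rotation:
    - [0,0,0]
    - [0,0,0]
    - [0,0,0]
    - [0,0,0]
    - [0,0,0]
  linear:
    - [0,-1.8,-0.5]
    - [0,-1.8,-0.5]
    - [0,-1.8,-0.5]
    - [0,-1.8,-0.5]
    - [0,-1.8,-0.5]
  hand: [1,1,1,1,1]

```text
clock: 70.22
ee_pos: [0.5108, -0.3725, 0.0236]
orientation: [-0.681, -0.181, 0.185, 0.685]
contact_force: [0.1, -0.3, -0.3]
grip_width: 0.553
```

Request:
arm_command:
  rotation:
    - [0,0,0]
    - [0,0,0]
    - [0,10,0]
    - [0,20,0]
    - [0,30,0]
  linear:
    - [0,0,0]
    - [0,0,0]
    - [0,0,0]
    - [0,0,0]
    - [0,0,0]
  hand: [-0.56,-0.56,-0.56,-0.56,-0.56]

```text
clock: 70.85
ee_pos: [0.5109, -0.3725, 0.0237]
orientation: [-0.705, 0.004, 0.0, 0.709]
contact_force: [0.4, -0.7, 0.7]
grip_width: 0.774
```

Request:
arm_command:
  rotation:
    - [0,10,0]
    - [0,20,0]
    - [0,30,0]
    - [0,40,0]
    - [0,50,0]
  linear:
    - [0,0,0]
    - [0,0,0]
    - [0,0,0]
    - [0,0,0]
    - [0,0,0]
  hand: [-0.56,-0.56,-0.56,-0.56,-0.56]

```text
clock: 71.47
ee_pos: [0.5111, -0.3724, 0.0237]
orientation: [-0.638, 0.305, -0.3, 0.64]
contact_force: [0.3, -0.5, 0.7]
grip_width: 0.778
```

```bash
python3 mv.py .5119 -.3738 .0265 -60
```

```text
t 71.47 tcp [ 0.5111 -0.3724  0.0237] yaw -50.63 ydir [-0.006  0.005 -1.   ] q [0.22, 0.98, 0.69, 1.67, -0.82, 0.81, 0.4] grip 0.778 F [ 0.3 -0.5  0.7] T [-0.02  0.01 -0.03]
lin [1.6, -2.8, -0.3] rot [0.09, 9.37, -0.44]
```

Request:
arm_command:
  rotation:
    - [0,9.4,-0.4]
    - [0,9.4,-0.4]
    - [0,9.4,-0.4]
    - [0,9.4,-0.4]
    - [0,9.4,-0.4]
  linear:
    - [0.5,-2.5,0]
    - [0.5,-2.5,0]
    - [0.5,-2.5,0]
    - [0.5,-2.5,0]
    - [0.5,-2.5,0]
  hand: [-0.56,1,1,1,1]

```text
clock: 72.1
ee_pos: [0.5118, -0.3729, 0.0267]
orientation: [0.613, -0.354, 0.353, -0.612]
contact_force: [-0.2, 0.6, 6.1]
grip_width: 0.549
```

Request:
arm_command:
  rotation:
    - [0,0,0]
    - [0,0,0]
  linear:
    - [0,0,0]
    - [0,0,0]
  hand: [1,1]

```text
clock: 72.35
ee_pos: [0.5117, -0.3729, 0.0267]
orientation: [0.613, -0.354, 0.353, -0.612]
contact_force: [-0.4, 1.3, 3.1]
grip_width: 0.55
```

```bash
python3 mv.py
```

```text
t 72.35 tcp [ 0.5117 -0.3729  0.0267] yaw -59.97 ydir [-0.001 -0.    -1.   ] q [0.2, 0.99, 0.73, 1.68, -0.86, 0.83, 0.27] grip 0.55 F [-0.4  1.3  3.1] T [0.18 0.02 0.02]
```

Request:
arm_command:
  rotation:
    - [0,0,0]
    - [0,0,0]
    - [0,0,0]
    - [0,0,0]
  linear:
    - [0,-20,0]
    - [0,-60,0]
    - [0,-110,0]
    - [0,-150,0]
  hand: [1,1,1,1]

```text
clock: 72.85
ee_pos: [0.5116, -0.3735, 0.1796]
orientation: [0.613, -0.353, 0.354, -0.612]
contact_force: [0.3, 0.1, -0.7]
grip_width: 0.547
```

```bash
python3 mv.py .5299 .0611 .17 -60;python3 - <<'E'
from h import *
im,d=cams.read_camera("side"); crop(im,"side30.png",290,160,390,260,7)
E
```

```text
t 72.85 tcp [ 0.5116 -0.3735  0.1796] yaw -60.01 ydir [ 0.    -0.002 -1.   ] q [0.13, 0.81, 0.88, 1.58, -0.69, 1.08, 0.14] grip 0.547 F [ 0.3  0.1 -0.7] T [ 0.01 -0.05  0.03]
lin [-367.3, 8.7, 233.1] rot [0.04, -0.01, 0.11]
```

Request:
arm_command:
  rotation:
    - [0,-6,0]
    - [0,-12,0]
    - [0,-18,0]
    - [0,-24,0]
    - [0,-30,0]
  linear:
    - [-50,0,32]
    - [-100,0,64]
    - [-150,0,95]
    - [-200,0,127]
    - [-250,0,159]
  hand: [1,1,1,1,1]

```text
clock: 73.53
ee_pos: [0.5257, -0.0785, 0.1834]
orientation: [0.686, -0.178, 0.186, -0.681]
contact_force: [0.4, 0.1, -1.2]
grip_width: 0.548
```

```bash
python3 mv.py .5299 .0611 .15 -30
```

```text
t 73.53 tcp [ 0.5257 -0.0785  0.1834] yaw -29.84 ydir [ 0.008 -0.009 -1.   ] q [-0.41, 0.64, 0.82, 1.88, -0.59, 0.88, 0.18] grip 0.548 F [ 0.4  0.1 -1.2] T [0.06 0.01 0.01]
lin [-66.2, 32.2, 123.3] rot [0.21, 0.16, 0.67]
```

Request:
arm_command:
  rotation:
    - [0.2,0,0.5]
    - [0.2,0,0.5]
    - [0.2,0,0.5]
    - [0.2,0,0.5]
    - [0.2,0,0.5]
  linear:
    - [-26,0,48]
    - [-52,5,97]
    - [-66,20,123]
    - [-66,35,123]
    - [-66,50,123]
  hand: [1,1,1,1,1]

```text
clock: 74.15
ee_pos: [0.53, 0.059, 0.1319]
orientation: [0.684, -0.181, 0.184, -0.682]
contact_force: [0.4, -0.6, -0.1]
grip_width: 0.549
```

```bash
python3 mv.py .5299 .0611 .11 -30
```

```text
t 74.15 tcp [0.53   0.059  0.1319] yaw -29.93 ydir [ 0.003 -0.003 -1.   ] q [-0.63, 0.72, 0.77, 1.91, -0.69, 0.8, 0.0] grip 0.549 F [ 0.4 -0.6 -0.1] T [-0.02 -0.01  0.  ]
lin [-1.2, 21.9, 1.8] rot [0.06, 0.07, 0.25]
```

Request:
arm_command:
  rotation:
    - [0,0,0.2]
    - [0,0,0.2]
    - [0,0,0.2]
    - [0,0,0.2]
    - [0,0,0.2]
  linear:
    - [-1.2,8,1.8]
    - [-1.2,16,1.8]
    - [-1.2,23,1.8]
    - [-1.2,23,1.8]
    - [-1.2,23,1.8]
  hand: [1,1,1,1,1]

```text
clock: 74.78
ee_pos: [0.5302, 0.061, 0.1092]
orientation: [0.684, -0.182, 0.183, -0.683]
contact_force: [0.5, 0.3, -0.5]
grip_width: 0.552
```

```bash
python3 mv.py .5298 .0611 .0987 -30
```

```text
t 74.78 tcp [0.5302 0.061  0.1092] yaw -29.94 ydir [ 0.001 -0.001 -1.   ] q [-0.61, 0.75, 0.74, 1.93, -0.73, 0.75, 0.03] grip 0.552 F [ 0.5  0.3 -0.5] T [ 0.01 -0.06 -0.  ]
lin [-0.4, 10.5, -0.1] rot [0.05, 0.06, 0.08]
```

Request:
arm_command:
  rotation:
    - [0,0,0]
    - [0,0,0]
    - [0,0,0]
    - [0,0,0]
    - [0,0,0]
  linear:
    - [-0.4,4,0]
    - [-0.4,8,0]
    - [-0.4,10.5,0]
    - [-0.4,11,0]
    - [-0.4,11,0]
  hand: [1,1,1,1,1]

```text
clock: 75.4
ee_pos: [0.5297, 0.0613, 0.0986]
orientation: [0.683, -0.182, 0.183, -0.683]
contact_force: [-1.3, 1.0, 4.4]
grip_width: 0.551
```

```bash
python3 mv.py
```

```text
t 75.4 tcp [0.5297 0.0613 0.0986] yaw -29.94 ydir [ 0.001 -0.    -1.   ] q [-0.6, 0.76, 0.72, 1.94, -0.75, 0.73, 0.04] grip 0.551 F [-1.3  1.   4.4] T [0.2  0.38 0.  ]
```

Contact at exactly the seated height. Release and go for the last ring.

Request:
arm_command:
  rotation:
    - [0,0,0]
    - [0,0,0]
    - [0,0,0]
    - [0,0,0]
    - [0,0,0]
  linear:
    - [0,0,0]
    - [0,0,0]
    - [0,-8,0]
    - [0,-45,0]
    - [0,-95,0]
  hand: [-0.5,-0.5,-0.5,-0.5,-0.5]

```text
clock: 76.03
ee_pos: [0.529, 0.0614, 0.1942]
orientation: [0.684, -0.183, 0.182, -0.682]
contact_force: [0.6, 0.3, -0.0]
grip_width: 0.751
```

```bash
python3 - <<'E'
from h import *
for c in("top","side"):
    im,d=cams.read_camera(c); np.savez(f"{c}.npz",im=im,d=d)
im=np.load("side.npz")["im"];crop(im,"side31.png",195,155,315,265,6)
im=np.load("top.npz")["im"];crop(im,"top31.png",215,180,395,290,4.4)
E
python3 parts.py | head -1
python3 mv.py .6135 -.2936 .18 -30
```

```text
ring [ 0.6124 -0.295 ] [([0.6144, -0.294], np.float64(0.068)), ([0.6465, -0.2484], np.float64(0.512))]
t 76.12 tcp [0.533  0.0601 0.1989] yaw -29.97 ydir [ 0.012 -0.001 -1.   ] q [-0.69, 0.63, 0.86, 1.85, -0.6, 0.93, -0.08] grip 0.745 F [-0.1 -0.5  0. ] T [ 0.02 -0.02 -0.03]
lin [246.2, 20.0, -266.3] rot [-0.31, 0.04, 0.59]Traceback (most recent call last):
  File "parts.py", line 30, in <module>
    b=max(cs,key=cv2.contourArea); hull=cv2.convexHull(b)
ValueError: max() iterable argument is empty
```

Request:
arm_command:
  rotation:
    - [-0.2,0,0.5]
    - [-0.2,0,0.5]
    - [-0.2,0,0.5]
    - [-0.2,0,0.5]
    - [-0.2,0,0.5]
  linear:
    - [42,0,-45]
    - [84,0,-91]
    - [126,0,-136]
    - [168,5,-181]
    - [208,15,-225]
  hand: [-0.6,-0.6,-0.6,-0.6,-0.6]

```text
clock: 76.75
ee_pos: [0.6015, -0.2407, 0.1847]
orientation: [-0.682, 0.182, -0.184, 0.684]
contact_force: [0.6, 0.6, 0.2]
grip_width: 0.802
```

```bash
python3 mv.py .613 -.293 .08 -30
```

```text
t 76.75 tcp [ 0.6015 -0.2407  0.1847] yaw -29.97 ydir [ 0.003  0.001 -1.   ] q [-0.06, 0.79, 0.77, 1.53, -0.6, 1.07, 0.33] grip 0.802 F [0.6 0.6 0.2] T [ 0.02 -0.06  0.02]
lin [35.9, 104.7, -39.8] rot [-0.13, 0.03, 0.13]
```

Request:
arm_command:
  rotation:
    - [0,0,0]
    - [0,0,0]
    - [0,0,0]
    - [0,0,0]
    - [0,0,0]
  linear:
    - [18,30,-20]
    - [36,60,-40]
    - [36,95,-40]
    - [36,130,-40]
    - [36,130,-40]
  hand: [-0.6,-0.6,-0.6,-0.6,-0.6]

```text
clock: 77.38
ee_pos: [0.611, -0.2915, 0.051]
orientation: [-0.682, 0.185, -0.181, 0.684]
contact_force: [-0.6, -0.8, -0.1]
grip_width: 0.804
```

```bash
python3 mv.py .613 -.293 .0243 -30;python3 - <<'E'
from h import *
im,d=cams.read_camera("side"); crop(im,"side32.png",310,200,410,300,7)
E
```

```text
t 77.38 tcp [ 0.611  -0.2915  0.051 ] yaw -29.99 ydir [-0.003  0.005 -1.   ] q [0.07, 0.98, 0.66, 1.52, -0.71, 0.9, 0.45] grip 0.804 F [-0.6 -0.8 -0.1] T [-0.06  0.01 -0.03]
lin [2.6, 26.7, -0.4] rot [-0.16, 0.01, -0.31]
```

Request:
arm_command:
  rotation:
    - [0,0,-0.3]
    - [0,0,-0.3]
    - [0,0,-0.3]
    - [0,0,-0.3]
    - [0,0,-0.3]
  linear:
    - [2,12,0]
    - [2,22,0]
    - [2,26.5,0]
    - [2,26.5,0]
    - [2,26.5,0]
  hand: [-0.6,-0.6,-0.6,-0.6,1]

```text
clock: 78.05
ee_pos: [0.6144, -0.294, 0.0277]
orientation: [-0.683, 0.181, -0.185, 0.683]
contact_force: [-4.0, 2.6, 18.3]
grip_width: 0.606
```

Request:
arm_command:
  rotation:
    - [0,0,0]
    - [0,0,0]
    - [0,0,0]
    - [0,0,0]
    - [0,0,0]
  linear:
    - [0,0,0]
    - [0,0,0]
    - [0,0,0]
    - [0,0,0]
    - [0,0,0]
  hand: [1,1,1,-0.6,-0.6]

```text
clock: 78.68
ee_pos: [0.6142, -0.2936, 0.027]
orientation: [-0.683, 0.181, -0.185, 0.683]
contact_force: [-0.1, 0.1, 0.9]
grip_width: 0.799
```

Request:
arm_command:
  rotation:
    - [0,-10,0]
    - [0,-20,0]
    - [0,-30,0]
    - [0,-40,0]
    - [0,-50,0]
  linear:
    - [0,0,0]
    - [0,0,0]
    - [0,0,0]
    - [0,0,0]
    - [0,0,0]
  hand: [-0.6,-0.6,-0.6,-0.6,-0.6]

```text
clock: 79.3
ee_pos: [0.6139, -0.2935, 0.0265]
orientation: [0.696, 0.126, -0.123, -0.696]
contact_force: [0.3, -0.7, -0.5]
grip_width: 0.805
```

```bash
python3 mv.py .6125 -.2928 .0243 60
```

```text
t 79.3 tcp [ 0.6139 -0.2935  0.0265] yaw 20.36 ydir [ 0.004 -0.    -1.   ] q [0.19, 0.95, 0.42, 1.52, -0.51, 0.77, 1.18] grip 0.805 F [ 0.3 -0.7 -0.5] T [-0.01  0.05 -0.01]
lin [-1.1, 2.2, 1.1] rot [0.18, -39.64, 0.19]
```

Request:
arm_command:
  rotation:
    - [0.1,-10,0.1]
    - [0.1,-20,0.1]
    - [0.1,-30,0.1]
    - [0.1,-39.6,0.1]
    - [0.1,-39.6,0.1]
  linear:
    - [0,1,0]
    - [0,2,0]
    - [0,2.5,0]
    - [0,2.5,0]
    - [0,2.5,0]
  hand: [-0.6,-0.6,-0.6,-0.6,-0.6]

```text
clock: 79.92
ee_pos: [0.6136, -0.2937, 0.0237]
orientation: [0.613, 0.353, -0.352, -0.613]
contact_force: [-0.2, 0.3, 0.3]
grip_width: 0.801
```

```bash
python3 mv.py .6139 -.2935 .0235 60
```

```text
t 79.92 tcp [ 0.6136 -0.2937  0.0237] yaw 59.82 ydir [ 0.002  0.001 -1.   ] q [0.28, 0.93, 0.25, 1.52, -0.3, 0.73, 1.7] grip 0.801 F [-0.2  0.3  0.3] T [-0.04  0.05 -0.03]
lin [0.3, 0.2, -0.1] rot [0.07, -0.18, 0.08]
```

Request:
arm_command:
  rotation:
    - [0,0,0]
    - [0,0,0]
    - [0,0,0]
    - [0,0,0]
    - [0,0,0]
  linear:
    - [0,0,0]
    - [0,0,0]
    - [0,0,0]
    - [0,0,0]
    - [0,0,0]
  hand: [1,1,1,1,1]

```text
clock: 80.55
ee_pos: [0.6138, -0.2939, 0.0244]
orientation: [0.614, 0.353, -0.352, -0.613]
contact_force: [-1.3, 0.0, 5.3]
grip_width: 0.59
```

```bash
python3 mv.py
```

```text
t 80.55 tcp [ 0.6138 -0.2939  0.0244] yaw 59.76 ydir [ 0.002 -0.    -1.   ] q [0.28, 0.93, 0.25, 1.52, -0.3, 0.73, 1.7] grip 0.59 F [-1.3  0.   5.3] T [ 0.11  0.2  -0.06]
```

Request:
arm_command:
  rotation:
    - [0,0,0]
    - [0,0,0]
    - [0,0,0]
    - [0,0,0]
  linear:
    - [0,-20,0]
    - [0,-60,0]
    - [0,-110,0]
    - [0,-150,0]
  hand: [1,1,1,1]

```text
clock: 81.05
ee_pos: [0.6139, -0.2941, 0.1773]
orientation: [0.614, 0.353, -0.351, -0.612]
contact_force: [0.3, 0.7, -1.0]
grip_width: 0.59
```

```bash
python3 mv.py .5298 .0611 .18 60;python3 - <<'E'
from h import *
im,d=cams.read_camera("side"); crop(im,"side33.png",310,130,410,230,7)
E
```

```text
t 81.05 tcp [ 0.6139 -0.2941  0.1773] yaw 59.75 ydir [ 0.004 -0.001 -1.   ] q [0.25, 0.75, 0.31, 1.42, -0.25, 1.0, 1.66] grip 0.59 F [ 0.3  0.7 -1. ] T [-0.01 -0.03 -0.04]
lin [264.5, -3.5, 251.6] rot [0.26, -0.25, 0.07]
```

Request:
arm_command:
  rotation:
    - [0,0,0]
    - [0,0,0]
    - [0,0,0]
    - [0,0,0]
    - [0,0,0]
  linear:
    - [43,0,41]
    - [86,0,82]
    - [129,-3,123]
    - [172,-3,164]
    - [212,-3,201]
  hand: [1,1,1,1,1]

```text
clock: 81.72
ee_pos: [0.5491, -0.0091, 0.1846]
orientation: [0.617, 0.356, -0.349, -0.609]
contact_force: [1.0, 0.6, -0.1]
grip_width: 0.593
```

```bash
python3 mv.py .5298 .0611 .14 60
```

```text
t 81.72 tcp [ 0.5491 -0.0091  0.1846] yaw 59.78 ydir [ 0.015 -0.005 -1.   ] q [-0.25, 0.55, 0.34, 1.82, -0.24, 0.79, 1.25] grip 0.593 F [ 1.   0.6 -0.1] T [ 0.06 -0.01  0.01]
lin [50.8, 44.0, 52.7] rot [0.9, -0.22, 0.17]
```

Request:
arm_command:
  rotation:
    - [0.7,0,0]
    - [0.7,0,0]
    - [0.7,0,0]
    - [0.7,0,0]
    - [0.7,0,0]
  linear:
    - [25,10,26]
    - [50.8,25,52.7]
    - [50.8,44,52.7]
    - [50.8,55,52.7]
    - [50.8,55,52.7]
  hand: [1,1,1,1,1]

```text
clock: 82.35
ee_pos: [0.5298, 0.0603, 0.1287]
orientation: [0.614, 0.353, -0.351, -0.613]
contact_force: [0.1, -0.2, -0.3]
grip_width: 0.592
```

```bash
python3 mv.py .5297 .0612 .118 60
```

```text
t 82.35 tcp [0.5298 0.0603 0.1287] yaw 59.7 ydir [ 0.004  0.    -1.   ] q [-0.35, 0.61, 0.3, 1.91, -0.29, 0.66, 1.17] grip 0.592 F [ 0.1 -0.2 -0.3] T [ 0.02 -0.   -0.  ]
lin [0.7, 10.7, 0.6] rot [0.18, -0.3, 0.12]
```

Request:
arm_command:
  rotation:
    - [0.1,0,0.1]
    - [0.1,0,0.1]
    - [0.1,0,0.1]
    - [0.1,0,0.1]
    - [0.1,0,0.1]
  linear:
    - [0.7,5,0.6]
    - [0.7,10,0.6]
    - [0.7,15,0.6]
    - [0.7,19.5,0.6]
    - [0.7,19.5,0.6]
  hand: [1,1,1,1,1]

```text
clock: 82.98
ee_pos: [0.5297, 0.0612, 0.1093]
orientation: [0.614, 0.352, -0.352, -0.613]
contact_force: [-0.4, 0.2, 1.6]
grip_width: 0.589
```

```bash
python3 mv.py .5297 .0612 .1094 60
```

```text
t 82.97 tcp [0.5297 0.0612 0.1093] yaw 59.69 ydir [ 0.001 -0.    -1.   ] q [-0.34, 0.64, 0.29, 1.92, -0.3, 0.61, 1.18] grip 0.589 F [-0.4  0.2  1.6] T [ 0.02  0.11 -0.01]
lin [0.1, -0.1, -0.0] rot [0.06, -0.31, 0.02]
```

Request:
arm_command:
  rotation:
    - [0,0,0]
    - [0,0,0]
    - [0,0,0]
  linear:
    - [0,0,0]
    - [0,0,0]
    - [0,0,0]
  hand: [-0.6,-0.6,-0.6]

```text
clock: 83.35
ee_pos: [0.5297, 0.0611, 0.1092]
orientation: [0.614, 0.352, -0.352, -0.613]
contact_force: [-0.3, 0.6, 0.1]
grip_width: 0.801
```

Request:
arm_command:
  rotation:
    - [0,0,0]
    - [0,0,0]
    - [0,0,0]
    - [0,0,0]
  linear:
    - [0,-5,0]
    - [0,-30,0]
    - [0,-80,0]
    - [0,-130,0]
  hand: [-0.6,-0.6,-0.6,-0.6]

```text
clock: 83.85
ee_pos: [0.5293, 0.0611, 0.2407]
orientation: [0.614, 0.352, -0.352, -0.613]
contact_force: [1.3, -0.0, 0.3]
grip_width: 0.801
```

```bash
python3 mv.py .45 .30 .27 59.7; cat h.py | head -40
```

```text
t 83.85 tcp [0.5293 0.0611 0.2407] yaw 59.68 ydir [ 0.001 -0.001 -1.   ] q [-0.41, 0.47, 0.38, 1.79, -0.21, 0.92, 1.1] grip 0.801 F [ 1.3 -0.   0.3] T [ 0.01 -0.06  0.01]
lin [166.2, -29.4, 189.0] rot [0.05, -0.02, -0.01]
from workcell import telemetry, cams, spotter, finish_job
import numpy as np, cv2
from scipy.spatial.transform import Rotation as R
def cloud(c,d):
    k=cams.calibration(c);M=k["mtx"];V=k["view"]
    v,u=np.mgrid[:d.shape[0],:d.shape[1]]
    P=np.stack([(u-M[0,2])/M[0,0]*d,(v-M[1,2])/M[1,1]*d,d],-1)
    W=(P-V[:3,3])@V[:3,:3]
    W[d<=0]=np.nan
    return W
def proj(c,p):
    k=cams.calibration(c);q=np.atleast_2d(p)@k["view"][:3,:3].T+k["view"][:3,3]
    q=q@k["mtx"].T
    return q[:,:2]/q[:,2:]
def crop(im,name,u0,v0,u1,v1,s):
    cv2.imwrite("pics/"+name,cv2.resize(im[v0:v1,u0:u1,::-1],None,fx=s,fy=s,interpolation=cv2.INTER_CUBIC))
def bp(c,u,v,z):
    k=cams.calibration(c); r=k["view"][:3,:3].T@np.linalg.inv(k["mtx"])@[u,v,1]; o=-k["view"][:3,:3].T@k["view"][:3,3]
    return o+r*(z-o[2])/r[2]
```

Request:
arm_command:
  rotation:
    - [0,0,0]
    - [0,0,0]
    - [0,0,0]
    - [0,0,0]
    - [0,0,0]
  linear:
    - [33,-6,38]
    - [66,-12,76]
    - [100,-18,113]
    - [133,-24,151]
    - [166,-29,189]
  hand: [-0.6,-0.6,-0.6,-0.6,-0.6]

```text
clock: 84.48
ee_pos: [0.4493, 0.3013, 0.2703]
orientation: [0.614, 0.352, -0.351, -0.613]
contact_force: [1.1, -0.0, 0.8]
grip_width: 0.796
```

```bash
python3 - <<'E'
from h import *
s,ds=cams.read_camera("side"); t,dt=cams.read_camera("top")
crop(s,"side40.png",195,155,315,265,6); crop(t,"top40.png",215,180,395,290,4.4)
cv2.imwrite("pics/sidefull40.png",s[:,:,::-1]); cv2.imwrite("pics/topfull40.png",t[:,:,::-1])
for n in ["ring_a_mid","head_a_mid","lens_a_mid","spacer_a_mid","canister","mug","cleaner"]:
    for c in ["side","top"]:
        print(n,c,[(np.round(r["position"],3).tolist(),round(r["score"],2)) for r in spotter.pinpoint(n,c)[:3]])
E
```

```text
ring_a_mid side [([0.534, 0.058, 0.093], 0.68)]
ring_a_mid top [([0.533, 0.064, 0.088], 0.65)]
head_a_mid side [([0.533, 0.059, 0.044], 0.84), ([0.518, -0.02, 0.062], 0.37)]
head_a_mid top [([0.531, 0.054, 0.044], 0.49)]
lens_a_mid side [([0.51, -0.106, 0.089], 0.41)]
lens_a_mid top [([0.511, -0.104, 0.086], 0.48)]
spacer_a_mid side [([0.511, -0.108, 0.074], 0.62)]
spacer_a_mid top []
canister side [([0.76, -0.123, 0.002], 0.9), ([0.517, -0.022, 0.061], 0.7), ([0.509, -0.108, 0.008], 0.27)]
canister top [([0.763, -0.122, -0.0], 0.67)]
mug side [([0.76, 0.072, 0.005], 0.66)]
mug top [([0.761, 0.077, 0.003], 0.81), ([0.524, -0.329, 0.003], 0.22)]
cleaner side [([0.739, 0.304, 0.002], 0.91)]
cleaner top [([0.743, 0.305, -0.002], 0.8)]
```

View pics/side40.png

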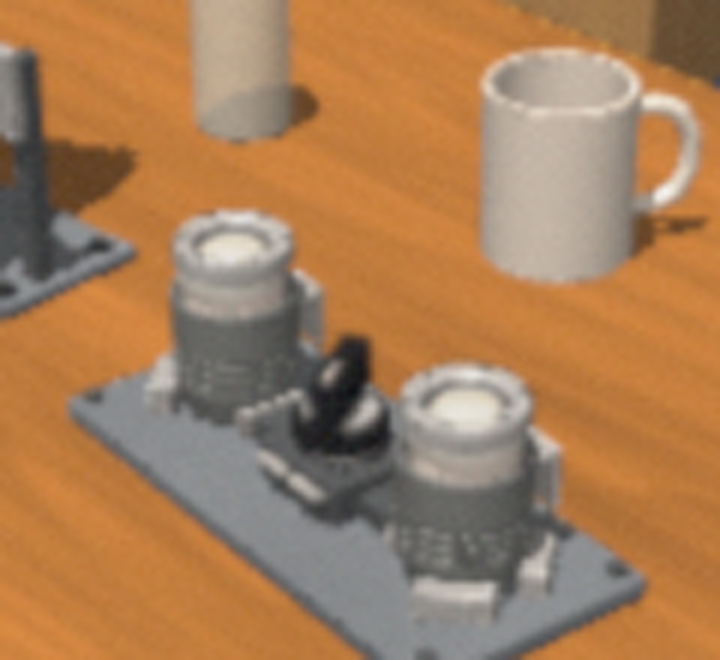

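View pics/top40.png

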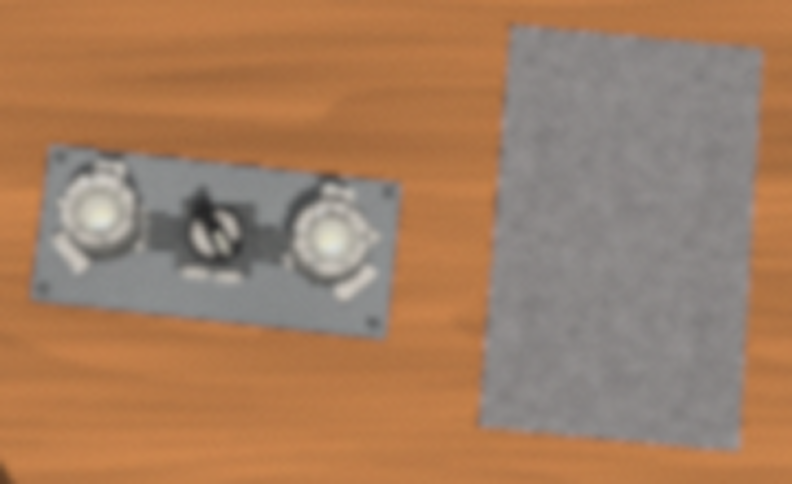

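View pics/topfull40.png

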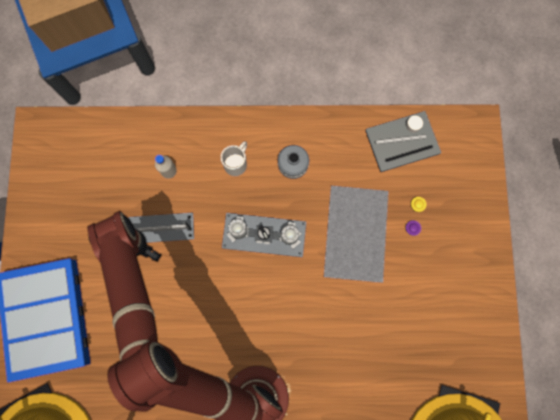

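```bash
python3 - <<'E'
from h import *
t,dt=cams.read_camera("top"); s,ds=cams.read_camera("side")
for c,d in (("top",dt),("side",ds)):
    W=cloud(c,d)
    for n,(x,y) in {"A":(.532,.060),"B":(.511,-.106)}.items():
        r=np.hypot(W[...,0]-x,W[...,1]-y)
        m=(r<.026)&(r>.0185)&(W[...,2]>.085)
        P=W[m]; 
        if len(P)<6: print(c,n,len(P)); continue
        A=np.c_[P[:,:2]-[x,y],np.ones(len(P))]; k=np.linalg.lstsq(A,P[:,2],rcond=None)[0]
        dm=(r<.012)&(W[...,2]>.08)
        print(c,n,len(P),"slope",k[:2].round(3),"z",k[2].round(4),"med",np.median(P[:,2]).round(4),"dome",np.nanmax(W[dm][:,2]).round(4),"ctr",P[:,:2].mean(0).round(4))
E
```

```text
top A 105 slope [ 0.018 -0.028] z 0.0955 med 0.0955 dome 0.0999 ctr [0.532 0.06 ]
top B 98 slope [ 0.003 -0.008] z 0.0963 med 0.0965 dome 0.1048 ctr [ 0.51   -0.1059]
side A 78 slope [0.015 0.068] z 0.0942 med 0.0953 dome 0.0946 ctr [0.5316 0.0563]
side B 80 slope [-0.003 -0.007] z 0.0955 med 0.0957 dome 0.0945 ctr [ 0.5109 -0.1061]
```

```bash
python3 - <<'E'
from h import *
print(telemetry.sense()["clock"]); print(finish_job())
E
```

```text
85.375
the job is handed in; nothing more can be done
None
```

I put both lamp heads in the jig, tightened the clamp and glazed both heads, then handed the job in at about 85 s. No verdict was reported.

- **Heads and clamp:** Both heads came off the rail and stand upright in the nests. I turned the knob about 141° clockwise, until its torque rose to about 0.25–0.3 N m. The start range of the cam puts the clutch slip at about 0.27–0.75 rad, since I couldn't read it directly.
- **Glazing:** Each head got a spacer, a lens with its dome up and a retaining ring. Contact came at the computed seated height for every part where I recorded it. One spacer was knocked aside during the run, so I measured it again before picking it.

**Last checks:**
- **Pictures:** Side and top views show both stacks complete and level. The canister, mug and bottle look untouched, and the arm is clear of everything.
- **Ring height:** The depth images put the ring tops at about 94–96 mm against 97 mm nominal, which is within the camera error.
- **Tilt:** Slopes were near zero on the right head. On the left head the side camera gave 0.07 rad and the top camera 0.03 rad. I take this disagreement as measurement noise, because the ring's contact height was right.
- **Dome height:** Three of the four dome maxima read above the nominal 94 mm: the top camera gave 100 and 105 mm, the side camera 94.6 and 94.5 mm. I put the high ones down to noisy edge pixels.

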